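# Space out the rungs of a small step grating with a set-up block

### The job

Lever up the lid of the instrument case with the blade of the red screwdriver in its pry notch, keeping your fingers off the case meanwhile, and take out the aluminium set-up block. Working from the end rung already welded on, stand the block across the rails against the last rung and lay the next loose rung up against its other side, square and centred across both rails, then step the block along, until every loose rung lies a block's thickness (25 mm) from the one before, ready for tacking. Stand the block back upright in its case, shut the lid fully, leave the screwdriver lying on the bench and do not disturb the other tools.

Things in the scene. Friction and masses are not known exactly. Their poses are not given: they have to be found in the camera images.
- grating: Unfinished step grating, fixed: two dark flat-bar rails on the bench, 190 mm long, 30 wide, 6 thick, centre lines at y = +-27 mm. Origin: its middle, on the bench; x along the rails to the welded end rung, y across. The row grows from that rung to -x at 45 mm pitch: loose rungs' centres at x = +38, -7, -52 mm, y 0, z 16. A flat red holding magnet lies between the rails at x = -66 mm, lower than they are.
- end_rung (a point): Centre of the rung already welded across the rails (20 mm square tube, 62 mm long, along the grating's y), at x = +83 mm, z = 16 mm of the grating.
- rung1: Loose rung: steel square tube 20 x 20 mm, 62 mm long, 0.13 kg (all loose rungs are alike; two or three are there). Origin at its very centre; y along its length.
- rung2: Loose rung: steel square tube 20 x 20 mm, 62 mm long, 0.13 kg (all loose rungs are alike; two or three are there). Origin at its very centre; y along its length.
- rung3: Loose rung: steel square tube 20 x 20 mm, 62 mm long, 0.13 kg (all loose rungs are alike; two or three are there). Origin at its very centre; y along its length.
- case: Black plastic instrument case, fixed on the bench, outside 96 (x) x 130 (y) x 58 mm high without its lid, walls and floor 3 mm, open inside. Origin at the middle of its underside; -x is its front, the hinge lies along the rear top edge (x = +48 mm, 58 mm up).
- lid (a joint): Hinge angle of the case's grey lid, rad: 0 shut, 1.57 upright, 2.0 fully open, leaning back. The lid is a plate 96 x 130 x 4 mm that lies on the case's rim, flush with its outside; its hinge is stiff (about 1 N at the front edge), so it stays at any angle it is left.
- lid_edge (a point): Middle of the lid's front edge, on its underside (96 mm from the hinge).
- pry_notch (a point): Middle of the pry notch, on the outer face of the case's front wall: an opening 22 mm wide and 11 mm high right under the lid's edge (47 to 58 mm above the bench), leading through the 3 mm wall under the lid.
- block: Aluminium set-up block with small dark holes, 25 (x) x 50 (y) x 45 mm (z), 0.35 kg; it starts standing in the shut case. Origin at the centre of its underside. Its 25 mm (x) is the gap wanted; standing on the rails its top is 51 mm above the bench, 25 mm higher than the rungs.
- screwdriver: Flat screwdriver with a red handle, 220 mm long, lying on the bench. Origin on the bench under its middle; y along it: the handle (24 mm thick) from y = +11 to +110 mm, the shaft (6 mm thick) from there to the flat blade tip (6 mm wide, 2 mm thick) at y = -110 mm; its axis is 12 mm above the origin. It balances near y = +25 mm.
- try_square: Bystander: small try square, loose.
- bearing_small: Bystander: small ball bearing lying flat, loose.
- nut_m24: Bystander: hexagon nut, loose.
- piston: Bystander: aluminium piston, standing loose.

How it is judged (in metres and radians):
On the way, in this order (a step that is already met when the one before it is completed fails the run):
1. the lid is levered up by the screwdriver, fingers off the case (value of joint lid above 0.3 rad and contact force between screwdriver and case above 0.1 N and contact force between the fingers and case below 0.2 N), for 0.1 s.
2. the block stands in the first gap, against the welded rung, with a rung laid up to it (x of block in the frame of grating between 0.0565 and 0.0645 m and y of block in the frame of grating between -0.015 and 0.015 m and z of block in the frame of grating between 0.003 and 0.009 m and angle between the x axis of block and the x axis of grating, either way round below 0.08 rad and angle between block's own z axis and vertical below 0.08 rad and ((x of rung1 in the frame of grating between 0.034 and 0.042 m and y of rung1 in the frame of grating between -0.01 and 0.01 m and z of rung1 in the frame of grating between 0.012 and 0.02 m and angle between the y axis of rung1 and the y axis of grating, either way round below 0.07 rad) or (x of rung2 in the frame of grating between 0.034 and 0.042 m and y of rung2 in the frame of grating between -0.01 and 0.01 m and z of rung2 in the frame of grating between 0.012 and 0.02 m and angle between the y axis of rung2 and the y axis of grating, either way round below 0.07 rad) or (x of rung3 in the frame of grating between 0.034 and 0.042 m and y of rung3 in the frame of grating between -0.01 and 0.01 m and z of rung3 in the frame of grating between 0.012 and 0.02 m and angle between the y axis of rung3 and the y axis of grating, either way round below 0.07 rad))), for 0.2 s.
3. the block stands in the second gap with the next rung laid up to it (x of block in the frame of grating between 0.0115 and 0.0195 m and y of block in the frame of grating between -0.015 and 0.015 m and z of block in the frame of grating between 0.003 and 0.009 m and angle between the x axis of block and the x axis of grating, either way round below 0.08 rad and angle between block's own z axis and vertical below 0.08 rad and ((x of rung1 in the frame of grating between -0.011 and -0.003 m and y of rung1 in the frame of grating between -0.01 and 0.01 m and z of rung1 in the frame of grating between 0.012 and 0.02 m and angle between the y axis of rung1 and the y axis of grating, either way round below 0.07 rad) or (x of rung2 in the frame of grating between -0.011 and -0.003 m and y of rung2 in the frame of grating between -0.01 and 0.01 m and z of rung2 in the frame of grating between 0.012 and 0.02 m and angle between the y axis of rung2 and the y axis of grating, either way round below 0.07 rad) or (x of rung3 in the frame of grating between -0.011 and -0.003 m and y of rung3 in the frame of grating between -0.01 and 0.01 m and z of rung3 in the frame of grating between 0.012 and 0.02 m and angle between the y axis of rung3 and the y axis of grating, either way round below 0.07 rad))), for 0.2 s.
4. with three rungs: the block stands in the third gap with the last rung laid up to it; with only two: both are in place and the block is back in its case (((x of block in the frame of grating between -0.0335 and -0.0255 m and y of block in the frame of grating between -0.015 and 0.015 m and z of block in the frame of grating between 0.003 and 0.009 m and angle between the x axis of block and the x axis of grating, either way round below 0.08 rad and angle between block's own z axis and vertical below 0.08 rad and ((x of rung1 in the frame of grating between -0.056 and -0.048 m and y of rung1 in the frame of grating between -0.01 and 0.01 m and z of rung1 in the frame of grating between 0.012 and 0.02 m and angle between the y axis of rung1 and the y axis of grating, either way round below 0.07 rad) or (x of rung2 in the frame of grating between -0.056 and -0.048 m and y of rung2 in the frame of grating between -0.01 and 0.01 m and z of rung2 in the frame of grating between 0.012 and 0.02 m and angle between the y axis of rung2 and the y axis of grating, either way round below 0.07 rad) or (x of rung3 in the frame of grating between -0.056 and -0.048 m and y of rung3 in the frame of grating between -0.01 and 0.01 m and z of rung3 in the frame of grating between 0.012 and 0.02 m and angle between the y axis of rung3 and the y axis of grating, either way round below 0.07 rad))) or (x of block in the frame of case between -0.03 and 0.03 m and y of block in the frame of case between -0.05 and 0.05 m and z of block in the frame of case between -0.002 and 0.01 m and angle between block's own z axis and vertical below 0.1 rad and ((x of rung1 in the frame of grating between 0.034 and 0.042 m and y of rung1 in the frame of grating between -0.01 and 0.01 m and z of rung1 in the frame of grating between 0.012 and 0.02 m and angle between the y axis of rung1 and the y axis of grating, either way round below 0.07 rad) or (x of rung1 in the frame of grating between -0.011 and -0.003 m and y of rung1 in the frame of grating between -0.01 and 0.01 m and z of rung1 in the frame of grating between 0.012 and 0.02 m and angle between the y axis of rung1 and the y axis of grating, either way round below 0.07 rad)) and ((x of rung2 in the frame of grating between 0.034 and 0.042 m and y of rung2 in the frame of grating between -0.01 and 0.01 m and z of rung2 in the frame of grating between 0.012 and 0.02 m and angle between the y axis of rung2 and the y axis of grating, either way round below 0.07 rad) or (x of rung2 in the frame of grating between -0.011 and -0.003 m and y of rung2 in the frame of grating between -0.01 and 0.01 m and z of rung2 in the frame of grating between 0.012 and 0.02 m and angle between the y axis of rung2 and the y axis of grating, either way round below 0.07 rad)) and ((x of rung3 in the frame of grating between 0.034 and 0.042 m and y of rung3 in the frame of grating between -0.01 and 0.01 m and z of rung3 in the frame of grating between 0.012 and 0.02 m and angle between the y axis of rung3 and the y axis of grating, either way round below 0.07 rad) or (x of rung3 in the frame of grating between -0.011 and -0.003 m and y of rung3 in the frame of grating between -0.01 and 0.01 m and z of rung3 in the frame of grating between 0.012 and 0.02 m and angle between the y axis of rung3 and the y axis of grating, either way round below 0.07 rad))))), for 0.2 s.
At the end, for the whole second after the job is handed in: Rungs in a row from the welded one with no place empty, each within 4 mm of its place (45 mm pitch, 25 mm gaps), 10 mm of centred, 0.07 rad of square; block upright in the case; lid under 0.06 rad; screwdriver lying still on the bench (((x of rung1 in the frame of grating between 0.034 and 0.042 m and y of rung1 in the frame of grating between -0.01 and 0.01 m and z of rung1 in the frame of grating between 0.012 and 0.02 m and angle between the y axis of rung1 and the y axis of grating, either way round below 0.07 rad) or (x of rung1 in the frame of grating between -0.011 and -0.003 m and y of rung1 in the frame of grating between -0.01 and 0.01 m and z of rung1 in the frame of grating between 0.012 and 0.02 m and angle between the y axis of rung1 and the y axis of grating, either way round below 0.07 rad) or (x of rung1 in the frame of grating between -0.056 and -0.048 m and y of rung1 in the frame of grating between -0.01 and 0.01 m and z of rung1 in the frame of grating between 0.012 and 0.02 m and angle between the y axis of rung1 and the y axis of grating, either way round below 0.07 rad)) and ((x of rung2 in the frame of grating between 0.034 and 0.042 m and y of rung2 in the frame of grating between -0.01 and 0.01 m and z of rung2 in the frame of grating between 0.012 and 0.02 m and angle between the y axis of rung2 and the y axis of grating, either way round below 0.07 rad) or (x of rung2 in the frame of grating between -0.011 and -0.003 m and y of rung2 in the frame of grating between -0.01 and 0.01 m and z of rung2 in the frame of grating between 0.012 and 0.02 m and angle between the y axis of rung2 and the y axis of grating, either way round below 0.07 rad) or (x of rung2 in the frame of grating between -0.056 and -0.048 m and y of rung2 in the frame of grating between -0.01 and 0.01 m and z of rung2 in the frame of grating between 0.012 and 0.02 m and angle between the y axis of rung2 and the y axis of grating, either way round below 0.07 rad)) and ((x of rung3 in the frame of grating between 0.034 and 0.042 m and y of rung3 in the frame of grating between -0.01 and 0.01 m and z of rung3 in the frame of grating between 0.012 and 0.02 m and angle between the y axis of rung3 and the y axis of grating, either way round below 0.07 rad) or (x of rung3 in the frame of grating between -0.011 and -0.003 m and y of rung3 in the frame of grating between -0.01 and 0.01 m and z of rung3 in the frame of grating between 0.012 and 0.02 m and angle between the y axis of rung3 and the y axis of grating, either way round below 0.07 rad) or (x of rung3 in the frame of grating between -0.056 and -0.048 m and y of rung3 in the frame of grating between -0.01 and 0.01 m and z of rung3 in the frame of grating between 0.012 and 0.02 m and angle between the y axis of rung3 and the y axis of grating, either way round below 0.07 rad)) and ((x of rung1 in the frame of grating between 0.034 and 0.042 m and y of rung1 in the frame of grating between -0.01 and 0.01 m and z of rung1 in the frame of grating between 0.012 and 0.02 m and angle between the y axis of rung1 and the y axis of grating, either way round below 0.07 rad) or (x of rung2 in the frame of grating between 0.034 and 0.042 m and y of rung2 in the frame of grating between -0.01 and 0.01 m and z of rung2 in the frame of grating between 0.012 and 0.02 m and angle between the y axis of rung2 and the y axis of grating, either way round below 0.07 rad) or (x of rung3 in the frame of grating between 0.034 and 0.042 m and y of rung3 in the frame of grating between -0.01 and 0.01 m and z of rung3 in the frame of grating between 0.012 and 0.02 m and angle between the y axis of rung3 and the y axis of grating, either way round below 0.07 rad)) and ((x of rung1 in the frame of grating between -0.011 and -0.003 m and y of rung1 in the frame of grating between -0.01 and 0.01 m and z of rung1 in the frame of grating between 0.012 and 0.02 m and angle between the y axis of rung1 and the y axis of grating, either way round below 0.07 rad) or (x of rung2 in the frame of grating between -0.011 and -0.003 m and y of rung2 in the frame of grating between -0.01 and 0.01 m and z of rung2 in the frame of grating between 0.012 and 0.02 m and angle between the y axis of rung2 and the y axis of grating, either way round below 0.07 rad) or (x of rung3 in the frame of grating between -0.011 and -0.003 m and y of rung3 in the frame of grating between -0.01 and 0.01 m and z of rung3 in the frame of grating between 0.012 and 0.02 m and angle between the y axis of rung3 and the y axis of grating, either way round below 0.07 rad)) and x of block in the frame of case between -0.03 and 0.03 m and y of block in the frame of case between -0.05 and 0.05 m and z of block in the frame of case between -0.002 and 0.01 m and angle between block's own z axis and vertical below 0.1 rad and value of joint lid below 0.06 rad and height (world z) of screwdriver below 0.015 m and linear speed of each of screwdriver, rung1, rung2, rung3 below 0.02 m/s); the robot touches nothing.
It fails at once if the try square is shoved more than 5 cm (distance of try_square from where it was at the start of the episode above 0.05 m).
It fails at once if the bearing small is shoved more than 5 cm (distance of bearing_small from where it was at the start of the episode above 0.05 m).
It fails at once if the nut m24 is shoved more than 5 cm (distance of nut_m24 from where it was at the start of the episode above 0.05 m).
It fails at once if the piston is shoved more than 5 cm (distance of piston from where it was at the start of the episode above 0.05 m).
Of rung1, rung2, rung3 only 2 to 3 are there at a start; the rules pass over those that are not, and their reading is None.
At some moment in a run one of rung1, rung2, rung3 may be knocked a few centimetres aside while the robot is not near it.
It also fails if it takes over 210 s, if anything falls off the work surface, if the arm or the gripper's body presses on something with over 40 N, if the wrist force passes 120 N, or if a joint passes its speed limit or range.

### The arm

A 6-joint arm with a two-finger parallel gripper is mounted at the origin on a cart in front of the work surface, level with it; the furniture and walls round the work are solid. World frame = base frame: x ahead of the robot, y to its left, z up, the work surface at z = 0. Lengths are in mm, angles in rad, forces in N, time in s.
With the tool pointing down it reaches from about 300 to 1000 mm from the base axis. Payload 5.1 kg.
Tool frame: the origin (TCP) lies at the very end of the fingers, on their centre line; the grasp point (between the pads) lies 19 mm behind it; x points along the fingers, z is the direction in which the jaws open and shut, and the axes are right-handed (so a half turn about x gives the same grasp; the last joint's range is limited). The gripper opens to 95 mm and grips with 3 to 60 N. Pads are 20 mm wide; open, the fingers measure 119 mm over their backs; the gripper's body (75 mm by 180 mm) begins 59 mm behind the grasp point.
Start: joints at [-1.267, 0.124, 1.65, -0, 1.367, -0.083], TCP at [245.165, -601.979, 214.656] pointing down, gripper open.
Joint ranges: [-2.61, 2.61], [-1.02, 2.33], [0.03, 2.71], [-1.35, 4.49], [0.32, 2.68], [-2.91, 2.91]. Speed limits (rad/s): [2.57, 2.57, 3.14, 3.14, 3.14, 3.14].

### API

Orientations are given as a 3x3 rotation matrix whose columns are the frame's x, y, z axes.
In Python, from bench import arm gives the robot as it stands.
- The arm moves only by the shell command python3 -m inch 'ROWS' [FORCE]. ROWS is JSON, one flat list of numbers, 5 for each row, row after row: the shift along the tool's x, y, z in m, then the turn about the tool's x in rad, then the opening, from 0 (shut) to 1 (fully open). A call has 1 to 12 rows; each row is the pose to reach, as a shift and turn from the pose commanded when the call began, along the tool's axes at that moment; what a row does not reach only later rows make up. A row lasts 1/10 s, in which the tool goes at most 50 mm and 8.59 degrees, less where a joint would pass 70% of its speed; a pose out of reach is approached as far as the arm can. A call with a gripper value outside its range is refused whole. The fingers move at their own pace and stop on an object; FORCE is the grip in N (left out, the last holds). Time passes only in rows, so rows that repeat a pose let the fingers close. It gives the time, the measured TCP pose, the force and the opening at its end, in the units of the state.
- arm.state(): the state, without advancing time (a new reading comes with each control period).
- arm.snapshot(name): name is "scene" or "top" or "wrist"; returns the picture (420x560x3 uint8, blue, green, red); there is no depth.
- arm.get_calibration(name): a dict with "fovy" (degrees; the focal length in pixels is half the picture's height over the tangent of half this angle, whatever the lens; pixels are square), "cx", "cy" (the principal point, pixels), "distortion" ([k1, k2, p1, p2, k3] as OpenCV has them; the pictures are not rectified), "R" (3x3) and "t" (3): a world point X has camera coordinates R X + t. Camera axes: x right, y down, z forward; pixel columns grow to the right and rows downward; lengths in mm; the calibration is good to about 2 mm. A picture is of the moment at which its call begins: read the wrist's pose just before it. get_calibration takes no time and is no camera call; for the wrist camera it gives the pose at the moment of the call.
- arm.hand_in(): hands the job in, once; it reports no verdict.
The state is a dict: "time_s": time; "q": joint angles; "joint_vel": joint speeds; "tau": joint torques, N m; "position": TCP position; "tcp_rot": TCP orientation; "ft_force": force on the tool from outside, world axes, zero at the start; "moment": the same for the moment, N m; "gripper_width": opening from 0.0 (shut) to 1.0 (fully open).
Only numpy, scipy, OpenCV 4.12 (cv2) and the standard library are available. Lean on these libraries where they do the work, as an engineer would, in place of code of your own. Each camera call takes 0.05 s, during which the arm holds its last target.

## Working session

There is one attempt and no reset: what is moved stays moved. The work goes in short steps, Python scripts to look and compute and a shell command to move; the robot and the scene stay as the last step left them, time stands still between calls to the robot, and variables do not carry over. Pictures are saved under pics/ and viewed, and the job is handed in when it is done.

I'll start with the state and the first pictures.

```bash
ls; mkdir -p pics; python3 - <<'E'
from bench import arm
import cv2
s=arm.state(); print(s)
for n in ["scene","top","wrist"]:
    c=arm.get_calibration(n); print(n,c)
    cv2.imwrite(f"pics/{n}0.png",arm.snapshot(n))
E
```

```text
pics
{'time_s': 0.0, 'q': array([-1.26664629e+00,  1.24501330e-01,  1.65164874e+00, -1.95798897e-05,
        1.36749890e+00, -8.26146696e-02]), 'joint_vel': array([ 0.0007392 , -0.00089721,  0.00146352, -0.0018486 , -0.00177661,
        0.00036746]), 'tau': array([ 2.04468192e-04, -4.17601848e+01, -3.59934998e+01,  7.75038754e-02,
        4.90038958e-02, -1.61711646e-04]), 'position': array([ 244.94461824, -601.39680734,  213.40442612]), 'tcp_rot': array([[-6.34126648e-04,  9.26132789e-01,  3.77197103e-01],
       [ 1.95619136e-03,  3.77197606e-01, -9.26130736e-01],
       [-9.99997886e-01,  1.50585536e-04, -2.05088402e-03]]), 'ft_force': array([ 0.16348054, -0.6542982 ,  0.24225914]), 'moment': array([ 0.02654205, -0.04122476,  0.04570986]), 'gripper_width': 0.9973905692626578}
scene {'fovy': 43.34898208029358, 'cx': 279.92874718488963, 'cy': 204.0750251801162, 'distortion': array([-0.08163675,  0.        ,  0.        ,  0.        ,  0.        ]), 'R': array([[-0.67140093, -0.74106195, -0.00692671],
       [-0.34526216,  0.32104995, -0.8818849 ],
       [ 0.65575516, -0.58970681, -0.47141388]]), 't': array([227.82333041, 308.88563303, 818.56108768])}
top {'fovy': 42.891108478957136, 'cx': 280.8554976582918, 'cy': 204.19831690640962, 'distortion': array([-0.05568067,  0.        ,  0.        ,  0.        ,  0.        ]), 'R': array([[ 0.00805039, -0.99995704, -0.0045944 ],
       [-0.99038078, -0.00733844, -0.13817402],
       [ 0.13813437,  0.00566256, -0.99039731]]), 't': array([-190.65867924,  537.05388009, 1382.49339494])}
wrist {'fovy': 61.820670859041016, 'cx': 280.2037755294936, 'cy': 212.9792207084417, 'distortion': array([0.02762435, 0.        , 0.        , 0.        , 0.        ]), 'R': array([[ 0.37729767, -0.92609048, -0.0017033 ],
       [-0.89631637, -0.36562882,  0.25086356],
       [-0.23294513, -0.09312354, -0.96802096]]), 't': array([-648.64726118,  -27.8142053 ,  389.82692737])}
```

View pics/scene0.png

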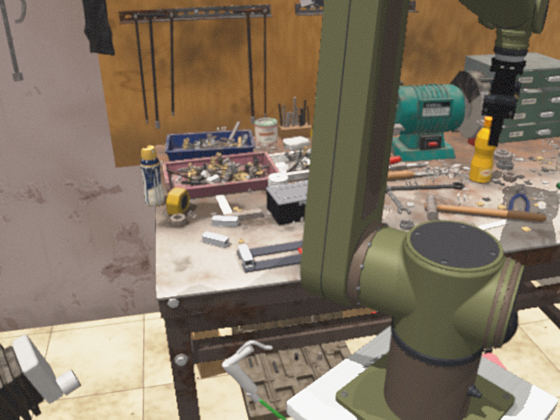

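View pics/top0.png

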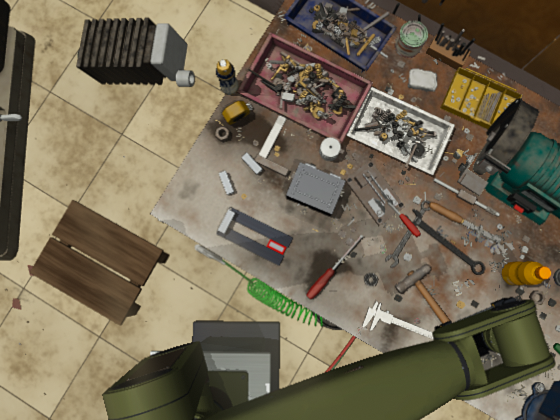

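View pics/wrist0.png

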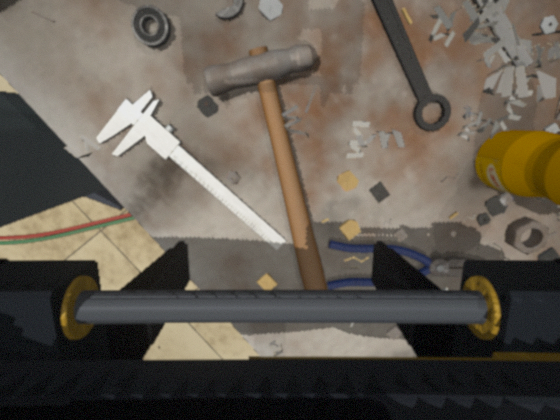

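```bash
cat > h.py <<'E'
from bench import arm
import numpy as np, cv2
def K(c):
    f=210/np.tan(np.radians(c["fovy"])/2)
    return np.array([[f,0,c["cx"]],[0,f,c["cy"]],[0,0,1]])
def ray(c,uv):
    p=cv2.undistortPoints(np.array(uv,float).reshape(-1,1,2),K(c),c["distortion"]).reshape(-1,2)
    d=np.c_[p,np.ones(len(p))]@c["R"]   # R^T d
    return -c["R"].T@c["t"], d/np.linalg.norm(d,axis=1)[:,None]
def onz(c,uv,z):
    o,d=ray(c,uv); s=(z-o[2])/d[:,2]
    return o+s[:,None]*d
def proj(c,X):
    r,_=cv2.Rodrigues(c["R"])
    return cv2.projectPoints(np.array(X,float).reshape(-1,1,3),r,c["t"],K(c),c["distortion"])[0].reshape(-1,2)
def snap(n,fn):
    c=arm.get_calibration(n); im=arm.snapshot(n); cv2.imwrite("pics/"+fn+".png",im); np.save("pics/"+fn+".npy",c,allow_pickle=True)
    return c,im
def load(fn):
    return np.load("pics/"+fn+".npy",allow_pickle=True).item(), cv2.imread("pics/"+fn+".png")
def crop(im,x0,y0,x1,y1,s,fn):
    cv2.imwrite("pics/"+fn+".png",cv2.resize(im[y0:y1,x0:x1],None,fx=s,fy=s,interpolation=cv2.INTER_CUBIC))
E
python3 - <<'E'
from h import *
im=cv2.imread("pics/top0.png")
crop(im,190,100,390,250,4,"tz1")
crop(im,290,180,490,330,4,"tz2")
c=arm.get_calibration("top")
for n,uv,z in [("rail",(255,235),6),("case",(317,185),62),("handle",(322,283),12),("tip",(362,238),6),("r1",(226,183),10),("r2",(252,163),10)]:
    print(n,onz(c,[uv],z).round(0))
E
```

```text
rail [[ 459. -117.    6.]]
case [[ 587. -281.   62.]]
handle [[ 332. -297.   12.]]
tip [[ 453. -405.    6.]]
r1 [[599. -36.  10.]]
r2 [[ 656. -106.   10.]]
```

View pics/tz1.png

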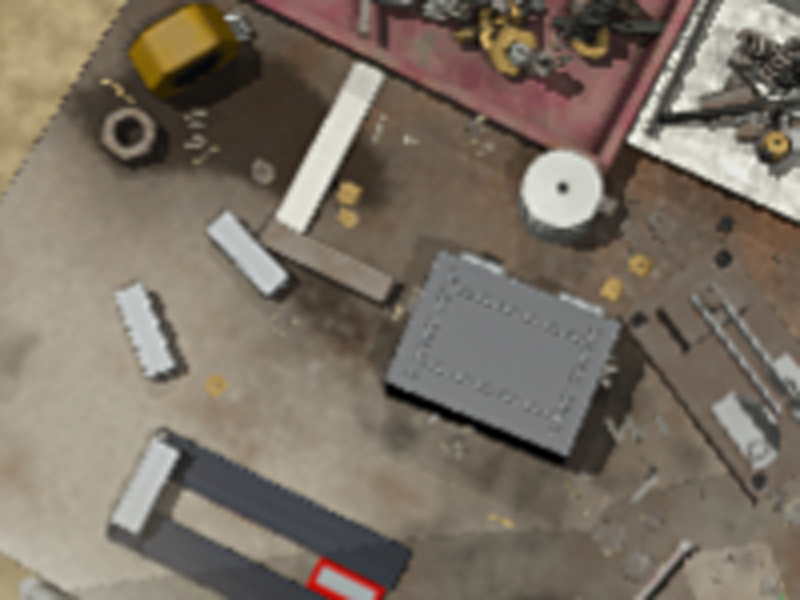

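View pics/tz2.png

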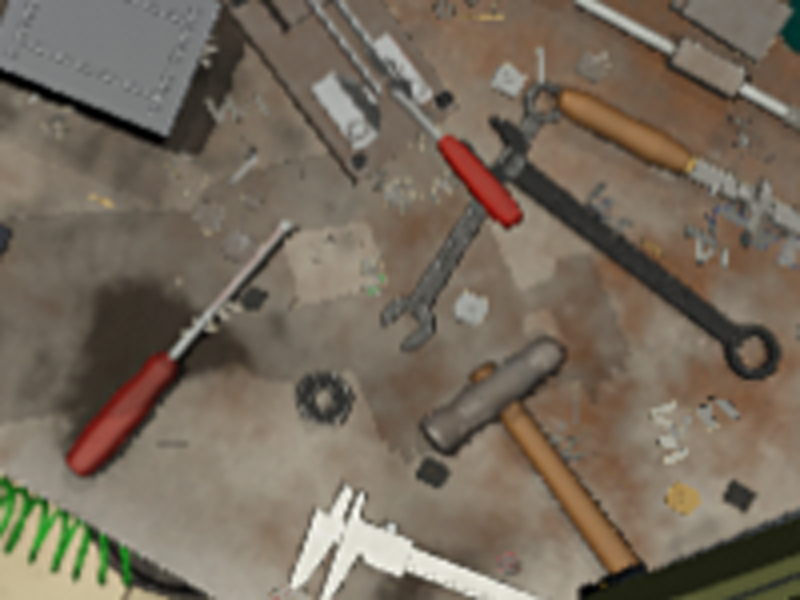

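```bash
cat >> h.py <<'E'
def yaw(s=None):
    s=s or arm.state(); z=s["tcp_rot"][:,2]; return np.degrees(np.arctan2(z[1],z[0]))
def go(x=None,y=None,z=None,jaw=None):
    """print shift (m) in tool axes + turn (rad) to the world target; jaw = world heading (deg) of tool z, mod 180"""
    s=arm.state(); p=s["position"]; R=s["tcp_rot"]
    t=np.array([p[i] if v is None else v for i,v in enumerate((x,y,z))])
    d=R.T@(t-p)/1000
    turn=0
    if jaw is not None:
        a=(jaw-yaw(s)+90)%180-90
        turn=-np.radians(a)
    print("shift",d.round(4),"turn",round(turn,3), "alt",round(turn-np.sign(turn)*np.pi,3),"q6",s["q"][5].round(2))
def st():
    s=arm.state(); print("t",round(s["time_s"],2),"p",s["position"].round(1),"jaw",yaw(s).round(1),"F",s["ft_force"].round(1),"w",round(s["gripper_width"]*95,1),"mm q",s["q"].round(2))
E
python3 - <<'E'
from h import *
st()
c=arm.get_calibration("wrist"); s=arm.state()
o=-c["R"].T@c["t"]; print("cam",o, s["tcp_rot"].T@(o-s["position"]), s["tcp_rot"].T@c["R"].T)
go(430,-190,330,jaw=-90)
E
```

```text
t 0.15 p [ 245.  -601.5  213.7] jaw -67.8 F [-0.2  0.5 -0.1] w 94.8 mm q [-1.27  0.12  1.65  0.    1.37 -0.08]
cam [ 310.6225574  -574.60982109  383.38886443] [-169.71003796   70.91788321   -0.45007706] [[-1.48290087e-04 -2.51055562e-01  9.67972666e-01]
 [ 7.74328315e-05 -9.67972677e-01 -2.51055553e-01]
 [ 9.99999986e-01  3.77238145e-05  1.62980696e-04]]
shift [-0.1158  0.3266 -0.3115] turn 0.387 alt -2.755 q6 -0.08
```

```bash
python3 -m inch '[-0.116,0.33,-0.31,0.387,1,-0.116,0.33,-0.31,0.387,1,-0.116,0.33,-0.31,0.387,1,-0.116,0.33,-0.31,0.387,1,-0.116,0.33,-0.31,0.387,1,-0.116,0.33,-0.31,0.387,1,-0.116,0.33,-0.31,0.387,1,-0.116,0.33,-0.31,0.387,1,-0.116,0.33,-0.31,0.387,1,-0.116,0.33,-0.31,0.387,1,-0.116,0.33,-0.31,0.387,1,-0.116,0.33,-0.31,0.387,1]'
python3 - <<'E'
from h import *
st(); snap("wrist","w1"); snap("top","t1")
E
```

```text
time_s: 1.35
position: [433.6, -190.5, 330.2]
tcp_rot: [[-0.001, 1.0, 0.001], [-0.0, 0.001, -1.0], [-1.0, -0.001, 0.0]]
ft_force: [-0.8, -0.2, -0.1]
gripper_width: 1.001
t 1.35 p [ 433.6 -190.5  330.2] jaw -90.0 F [-0.8 -0.2 -0.1] w 95.1 mm q [-0.53 -0.32  1.87 -0.    1.59  1.04]
```

View pics/w1.png

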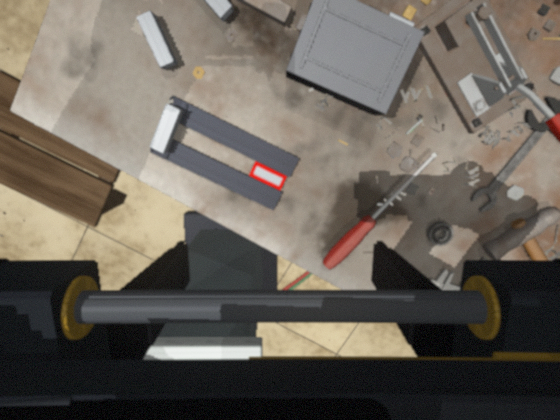

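```bash
python3 - <<'E'
from h import *
c,im=load("w1")
crop(im,130,60,330,210,4,"w1a"); crop(im,280,0,480,150,4,"w1b"); crop(im,300,140,460,270,5,"w1c")
b,g,r=[im[...,i].astype(int) for i in range(3)]
m=((r>90)&(r-g>50)&(r-b>50)).astype(np.uint8)
n,l,s,ce=cv2.connectedComponentsWithStats(m)
for i in range(1,n):
    if s[i,4]>30: print(s[i],ce[i])
E
```

```text
[547 113  13  23 172] [554.75       123.22674419]
[249 161  38  30 416] [267.22115385 175.46634615]
[323 220  52  49 898] [347.22383073 243.26614699]
[284 272  25  18  79] [295.64556962 280.65822785]
```

View pics/w1a.png

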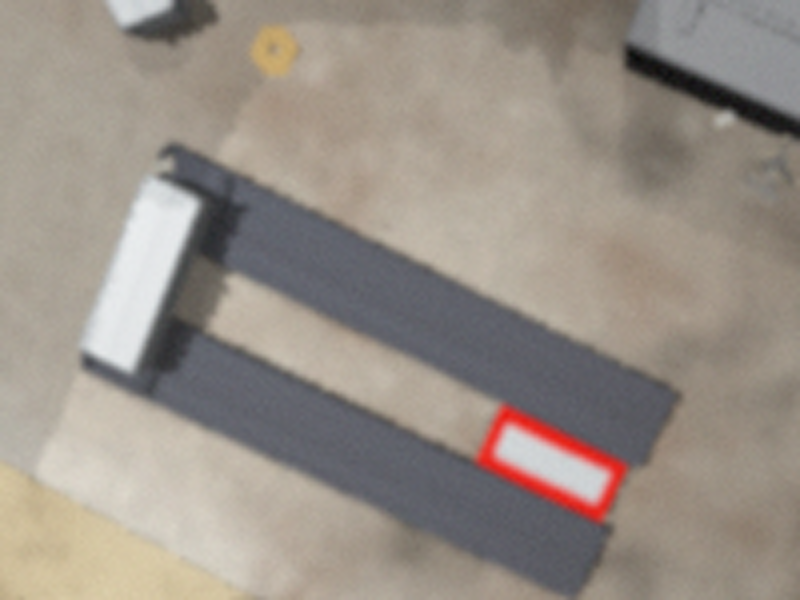

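View pics/w1b.png

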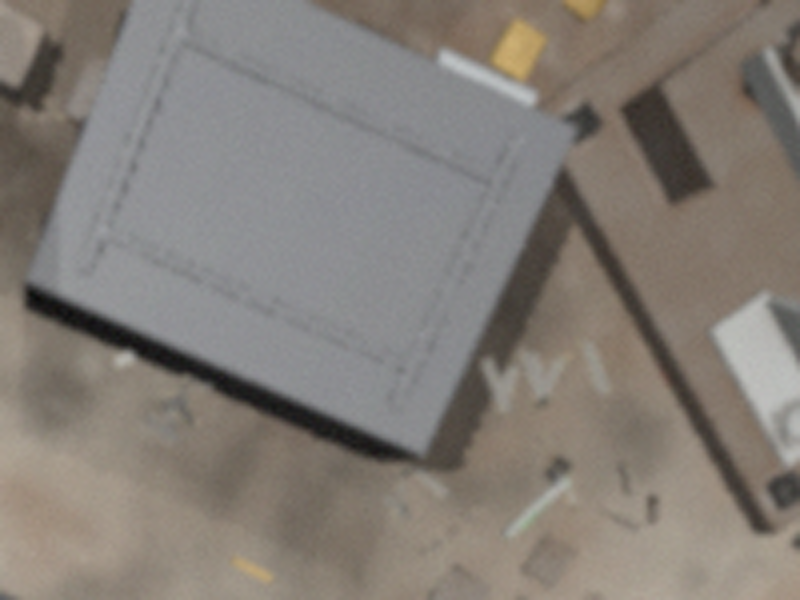

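View pics/w1c.png

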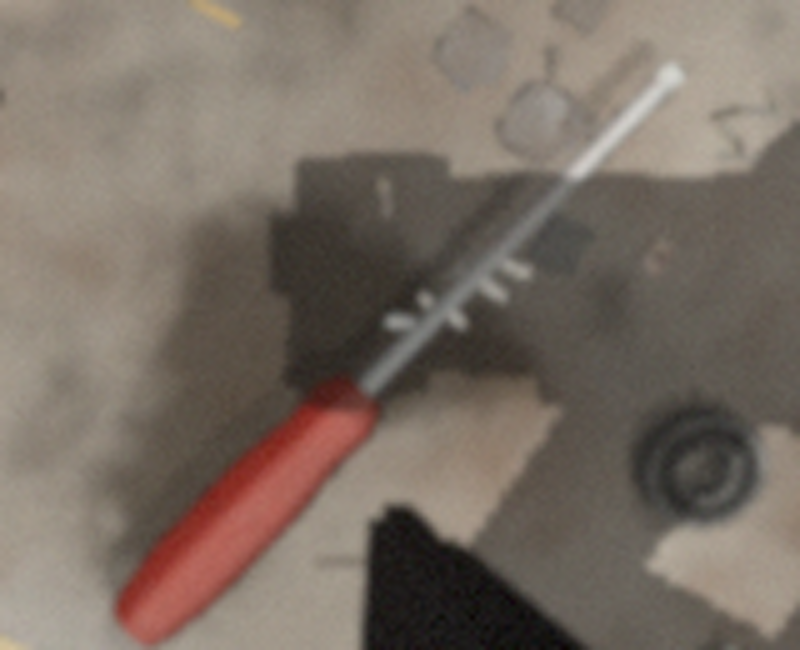

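```bash
python3 - <<'E'
from h import *
c,im=load("w1")
def P(l,x0,y0,s,z): return onz(c,np.array(l,float)/s+[x0,y0],z)
g=P([(680,395),(575,598),(85,362),(170,145)],130,60,4,6)
print("rails",g.round(1).tolist()); 
print("len",np.linalg.norm(g[0]-g[3]),np.linalg.norm(g[1]-g[2]),"wid",np.linalg.norm(g[0]-g[1]),np.linalg.norm(g[2]-g[3]),"mid",g.mean(0))
ax=(g[3]-g[0])+(g[2]-g[1]); print("grating +x dir",np.degrees(np.arctan2(ax[1],ax[0])))
r=P([(150,178),(205,205),(140,373),(85,350)],130,60,4,26); print("endrung",r.mean(0),r.round(1).tolist())
k=P([(28,285),(420,455),(578,128)],280,0,4,62); print("case",k.round(1).tolist(),np.linalg.norm(k[0]-k[1]),np.linalg.norm(k[2]-k[1]))
d=k[2]-k[1]; print("case +x dir",np.degrees(np.arctan2(d[1],d[0])), "e1",np.degrees(np.arctan2(*(k[0]-k[1])[[1,0]]))); print("case ctr",(k[0]+k[2])/2)
a=P([(138,625),(345,395),(675,72)],300,140,5,12); print("driver",a.round(1).tolist(),np.linalg.norm(a[0]-a[2]))
d=a[2]-a[0];print(np.degrees(np.arctan2(d[1],d[0])))
E
```

```text
rails [[454.4, -217.6, 6.0], [381.3, -180.6, 6.0], [465.3, -11.5, 6.0], [536.7, -46.5, 6.0]]
len 189.91894751262805 188.92356939408933 wid 81.94367048568878 79.43505455791092 mid [ 459.41935147 -114.04646118    6.        ]
grating +x dir 63.959357944705225
endrung [494.14560837 -40.65319283  26.        ] [[525.3, -45.0, 26.0], [517.1, -62.0, 26.0], [463.4, -36.5, 26.0], [470.8, -19.0, 26.0]]
case [[560.9, -197.8, 62.0], [513.4, -315.3, 62.0], [601.2, -352.3, 62.0]] 126.76433543640698 95.35113426703765
case +x dir -22.840528660289344 e1 67.98681612951789
case ctr [ 581.06819341 -275.04386976   62.        ]
driver [[297.4, -260.8, 12.0], [368.7, -318.0, 12.0], [460.6, -402.0, 12.0]] 215.803475603934
-40.8495491082103
```

```bash
python3 - <<'E'
from h import *
go(356,-310,120,jaw=-131)
E
ls /dev/null
```

```text
shift [ 0.2098 -0.0768  0.119 ] turn 0.714 alt -2.428 q6 1.04
/dev/null
```

```bash
python3 -m inch '[0.21,-0.077,0.119,0.714,1,0.21,-0.077,0.119,0.714,1,0.21,-0.077,0.119,0.714,1,0.21,-0.077,0.119,0.714,1,0.21,-0.077,0.119,0.714,1,0.21,-0.077,0.119,0.714,1,0.21,-0.077,0.119,0.714,1,0.21,-0.077,0.119,0.714,1]'
python3 - <<'E'
from h import *
st(); c,im=snap("wrist","w2")
b,g,r=[im[...,i].astype(int) for i in range(3)]
m=((r>80)&(r-g>40)&(r-b>40)).astype(np.uint8)
n,l,s,ce=cv2.connectedComponentsWithStats(m)
for i in range(1,n):
    if s[i,4]>30: print(s[i],ce[i])
E
```

```text
time_s: 2.25
position: [357.6, -310.4, 122.4]
tcp_rot: [[0.002, 0.756, -0.655], [-0.002, -0.655, -0.756], [-1.0, 0.003, -0.0]]
ft_force: [0.0, 0.0, 1.0]
gripper_width: 1.0
t 2.25 p [ 357.6 -310.4  122.4] jaw -130.9 F [0. 0. 1.] w 95.0 mm q [-0.83 -0.2   2.13  0.    1.22  1.46]
[511   0  12  16  71] [516.23943662   7.18309859]
[ 266  190   30  100 2715] [280.72302026 241.47550645]
[ 72 229  66  36 935] [107.50481283 246.06096257]
[339 322   8  18  70] [342.72857143 329.9       ]
```

View pics/w2.png

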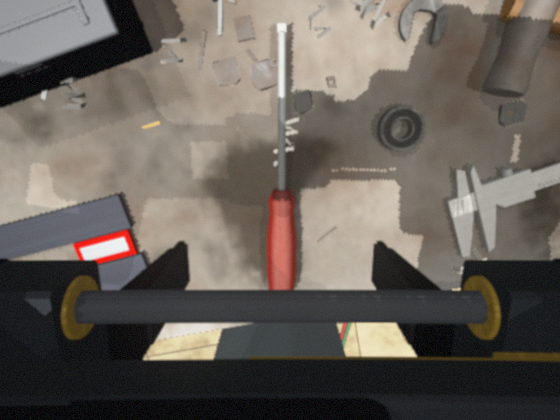

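```bash
python3 - <<'E'
from h import *
c,im=load("w2")
a=onz(c,[(282,26),(281,191),(281.5,270)],12); print(a.round(1)); 
d=a[0]-a[1]; print(np.degrees(np.arctan2(d[1],d[0])),np.linalg.norm(d)); u=d/np.linalg.norm(d)
m=a[0]-110*u; print("mid",m.round(1)); p=m-42*u; print(p)
go(p[0],p[1],2.5,jaw=np.degrees(np.arctan2(d[1],d[0]))-90)
E
```

```text
[[ 460.8 -400.6   12. ]
 [ 370.  -321.    12. ]
 [ 317.5 -276.1   12. ]]
-41.219356205399194 120.74525588933716
mid [ 378.1 -328.1   12. ]
[ 346.4843161  -300.42169574   12.        ]
shift [ 1.204e-01 -1.570e-02  1.000e-04] turn 0.006 alt -3.136 q6 1.46
```

```bash
python3 -m inch '[0.05,-0.0157,0,0.006,1,0.09,-0.0157,0,0.006,1,0.11,-0.0157,0,0.006,1,0.1195,-0.0157,0,0.006,1,0.1195,-0.0157,0,0.006,1,0.1195,-0.0157,0,0.006,1,0.1195,-0.0157,0,0.006,0,0.1195,-0.0157,0,0.006,0,0.1195,-0.0157,0,0.006,0,0.1195,-0.0157,0,0.006,0,0.1195,-0.0157,0,0.006,0,0.1195,-0.0157,0,0.006,0]' 50
python3 - <<'E'
from h import *
st()
E
```

```text
time_s: 3.5
position: [344.9, -299.1, 1.1]
tcp_rot: [[-0.0, 0.752, -0.66], [0.0, -0.66, -0.752], [-1.0, -0.0, -0.0]]
ft_force: [0.9, -0.5, 0.2]
gripper_width: 0.554
t 3.5 p [ 344.9 -299.1    1.1] jaw -131.3 F [ 0.9 -0.5  0.2] w 52.6 mm q [-0.83 -0.06  2.23 -0.    0.97  1.46]
```

```bash
python3 -m inch '[0,0,0,0,0,0,0,0,0,0,0,0,0,0,0,0,0,0,0,0,0,0,0,0,0,0,0,0,0,0,0,0,0,0,0,-0.02,0,0,0,0,-0.05,0,0,0,0,-0.1,0,0,0,0,-0.1,0,0,0,0,-0.1,0,0,0,0]'
python3 - <<'E'
from h import *
st(); snap("wrist","w3")
E
```

```text
time_s: 4.7
position: [345.7, -299.8, 102.6]
tcp_rot: [[0.002, 0.752, -0.659], [-0.002, -0.659, -0.752], [-1.0, 0.003, 0.0]]
ft_force: [0.3, -0.2, -1.6]
gripper_width: 0.234
t 4.7 p [ 345.7 -299.8  102.6] jaw -131.3 F [ 0.3 -0.2 -1.6] w 22.2 mm q [-0.83 -0.22  2.18  0.    1.18  1.46]
```

View pics/w3.png

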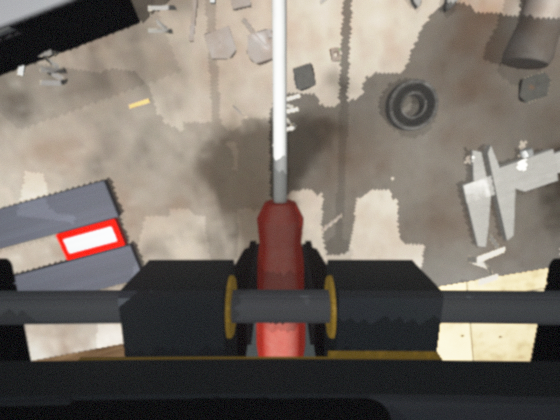

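```bash
python3 - <<'E'
from h import *
go(470,-225,210,jaw=-112)
E
```

```text
shift [-0.1092  0.0454 -0.1381] turn -0.336 alt 2.805 q6 1.46
```

```bash
python3 -m inch '[-0.05,0,0,0,0,-0.1,0.045,-0.05,-0.1,0,-0.109,0.045,-0.08,-0.2,0,-0.109,0.045,-0.11,-0.25,0,-0.109,0.045,-0.138,-0.336,0,-0.109,0.045,-0.138,-0.336,0,-0.109,0.045,-0.138,-0.336,0,-0.109,0.045,-0.138,-0.336,0]'
python3 - <<'E'
from h import *
st(); c,im=snap("wrist","w4"); crop(im,60,0,500,240,1.8,"w4a")
E
```

```text
time_s: 5.55
position: [468.7, -225.2, 208.4]
tcp_rot: [[-0.003, 0.927, -0.376], [0.001, -0.376, -0.927], [-1.0, -0.003, -0.0]]
ft_force: [-1.0, -0.6, -1.1]
gripper_width: 0.23
t 5.55 p [ 468.7 -225.2  208.4] jaw -112.1 F [-1.  -0.6 -1.1] w 21.8 mm q [-0.55 -0.16  1.94 -0.    1.36  1.41]
```

View pics/w4.png

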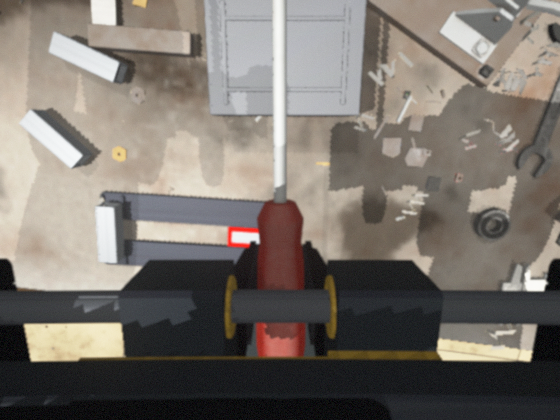

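```bash
python3 - <<'E'
from h import *
c,im=load("w4")
crop(im,190,0,390,140,4,"w4b"); crop(im,90,170,290,270,4,"w4c"); crop(im,10,20,210,170,4,"w4d")
E
```

```text
(no output)
```

View pics/w4b.png

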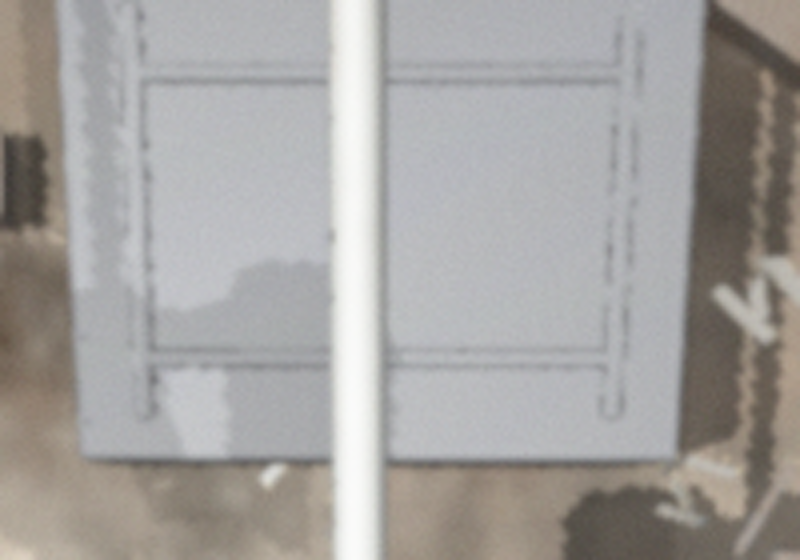

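View pics/w4c.png

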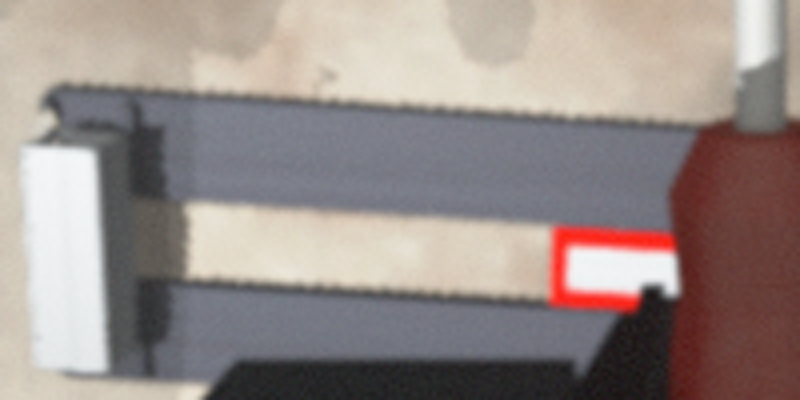

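View pics/w4d.png

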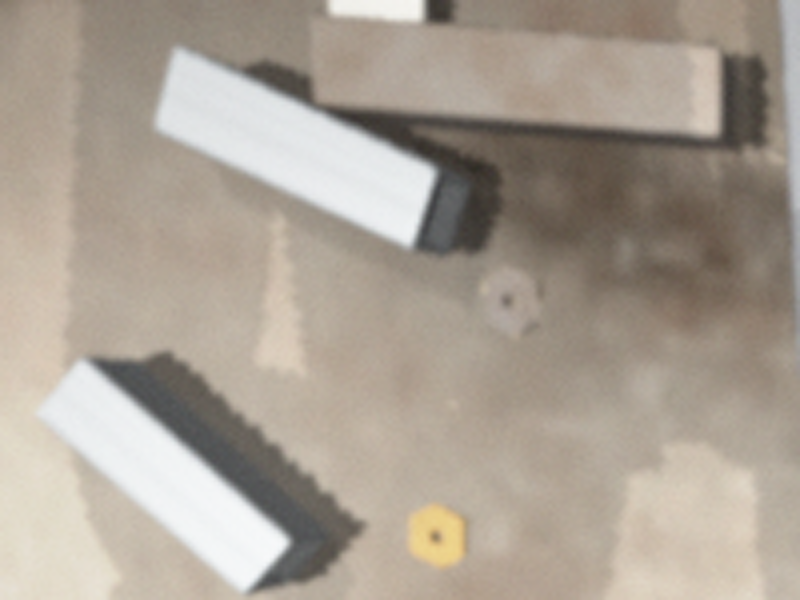

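```bash
python3 - <<'E'
from h import *
c,im=load("w4")
def P(l,x0,y0,s,z): return onz(c,np.array(l,float)/s+[x0,y0],z)
k=P([(82,459),(677,459),(707,3),(59,3)],190,0,4,62)
print(k.round(1).tolist(),"front len",np.linalg.norm(k[0]-k[1]))
def ang(d): return np.degrees(np.arctan2(d[1],d[0]))
print("sides",ang(k[3]-k[0]),ang(k[2]-k[1]),"front-90",ang(k[0]-k[1])-90)
f=(k[0]+k[1])/2; print("notch top",f)
def rect(l,x0,y0,z):
    q=P(l,x0,y0,4,z); print("ctr",q.mean(0).round(1),"sides",[round(np.linalg.norm(q[i]-q[(i+1)%4]),1) for i in range(4)],"long dir",ang((q[1]-q[0])+(q[2]-q[3])).round(1)); return q
print("rungA");rect([(178,47),(440,168),(413,248),(155,128)],10,20,20)
print("rungB");rect([(85,360),(290,542),(248,592),(38,410)],10,20,20)
print("end");rect([(95,148),(110,372),(32,366),(22,145)],90,170,26)
q=P([(553,225),(552,300)],90,170,4,3);print("magnet end",q)
q=P([(60,88),(690,128),(70,375)],90,170,4,6);print("rail edge",q.round(1).tolist(),ang(q[0]-q[1]), np.linalg.norm(q[0]-q[2]))
# tool axis: shaft pixel columns
a=onz(c,[(280,190),(280,20)],219); print("shaft",a,ang(a[1]-a[0]))
E
```

```text
[[561.9, -197.3, 62.0], [513.5, -316.4, 62.0], [593.7, -349.5, 62.0], [642.2, -230.1, 62.0]] front len 128.61509071275853
sides -22.237489775163795 -22.432669733322463 front-90 -22.09989287967862
notch top [ 537.69058479 -256.8349772    62.        ]
rungA
ctr [ 655.5 -103.3   20. ] sides [np.float64(61.2), np.float64(19.6), np.float64(61.2), np.float64(18.9)] long dir -136.3
rungB
ctr [602.1 -35.1  20. ] sides [np.float64(60.3), np.float64(17.6), np.float64(61.7), np.float64(17.8)] long dir -157.7
end
ctr [495.5 -38.8  26. ] sides [np.float64(61.8), np.float64(20.4), np.float64(60.9), np.float64(18.4)] long dir 153.9
magnet end [[ 451.10755182 -154.81548077    3.        ]
 [ 431.00387062 -145.46616831    3.        ]]
rail edge [[536.4, -49.3, 6.0], [462.9, -201.4, 6.0], [462.7, -11.3, 6.0]] 64.2066072113422 82.95482260630119
shaft [[ 506.1916031  -239.58282381  219.        ]
 [ 571.17136716 -265.96545901  219.        ]] -22.09779663303045
```

```bash
python3 - <<'E'
from h import *
go(381.2,-192.9,42,jaw=-112.2)
E
```

```text
shift [ 0.1671 -0.093   0.0028] turn 0.001 alt -3.14 q6 1.41
```

```bash
python3 -m inch '[0,-0.05,0.0028,0,0,0,-0.093,0.0028,0,0,0.05,-0.093,0.0028,0,0,0.1,-0.093,0.0028,0,0,0.14,-0.093,0.0028,0,0,0.167,-0.093,0.0028,0,0,0.167,-0.093,0.0028,0,0,0.167,-0.093,0.0028,0,0,0.167,-0.093,0.0028,0,0]'
python3 - <<'E'
from h import *
st(); c,im=snap("wrist","w5");snap("scene","s5")
go(381.2,-192.9,42,jaw=-112.2)
E
```

```text
time_s: 6.5
position: [383.8, -194.1, 45.3]
tcp_rot: [[0.003, 0.927, -0.376], [-0.002, -0.376, -0.927], [-1.0, 0.004, 0.001]]
ft_force: [0.4, 0.7, -0.8]
gripper_width: 0.233
t 6.5 p [ 383.8 -194.1   45.3] jaw -112.1 F [ 0.4  0.7 -0.8] w 22.1 mm q [-0.59 -0.21  2.27 -0.    1.07  1.36]
shift [ 0.0034 -0.003   0.0001] turn 0.003 alt -3.139 q6 1.36
```

View pics/w5.png

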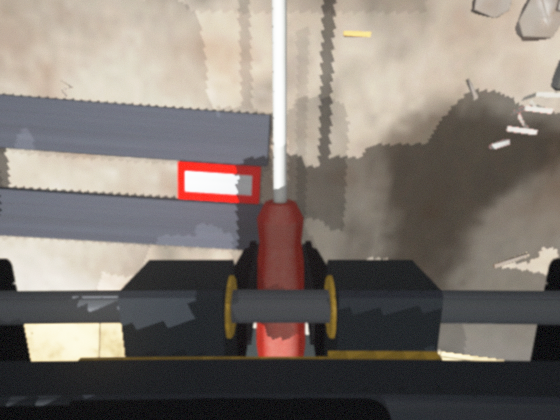

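View pics/s5.png

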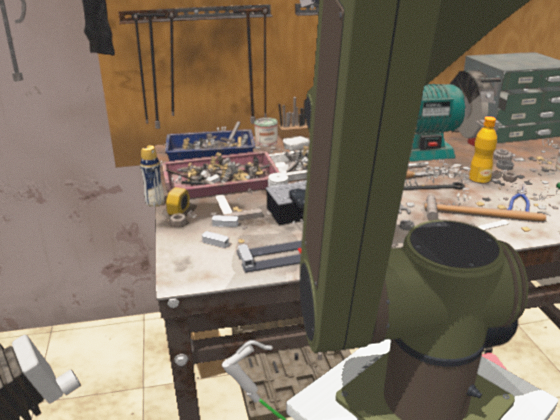

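```bash
python3 - <<'E'
from h import *
c,im=load("s5"); crop(im,230,170,330,270,8,"s5a")
T=arm.state()["position"]; u=np.array([.926,-.378,0])
print(proj(c,[[537.7,-256.8,52.5],[537.7,-256.8,62],T+u*154+[0,0,11]]).round(1))
E
```

```text
[[303.  201.8]
 [303.1 198.4]
 [304.9 202.6]]
```

View pics/s5a.png

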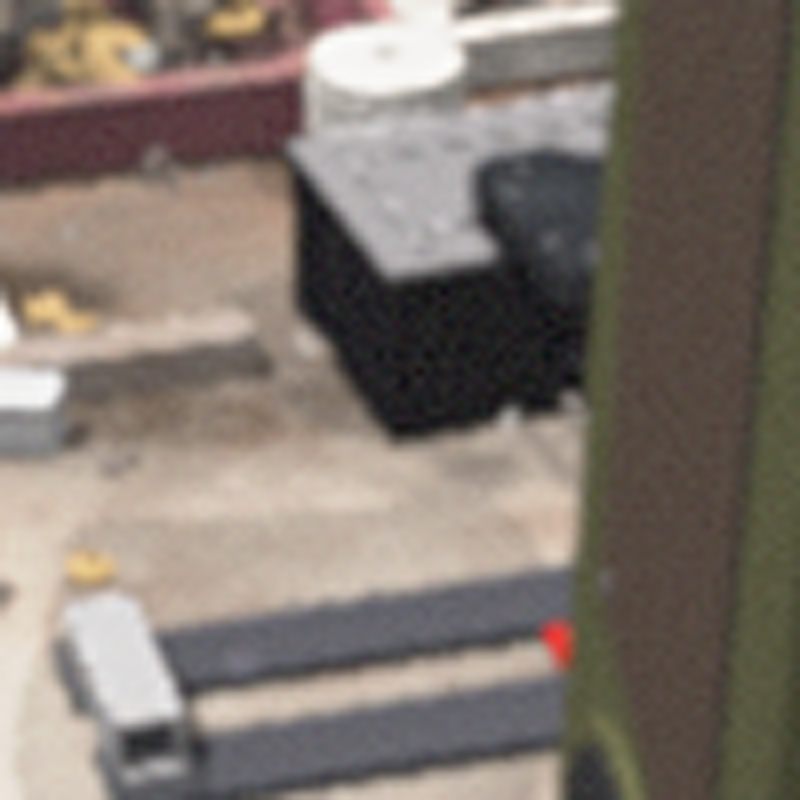

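```bash
python3 -m inch '[0.0034,0,0,0.003,0,0.0034,0,0,0.003,0,0.0034,0,0,0.003,0,0.0034,0,0,0.003,0]'
python3 - <<'E'
from h import *
st()
u=np.array([.926,-.378]);v=np.array([.378,.926])
d=arm.state()["position"][:2]-[537.7,-256.8]; print("before wall",d@u,"lat",d@v)
E
```

```text
time_s: 7.0
position: [382.6, -192.7, 39.8]
tcp_rot: [[0.0, 0.926, -0.377], [-0.0, -0.377, -0.926], [-1.0, 0.0, 0.0]]
ft_force: [0.5, 0.3, -0.8]
gripper_width: 0.232
t 7.0 p [ 382.6 -192.7   39.8] jaw -112.2 F [ 0.5  0.3 -0.8] w 22.0 mm q [-0.59 -0.2   2.28 -0.    1.06  1.37]
before wall -167.8468707362706 lat 0.6788765934543406
```

```bash
python3 -m inch '[-0.0018,0,0,0,0,-0.0018,0.005,0.0006,0,0,-0.0018,0.01,0.0006,0,0,-0.0018,0.014,0.0006,0,0,-0.0018,0.017,0.0006,0,0,-0.0018,0.02,0.0006,0,0,-0.0018,0.023,0.0006,0,0,-0.0018,0.023,0.0006,0,0]'
python3 - <<'E'
from h import *
st()
u=np.array([.926,-.378]);v=np.array([.378,.926])
d=arm.state()["position"][:2]-[537.7,-256.8]; print("before wall",d@u,"lat",d@v)
E
```

```text
time_s: 7.8
position: [403.9, -202.2, 41.6]
tcp_rot: [[0.0, 0.926, -0.378], [-0.0, -0.378, -0.926], [-1.0, 0.0, 0.0]]
ft_force: [-0.1, -0.2, -0.2]
gripper_width: 0.233
t 7.8 p [ 403.9 -202.2   41.6] jaw -112.2 F [-0.1 -0.2 -0.2] w 22.1 mm q [-0.58 -0.15  2.23  0.    1.06  1.37]
before wall -144.50687734410798 lat 0.013440674539381803
```

```bash
python3 -m inch '[0,0.01,0,0,0,0,0.02,0,0,0,0,0.03,0,0,0,0,0.03,0,0,0,0,0.03,0,0,0]'
python3 -m inch '[0,0.01,0,0,0,0,0.02,0,0,0,0,0.03,0,0,0,0,0.032,0,0,0,0,0.032,0,0,0,0,0.032,0,0,0]'
python3 - <<'E'
from h import *
st()
u=np.array([.926,-.378]);v=np.array([.378,.926])
d=arm.state()["position"][:2]-[537.7,-256.8]; print("before wall",d@u,"lat",d@v)
snap("wrist","w6")
E
```

```text
time_s: 8.3
position: [431.6, -213.4, 41.4]
tcp_rot: [[-0.001, 0.926, -0.377], [0.0, -0.377, -0.926], [-1.0, -0.001, -0.0]]
ft_force: [0.3, 1.1, -1.5]
gripper_width: 0.235
time_s: 8.9
position: [460.8, -225.3, 41.3]
tcp_rot: [[-0.001, 0.926, -0.378], [0.0, -0.378, -0.926], [-1.0, -0.001, -0.0]]
ft_force: [-0.7, 0.3, -0.9]
gripper_width: 0.233
t 8.9 p [ 460.8 -225.3   41.3] jaw -112.2 F [-0.7  0.3 -0.9] w 22.2 mm q [-0.56 -0.    2.09 -0.    1.05  1.4 ]
before wall -83.12963208157252 lat 0.12456677733779031
```

View pics/w6.png

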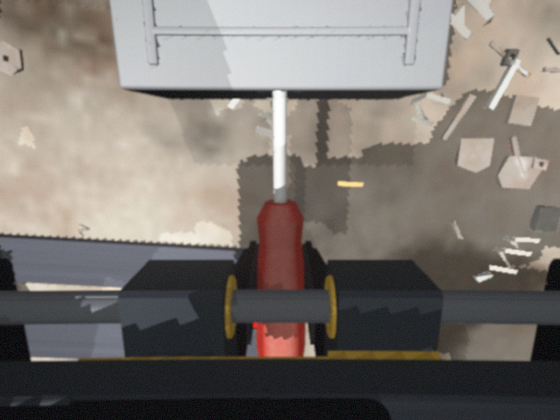

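```bash
python3 -m inch '[0,0,0,0,0,0.002,0,0,0,0,0.004,0,0,0,0,0.006,0,0,0,0,0.008,0,0,0,0,0.01,0,0,0,0,0.012,0,0,0,0,0.012,0,0,0,0]' 20
python3 - <<'E'
from h import *
st();snap("wrist","w7"); snap("top","t7"); c,im=load("t7"); crop(im,250,130,390,260,5,"t7a")
E
```

```text
time_s: 9.75
position: [461.2, -225.5, 29.6]
tcp_rot: [[0.0, 0.926, -0.378], [-0.0, -0.378, -0.926], [-1.0, 0.0, 0.0]]
ft_force: [-0.1, -0.4, 1.5]
gripper_width: 0.232
t 9.75 p [ 461.2 -225.5   29.6] jaw -112.2 F [-0.1 -0.4  1.5] w 22.0 mm q [-0.56  0.02  2.1   0.    1.03  1.4 ]
```

View pics/w7.png

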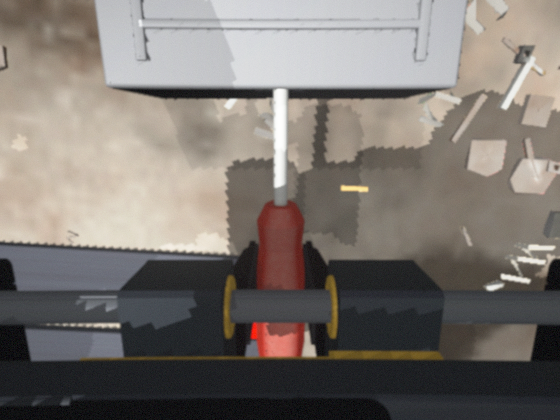

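View pics/t7a.png

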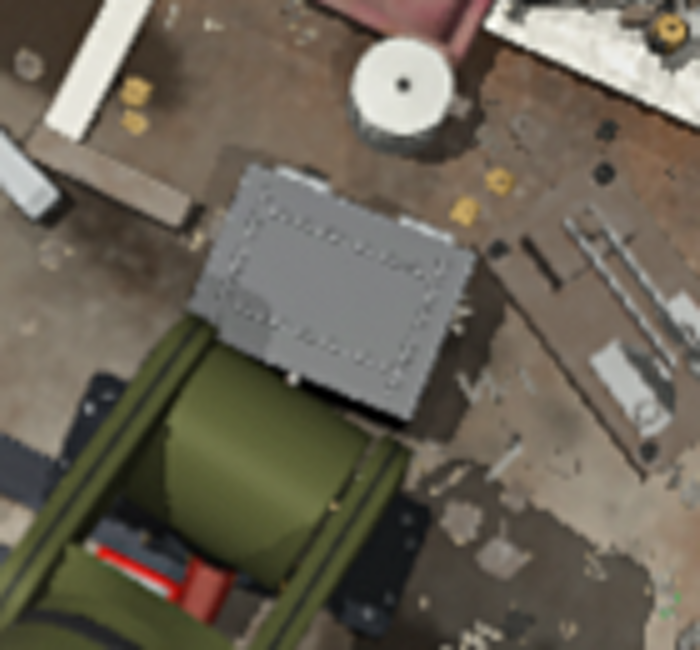

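```bash
python3 -m inch '[0.002,0,0,0,0,0.004,0,0,0,0,0.006,0,0,0,0,0.008,0,0,0,0,0.01,0,0,0,0,0.012,0,0,0,0,0.014,0,0,0,0,0.014,0,0,0,0,0.014,0,0,0,0]'
python3 - <<'E'
from h import *
st();c,im=snap("wrist","w8")
E
```

```text
time_s: 10.75
position: [459.7, -224.7, 14.5]
tcp_rot: [[-0.003, 0.926, -0.378], [0.002, -0.378, -0.926], [-1.0, -0.003, -0.0]]
ft_force: [0.5, 0.0, 0.4]
gripper_width: 0.24
t 10.75 p [ 459.7 -224.7   14.5] jaw -112.2 F [0.5 0.  0.4] w 22.8 mm q [-0.56  0.04  2.1  -0.    1.    1.4 ]
```

View pics/w8.png

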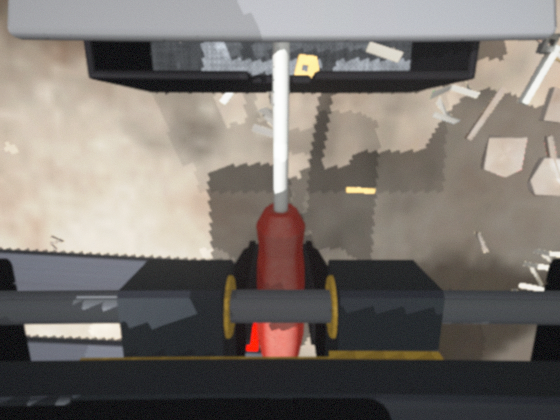

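```bash
python3 - <<'E'
from h import *
c,im=load("w8")
crop(im,0,0,560,110,1.4,"w8a")
for z in (80,90,95,100,105,110):
    k=onz(c,[(8,40),(554,40)],z); m=k.mean(0); h=np.array([582.1+.926*48,-275-.378*48]); u=np.array([.926,-.378])
    print(z,np.linalg.norm(k[0]-k[1]).round(1),"dist from hinge",((h-m[:2])@u).round(1))
E
```

```text
80 145.3 dist from hinge 89.1
90 131.3 dist from hinge 91.1
95 124.3 dist from hinge 92.0
100 117.3 dist from hinge 93.0
105 110.3 dist from hinge 94.0
110 103.3 dist from hinge 95.0
```

View pics/w8a.png

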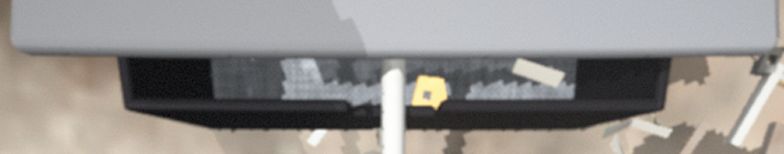

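```bash
python3 -m inch '[0,0.002,0,0,0,0,0.004,0,0,0,0,0.006,0,0,0,0,0.008,0,0,0,0,0.008,0,0,0,0,0.008,0,0,0]'
python3 - <<'E'
from h import *
st();c,im=snap("wrist","w9")
E
```

```text
time_s: 11.4
position: [462.5, -225.5, 13.3]
tcp_rot: [[-0.015, 0.926, -0.377], [0.007, -0.377, -0.926], [-1.0, -0.017, -0.001]]
ft_force: [-13.9, 5.2, 10.3]
gripper_width: 0.237
t 11.4 p [ 462.5 -225.5   13.3] jaw -112.1 F [-13.9   5.2  10.3] w 22.5 mm q [-0.56  0.06  2.09 -0.    1.01  1.4 ]
```

View pics/w9.png

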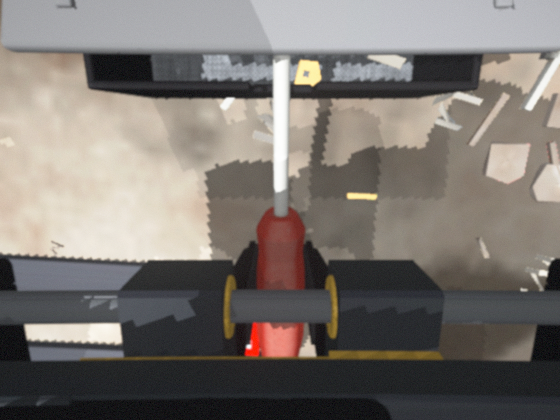

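```bash
python3 - <<'E'
from h import *
c,im=load("w9")
crop(im,0,20,80,80,8,"w9a");crop(im,480,20,560,80,8,"w9b")
a=cv2.imread("pics/w9a.png");b=cv2.imread("pics/w9b.png");cv2.imwrite("pics/w9c.png",cv2.resize(np.hstack([a,b]),None,fx=.6,fy=.6))
E
```

```text
(no output)
```

View pics/w9c.png

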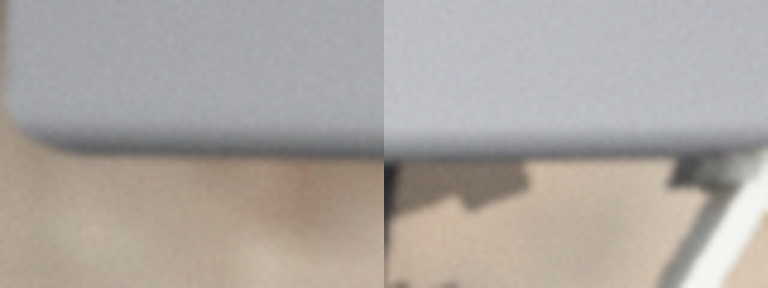

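```bash
python3 - <<'E'
from h import *
for n,l in (("w9",[(1.5,42),(560,42)]),("w8",[(7,30),(556,30)])):
    c,im=load(n)
    for z in (86,90,94):
        k=onz(c,l,z); m=k.mean(0); h=np.array([582.1+.926*48,-275-.378*48]); u=np.array([.926,-.378])
        print(n,z,np.linalg.norm(k[0]-k[1]).round(1),"dist from hinge",((h-m[:2])@u).round(1))
    k=onz(c,[(281,50)],88);print(k)
E
```

```text
w9 86 136.8 dist from hinge 87.3
w9 90 131.1 dist from hinge 88.0
w9 94 125.3 dist from hinge 88.7
[[ 544.79235964 -258.47091238   88.        ]]
w8 86 136.6 dist from hinge 88.0
w8 90 131.1 dist from hinge 88.9
w8 94 125.5 dist from hinge 89.8
[[ 541.40126171 -257.48269993   88.        ]]
```

```bash
python3 -m inch '[0,0.004,0,0,0,0.002,0.004,0,0,0,0.004,0.004,0,0,0,0.004,0.004,0,0,0]' 50
python3 - <<'E'
from h import *
st();c,im=snap("wrist","w10")
E
```

```text
time_s: 11.85
position: [465.9, -226.8, 12.8]
tcp_rot: [[-0.018, 0.926, -0.377], [0.009, -0.377, -0.926], [-1.0, -0.02, -0.001]]
ft_force: [-25.9, 12.2, 35.5]
gripper_width: 0.23
t 11.85 p [ 465.9 -226.8   12.8] jaw -112.1 F [-25.9  12.2  35.5] w 21.9 mm q [-0.56  0.07  2.08 -0.    1.01  1.4 ]
```

View pics/w10.png

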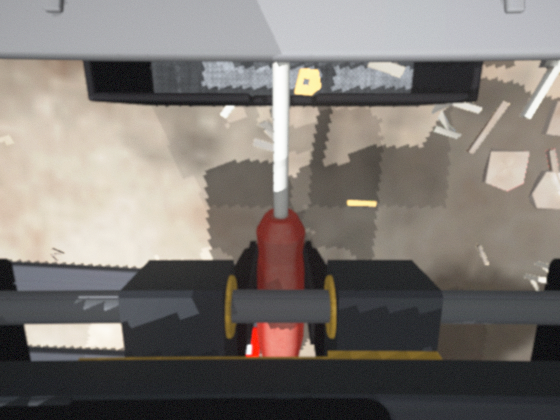

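```bash
python3 -m inch '[-0.005,-0.004,0,0,0,-0.01,-0.004,0,0,0,-0.015,-0.004,0,0,0,-0.02,-0.004,0,0,0,-0.02,0.0,0,0,0,-0.02,0.003,0,0,0,-0.02,0.006,0,0,0,-0.02,0.006,0,0,0,-0.02,0.006,0,0,0]' 25
python3 - <<'E'
from h import *
st();c,im=snap("wrist","w11")
u=np.array([.926,-.378]);v=np.array([.378,.926])
d=arm.state()["position"][:2]-[537.7,-256.8]; print("before wall",d@u,"lat",d@v)
E
```

```text
time_s: 12.8
position: [478.4, -232.6, 31.7]
tcp_rot: [[0.001, 0.926, -0.378], [-0.001, -0.378, -0.926], [-1.0, 0.001, 0.0]]
ft_force: [0.5, -0.5, -1.8]
gripper_width: 0.232
t 12.8 p [ 478.4 -232.6   31.7] jaw -112.2 F [ 0.5 -0.5 -1.8] w 22.1 mm q [-0.55  0.05  2.06  0.    1.03  1.4 ]
before wall -64.1419277745829 lat -0.02095080693243645
```

View pics/w11.png

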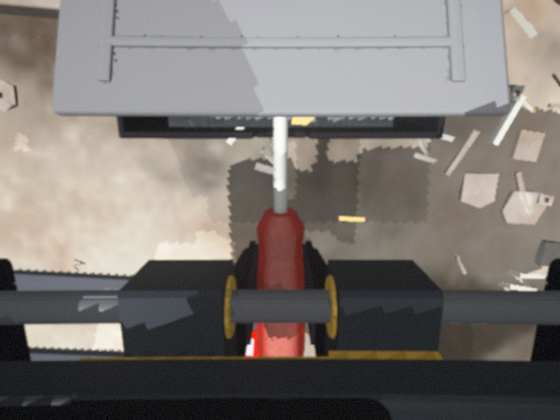

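```bash
python3 -m inch '[0,-0.004,0,0,0,0.002,-0.005,0,0,0,0.004,-0.005,0,0,0,0.006,-0.005,0,0,0,0.008,-0.005,0,0,0,0.01,-0.005,0,0,0,0.012,-0.005,0,0,0,0.012,-0.005,0,0,0]'
python3 - <<'E'
from h import *
st();c,im=snap("wrist","w12")
E
```

```text
time_s: 13.65
position: [473.9, -230.9, 20.7]
tcp_rot: [[0.001, 0.926, -0.377], [-0.001, -0.377, -0.926], [-1.0, 0.002, 0.0]]
ft_force: [-1.9, 0.9, 5.8]
gripper_width: 0.233
t 13.65 p [ 473.9 -230.9   20.7] jaw -112.2 F [-1.9  0.9  5.8] w 22.1 mm q [-0.56  0.06  2.07  0.    1.01  1.4 ]
```

View pics/w12.png

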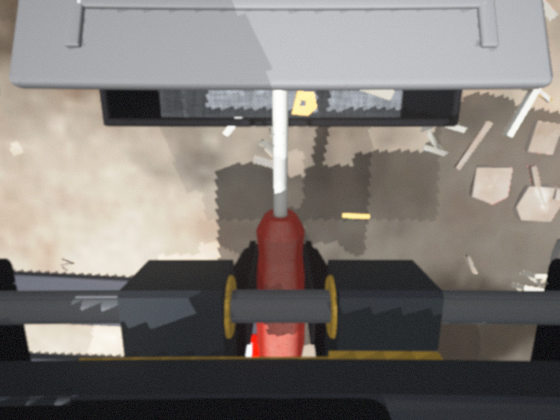

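```bash
python3 -m inch '[0.002,0,0,0,0,0.004,0,0,0,0,0.006,0,0,0,0,0.008,0,0,0,0,0.008,0,0,0,0]'
python3 - <<'E'
from h import *
st();c,im=snap("wrist","w13")
E
```

```text
time_s: 14.2
position: [475.1, -231.5, 13.7]
tcp_rot: [[0.004, 0.926, -0.378], [-0.002, -0.378, -0.926], [-1.0, 0.004, 0.001]]
ft_force: [-0.1, 0.9, 8.9]
gripper_width: 0.235
t 14.2 p [ 475.1 -231.5   13.7] jaw -112.2 F [-0.1  0.9  8.9] w 22.3 mm q [-0.56  0.07  2.07  0.    0.99  1.4 ]
```

View pics/w13.png

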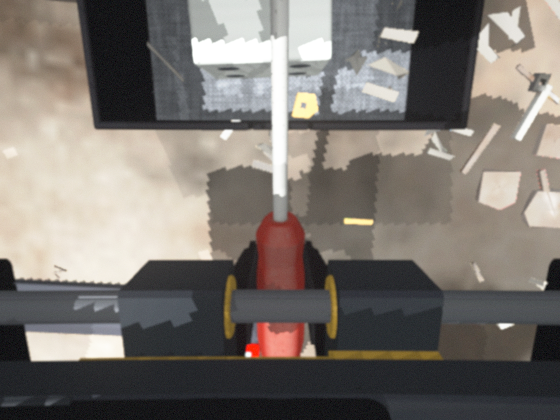

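```bash
python3 - <<'E'
from h import *
st();c,im=snap("top","t13"); crop(im,250,120,390,240,5,"t13a")
E
```

```text
t 14.25 p [ 475.1 -231.5   13.7] jaw -112.2 F [-0.1  0.1  8.1] w 22.3 mm q [-0.56  0.07  2.07  0.    0.99  1.4 ]
```

View pics/t13a.png

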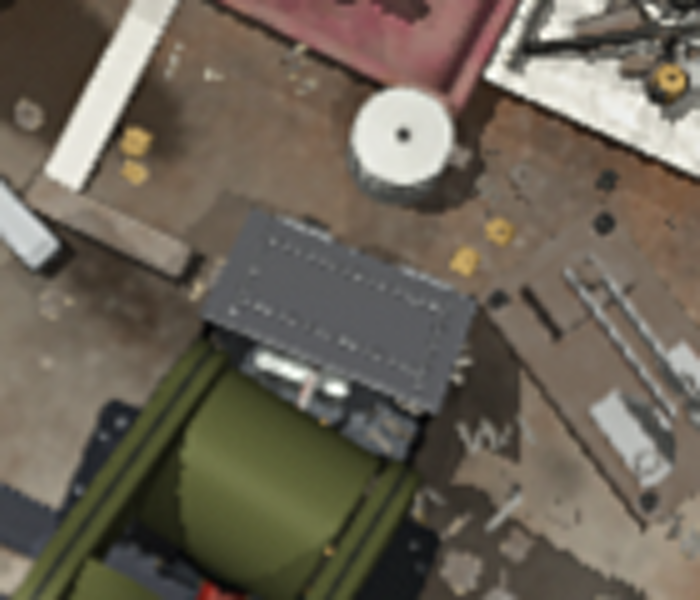

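```bash
python3 - <<'E'
from h import *
c,im=load("t13")
C=np.array([582.1,-275]);u=np.array([.926,-.378]);v=np.array([.378,.926])
for z in (40,70):
    p=onz(c,[(330.6,147)],z)[0]; d=p[:2]-C; print("piston",z,p.round(1),"case xy",d@u,d@v)
c,im=load("w13")
crop(im,130,0,430,140,2.6,"w13a")
E
```

```text
piston 40 [ 694.5 -319.1   40. ] case xy 120.73360450439961 1.613726255157836
piston 70 [ 686.9 -316.5   70. ] case xy 112.75395499708048 1.235293495815739
```

View pics/w13a.png

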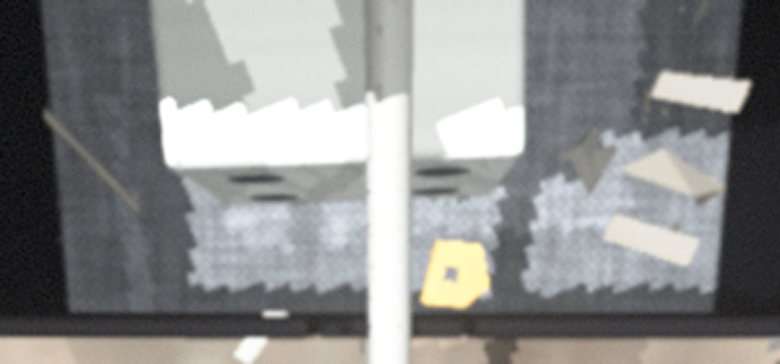

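```bash
python3 -m inch '[-0.015,0,0,0,0,-0.03,0,0,0,0,-0.045,0,0,0,0,-0.06,0,0,0,0,-0.075,0.01,0,0,0,-0.075,0.02,0,0,0,-0.075,0.03,0,0,0,-0.075,0.04,0,0,0,-0.075,0.05,0,0,0,-0.075,0.05,0,0,0]' 50
python3 - <<'E'
from h import *
st();c,im=snap("top","t14"); crop(im,250,120,390,240,5,"t14a"); snap("wrist","w14")
E
```

```text
time_s: 15.3
position: [505.0, -242.2, 77.9]
tcp_rot: [[-0.039, 0.925, -0.377], [0.019, -0.377, -0.926], [-0.999, -0.043, -0.003]]
ft_force: [-35.9, 13.4, 2.5]
gripper_width: 0.231
t 15.3 p [ 505.  -242.2   77.9] jaw -112.1 F [-35.9  13.4   2.5] w 21.9 mm q [-0.54  0.08  1.94 -0.    1.16  1.42]
```

View pics/t14a.png

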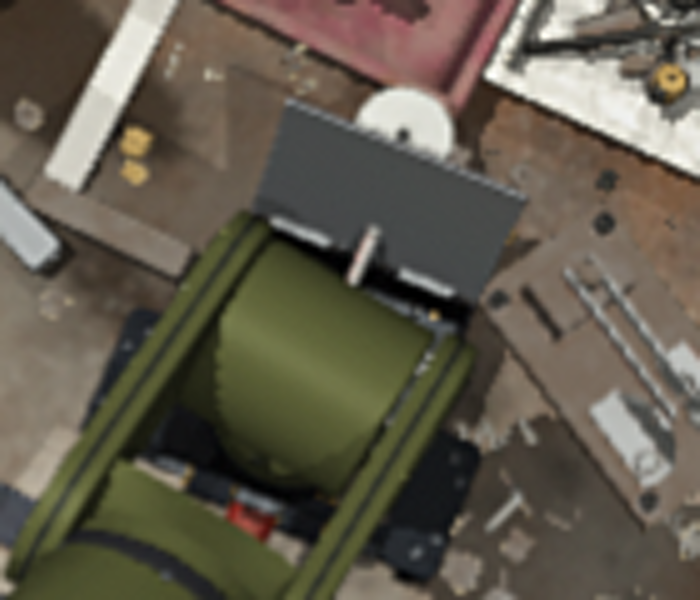

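View pics/w14.png

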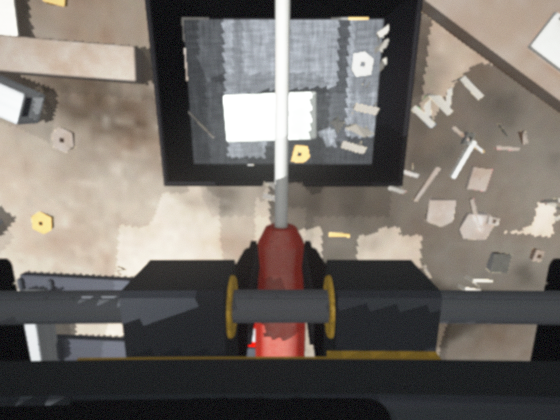

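```bash
python3 -m inch '[0,-0.02,0,0,0,-0.02,-0.06,0,0,0,-0.04,-0.1,0,0,0,-0.04,-0.1,0,0,0,-0.04,-0.1,0,0,0]'
python3 - <<'E'
from h import *
st(); go(345,-299,60,jaw=-131.3)
c,im=snap("wrist","w15"); c,im=snap("scene","s15"); crop(im,230,150,430,300,4,"s15a")
E
```

```text
time_s: 15.9
position: [428.2, -212.4, 128.3]
tcp_rot: [[0.005, 0.926, -0.378], [-0.003, -0.378, -0.926], [-1.0, 0.006, 0.001]]
ft_force: [0.3, -1.2, -1.1]
gripper_width: 0.224
t 15.9 p [ 428.2 -212.4  128.3] jaw -112.2 F [ 0.3 -1.2 -1.1] w 21.3 mm q [-0.57 -0.2   2.11  0.    1.22  1.39]
shift [ 0.0682 -0.0447  0.1116] turn 0.333 alt -2.808 q6 1.39
```

View pics/w15.png

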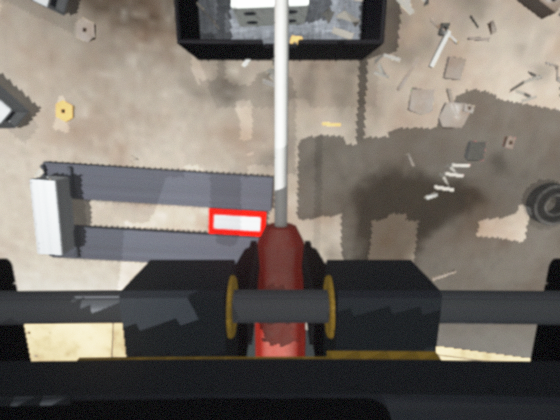

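View pics/s15a.png

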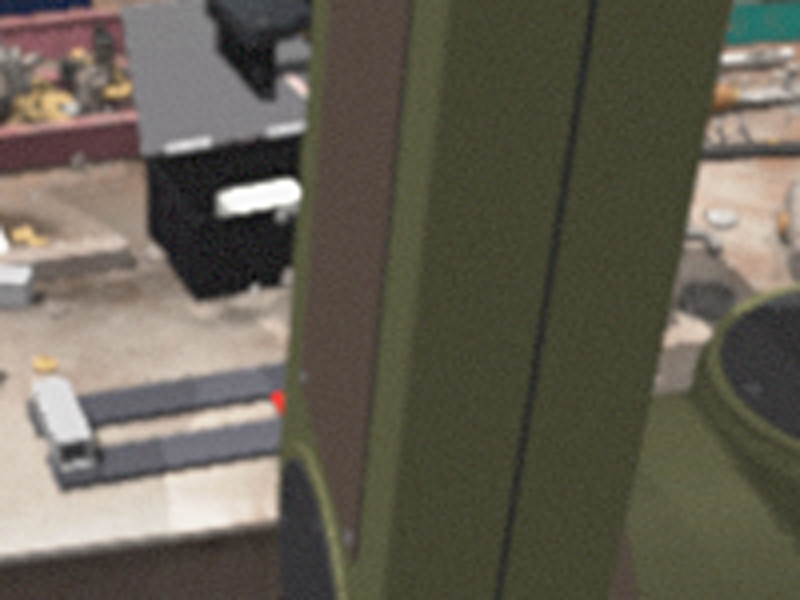

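```bash
python3 -m inch '[0,-0.045,0.04,0.1,0,0.02,-0.045,0.08,0.2,0,0.05,-0.045,0.112,0.333,0,0.08,-0.045,0.112,0.333,0,0.1,-0.045,0.112,0.333,0,0.108,-0.045,0.112,0.333,0,0.108,-0.045,0.112,0.333,0,0.108,-0.045,0.112,0.333,0]' 12
python3 - <<'E'
from h import *
st()
E
```

```text
time_s: 16.8
position: [343.7, -298.8, 19.2]
tcp_rot: [[0.001, 0.752, -0.659], [-0.001, -0.659, -0.752], [-1.0, 0.001, 0.0]]
ft_force: [0.6, -0.2, -0.4]
gripper_width: 0.237
t 16.8 p [ 343.7 -298.8   19.2] jaw -131.2 F [ 0.6 -0.2 -0.4] w 22.5 mm q [-0.83 -0.1   2.23  0.    1.01  1.46]
```

```bash
python3 -m inch '[0.004,0,0,0,0,0.007,0,0,0,0,0.01,0,0,0,0,0.013,0,0,0,0,0.016,0,0,0,0,0.016,0,0,0,0]' 8
python3 - <<'E'
from h import *
st()
E
python3 -m inch '[0,0,0,0,0.4,0,0,0,0,0.5,0,0,0,0,0.6,0,0,0,0,0.7,0,0,0,0,0.7,0,0,0,0,0.7,-0.05,0,0,0,0.7,-0.1,0,0,0,0.7,-0.15,0,0,0,0.7,-0.15,0,0,0,0.7]'
python3 - <<'E'
from h import *
st();snap("wrist","w16")
E
```

```text
time_s: 17.4
position: [342.5, -297.8, 2.0]
tcp_rot: [[-0.001, 0.752, -0.66], [0.001, -0.66, -0.752], [-1.0, -0.001, -0.0]]
ft_force: [-0.2, -0.4, 0.2]
gripper_width: 0.235
t 17.4 p [ 342.5 -297.8    2. ] jaw -131.3 F [-0.2 -0.4  0.2] w 22.3 mm q [-0.83 -0.07  2.24  0.    0.97  1.46]
time_s: 18.4
position: [346.3, -302.0, 161.3]
tcp_rot: [[0.011, 0.752, -0.659], [-0.012, -0.659, -0.752], [-1.0, 0.016, 0.002]]
ft_force: [0.6, -0.3, 0.9]
gripper_width: 0.7
t 18.4 p [ 346.3 -302.   161.3] jaw -131.3 F [ 0.6 -0.3  0.9] w 66.5 mm q [-0.83 -0.29  2.13  0.    1.29  1.46]
```

View pics/w16.png

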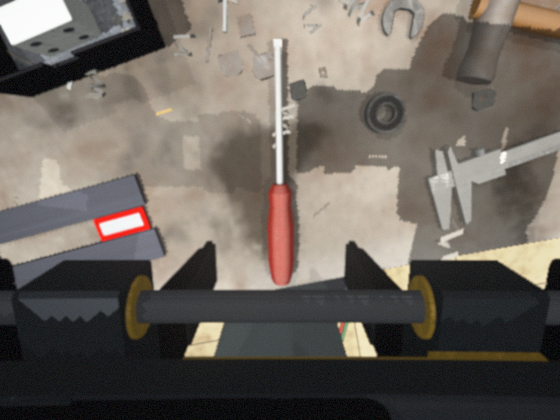

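```bash
python3 - <<'E'
from h import *
C=np.array([582.1,-275]);u=np.array([.926,-.378])
p=C-50*u; go(p[0],p[1],180,jaw=-112.2)
E
```

```text
shift [-0.0216  0.1145 -0.1592] turn -0.333 alt 2.809 q6 1.46
```

```bash
python3 -m inch '[-0.02,0.03,-0.04,-0.1,0.7,-0.021,0.06,-0.08,-0.2,0.7,-0.021,0.09,-0.12,-0.333,0.7,-0.021,0.1145,-0.159,-0.333,0.7,-0.021,0.1145,-0.159,-0.333,0.7,-0.021,0.1145,-0.159,-0.333,0.7,-0.021,0.1145,-0.159,-0.333,0.7]'
python3 - <<'E'
from h import *
st();c,im=snap("wrist","w17"); crop(im,130,0,430,220,2.6,"w17a")
E
```

```text
time_s: 19.15
position: [532.5, -254.0, 172.1]
tcp_rot: [[-0.002, 0.926, -0.378], [0.001, -0.378, -0.926], [-1.0, -0.003, -0.0]]
ft_force: [0.4, -0.5, 0.2]
gripper_width: 0.698
t 19.15 p [ 532.5 -254.   172.1] jaw -112.2 F [ 0.4 -0.5  0.2] w 66.3 mm q [-0.54  0.02  1.83 -0.    1.29  1.42]
```

View pics/w17a.png

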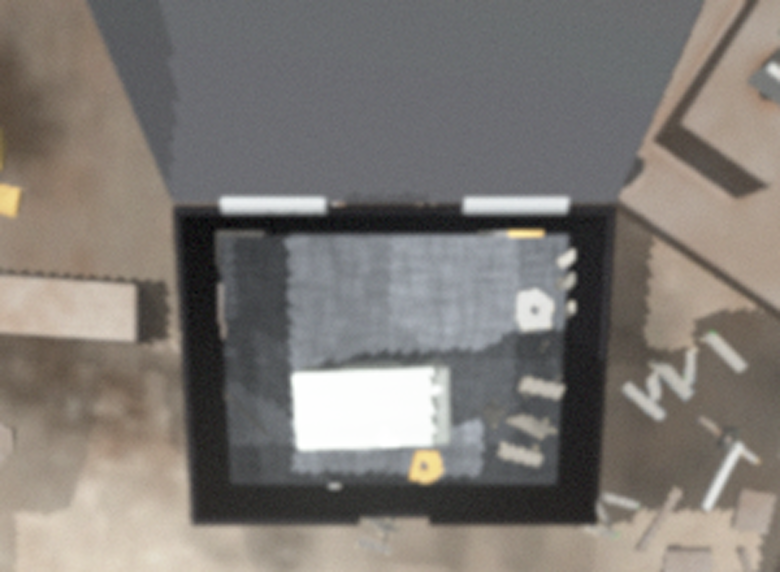

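```bash
python3 - <<'E'
from h import *
c,im=load("w17")
C=np.array([582.1,-275]);u=np.array([.926,-.378]);v=np.array([.378,.926])
def ang(d): return np.degrees(np.arctan2(d[1],d[0]))
q=onz(c,np.array([(292,370),(450,366),(450,443),(298,452)])/2.6+[130,0],48)
print([np.linalg.norm(q[i]-q[(i+1)%4]).round(1) for i in range(4)],q.mean(0),ang(q[0]-q[1]),ang(q[3]-q[2]),(q.mean(0)[:2]-C)@u,(q.mean(0)[:2]-C)@v)
k=onz(c,np.array([(178,208),(615,208),(597,523),(192,522)])/2.6+[130,0],58)
print("case",k.mean(0),[np.linalg.norm(k[i]-k[(i+1)%4]).round(1) for i in range(4)],ang(k[0]-k[1]),ang(k[3]-k[2]))
E
```

```text
[np.float64(49.9), np.float64(24.3), np.float64(49.2), np.float64(26.0)] [ 573.7858925  -263.87096184   48.        ] 69.22877537266616 71.19731648035143 -11.905639970996578 7.1627566953606525
case [ 581.90605948 -275.03784342   58.        ] [np.float64(127.1), np.float64(93.9), np.float64(128.9), np.float64(93.6)] 67.78920207841921 67.64893661253275
```

```bash
python3 - <<'E'
from h import *
go(573.8,-263.9,27,jaw=-110)
E
```

```text
shift [ 0.1455  0.0422 -0.0068] turn -0.039 alt 3.102 q6 1.42
```

```bash
python3 -m inch '[0.0,0.042,-0.0068,-0.039,0.7,0.04,0.042,-0.0068,-0.039,0.7,0.08,0.042,-0.0068,-0.039,0.7,0.11,0.042,-0.0068,-0.039,0.7,0.13,0.042,-0.0068,-0.039,0.7,0.144,0.042,-0.0068,-0.039,0.7,0.144,0.042,-0.0068,-0.039,0.7,0.144,0.042,-0.0068,-0.039,0.7]' 20
python3 - <<'E'
from h import *
st();c,im=snap("wrist","w18"); go(573.8,-263.9,27,jaw=-110)
E
```

```text
time_s: 20.0
position: [575.3, -264.4, 30.6]
tcp_rot: [[0.001, 0.94, -0.342], [-0.001, -0.342, -0.94], [-1.0, 0.001, 0.0]]
ft_force: [0.6, -0.2, 0.5]
gripper_width: 0.697
t 20.0 p [ 575.3 -264.4   30.6] jaw -110.0 F [ 0.6 -0.2  0.5] w 66.2 mm q [-0.52  0.26  1.82  0.    1.06  1.4 ]
shift [ 0.0043 -0.0023  0.0001] turn 0.0 alt -3.141 q6 1.4
```

View pics/w18.png

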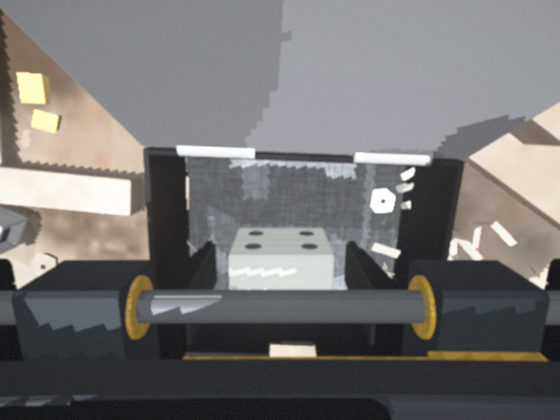

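Good: the block sits centred between the fingers (holes at 235–330, row 240). Close and lift.

```bash
python3 -m inch '[0.003,-0.0015,0,0,0.7,0.003,-0.0015,0,0,0.3,0.003,-0.0015,0,0,0.3,0.003,-0.0015,0,0,0.3,0.003,-0.0015,0,0,0.3,0.003,-0.0015,0,0,0.3,0.003,-0.0015,0,0,0.3]' 30
python3 - <<'E'
from h import *
st()
E
python3 -m inch '[-0.01,0,0,0,0.3,-0.05,0,0,0,0.3,-0.1,0,0,0,0.3,-0.1,0,0,0,0.3,-0.1,0,0,0,0.3]'
python3 - <<'E'
from h import *
st();c,im=snap("wrist","w19")
E
```

```text
time_s: 20.75
position: [574.0, -263.5, 27.1]
tcp_rot: [[0.0, 0.94, -0.341], [-0.001, -0.341, -0.94], [-1.0, 0.001, 0.0]]
ft_force: [-0.9, -1.0, 3.7]
gripper_width: 0.526
t 20.75 p [ 574.  -263.5   27.1] jaw -109.9 F [-0.9 -1.   3.7] w 50.0 mm q [-0.52  0.26  1.83 -0.    1.05  1.4 ]
time_s: 21.25
position: [574.5, -263.4, 128.3]
tcp_rot: [[0.003, 0.94, -0.341], [-0.001, -0.341, -0.94], [-1.0, 0.003, 0.0]]
ft_force: [-0.5, 0.4, -3.3]
gripper_width: 0.524
t 21.25 p [ 574.5 -263.4  128.3] jaw -109.9 F [-0.5  0.4 -3.3] w 49.7 mm q [-0.51  0.15  1.77  0.    1.22  1.4 ]
```

View pics/w19.png

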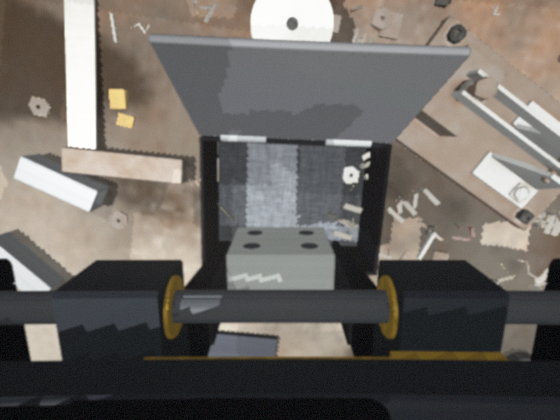

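```bash
cat >> h.py <<'E'
GA=64.05; G0=np.array([459.5,-114.2])
def gax():
    a=np.radians(GA); return np.array([np.cos(a),np.sin(a)]),np.array([-np.sin(a),np.cos(a)])
def g2w(x,y):
    gx,gy=gax(); return G0+x*gx+y*gy
def w2g(p):
    gx,gy=gax(); d=np.array(p[:2])-G0; return np.array([d@gx,d@gy])
def gog(x,y,z,jaw=None):
    p=g2w(x,y); go(p[0],p[1],z,jaw=GA-90 if jaw is None else jaw); print("now grating xy",w2g(arm.state()["position"]).round(1))
def ang(d): return np.degrees(np.arctan2(d[1],d[0]))
E
python3 - <<'E'
from h import *
gog(30,0,130)
E
```

```text
shift [-0.0038 -0.1544 -0.1306] turn -1.466 alt 1.676 q6 1.4
now grating xy [ -83.8 -167.2]
```

```bash
python3 -m inch '[-0.01,-0.05,-0.03,0,0.3,-0.01,-0.1,-0.07,-0.14,0.3,-0.01,-0.13,-0.1,-0.28,0.3,-0.005,-0.154,-0.13,-0.42,0.3,-0.004,-0.154,-0.13,-0.57,0.3,-0.004,-0.154,-0.13,-0.72,0.3,-0.004,-0.154,-0.13,-0.87,0.3,-0.004,-0.154,-0.13,-1.02,0.3,-0.004,-0.154,-0.13,-1.17,0.3,-0.004,-0.154,-0.13,-1.32,0.3,-0.004,-0.154,-0.13,-1.466,0.3,-0.004,-0.154,-0.13,-1.466,0.3]'
python3 -m inch '[0,0,0,0,0.3,0,0,0,0,0.3]'
python3 - <<'E'
from h import *
st();c,im=snap("wrist","w20"); gog(30,0,130)
E
```

```text
time_s: 22.5
position: [471.5, -87.8, 127.7]
tcp_rot: [[-0.005, 0.438, 0.899], [0.002, 0.899, -0.438], [-1.0, -0.001, -0.005]]
ft_force: [0.8, -0.0, -2.1]
gripper_width: 0.525
time_s: 22.7
position: [472.7, -88.2, 129.5]
tcp_rot: [[-0.002, 0.439, 0.898], [0.001, 0.898, -0.439], [-1.0, -0.0, -0.002]]
ft_force: [-0.7, -0.7, -2.5]
gripper_width: 0.521
t 22.7 p [472.7 -88.2 129.5] jaw -26.1 F [-0.7 -0.7 -2.5] w 49.5 mm q [-0.3  -0.19  2.1   0.    1.23  0.16]
shift [-0.0002  0.0009 -0.0008] turn -0.002 alt 3.14 q6 0.16
now grating xy [29.1 -0.8]
```

View pics/w20.png

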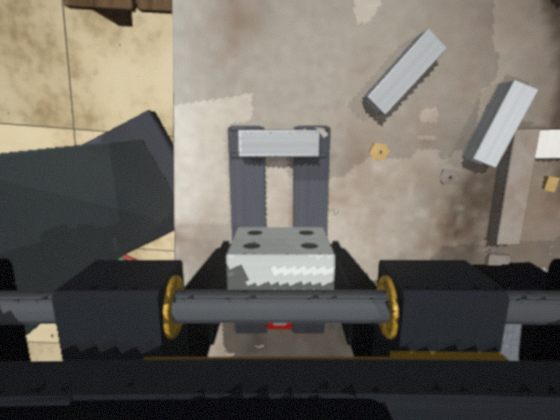

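```bash
python3 - <<'E'
from h import *
c,im=load("w20"); crop(im,210,110,350,240,5.5,"w20a"); crop(im,350,10,550,180,4,"w20b")
E
```

```text
(no output)
```

View pics/w20a.png

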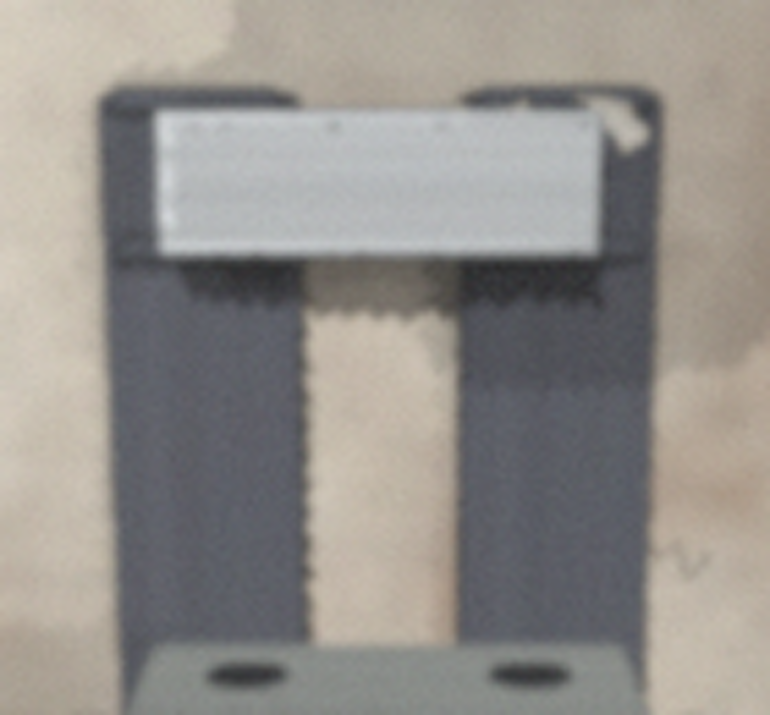

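View pics/w20b.png

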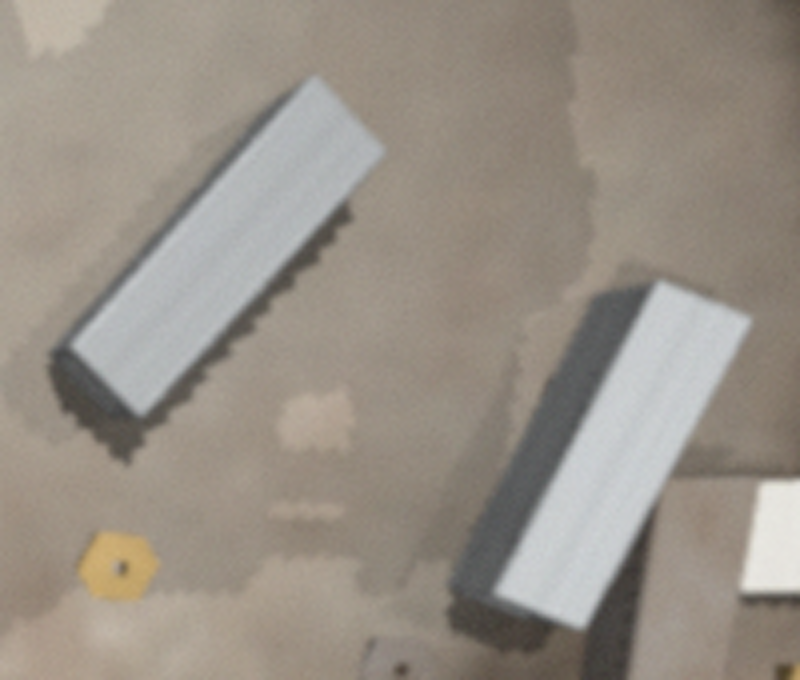

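```bash
python3 - <<'E'
from h import *
c,im=load("w20")
q=onz(c,np.array([(155,112),(600,108),(602,254),(158,256)])/5.5+[210,110],26)
print("end",q.mean(0),w2g(q.mean(0)),ang(q[0]-q[1]),ang(q[3]-q[2]),[np.linalg.norm(q[i]-q[(i+1)%4]).round(1) for i in range(4)])
r=onz(c,np.array([(103,105),(660,98),(648,600),(120,600)])/5.5+[210,110],6)
print("rails",[w2g(p).round(1).tolist() for p in r],ang(r[0]-r[3]),ang(r[1]-r[2]))
i=onz(c,np.array([(302,290),(459,290),(455,630),(310,630)])/5.5+[210,110],6)
print("inner",[w2g(p).round(1).tolist() for p in i])
for n,l in (("B",[(317,75),(386,152),(140,417),(70,348)]),("A",[(658,280),(752,320),(585,630),(495,592)])):
    q=onz(c,np.array(l)/4+[350,10],20); print(n,q.mean(0).round(1),w2g(q.mean(0)).round(1),"dir",ang(q[0]-q[3]).round(1),ang(q[1]-q[2]).round(1),[np.linalg.norm(q[i]-q[(i+1)%4]).round(1) for i in range(4)])
E
```

```text
end [495.91150484 -38.18390898  26.        ] [84.2850519   0.52326485] 154.43786627990585 154.2002250353097 [np.float64(61.2), np.float64(19.9), np.float64(62.3), np.float64(19.6)]
rails [[94.5, 41.3], [95.3, -40.9], [18.6, -41.6], [18.7, 41.6]] 63.79427996986023 64.61406175056842
inner [[67.3, 12.3], [67.3, -11.5], [13.7, -11.2], [13.7, 11.7]]
B [602.7 -34.3  20. ] [134.5 -93.8] dir 22.3 22.4 [np.float64(18.8), np.float64(61.1), np.float64(18.9), np.float64(61.4)]
A [ 656.3 -102.5   20. ] [  96.7 -171.8] dir 43.4 43.7 [np.float64(19.6), np.float64(60.9), np.float64(19.9), np.float64(60.7)]
```

```bash
sed -i 's/^GA=64.05/GA=64.15/' h.py; python3 - <<'E'
from h import *
gog(57,0,34)
E
```

```text
shift [ 0.0958  0.0279 -0.0008] turn -0.003 alt 3.138 q6 0.16
now grating xy [29.1 -0.8]
```

```bash
python3 -m inch '[0.03,0.028,-0.0008,-0.003,0.3,0.06,0.028,-0.0008,-0.003,0.3,0.08,0.028,-0.0008,-0.003,0.3,0.09,0.028,-0.0008,-0.003,0.3,0.0958,0.028,-0.0008,-0.003,0.3,0.0958,0.028,-0.0008,-0.003,0.3,0.0958,0.028,-0.0008,-0.003,0.3]'
python3 - <<'E'
from h import *
st();c,im=snap("wrist","w21"); gog(57,0,34)
E
```

```text
time_s: 23.45
position: [485.9, -63.3, 35.9]
tcp_rot: [[0.002, 0.435, 0.9], [-0.0, 0.9, -0.435], [-1.0, 0.0, 0.002]]
ft_force: [-0.3, 0.6, -3.4]
gripper_width: 0.524
t 23.45 p [485.9 -63.3  35.9] jaw -25.8 F [-0.3  0.6 -3.4] w 49.8 mm q [-0.24 -0.05  2.15  0.    1.04  0.21]
shift [ 0.0021 -0.0003 -0.0017] turn 0.001 alt -3.141 q6 0.21
now grating xy [57.3 -1.7]
```

View pics/w21.png

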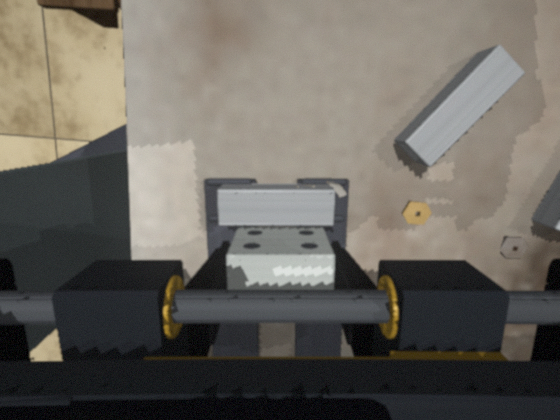

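```bash
python3 -m inch '[0.001,0,-0.0017,0,0.3,0.001,0.002,-0.0017,0,0.3,0.001,0.004,-0.0017,0,0.3,0.001,0.006,-0.0017,0,0.3,0.001,0.006,-0.0017,0,0.3]'
python3 - <<'E'
from h import *
st(); gog(57,0,34)
E
```

```text
time_s: 24.0
position: [485.5, -58.3, 34.2]
tcp_rot: [[-0.002, 0.434, 0.901], [-0.004, 0.901, -0.434], [-1.0, -0.004, -0.0]]
ft_force: [-4.0, -6.1, 0.4]
gripper_width: 0.519
t 24.0 p [485.5 -58.3  34.2] jaw -25.7 F [-4.  -6.1  0.4] w 49.3 mm q [-0.23 -0.04  2.15 -0.    1.04  0.22]
shift [ 0.0002 -0.0047  0.001 ] turn 0.002 alt -3.139 q6 0.22
now grating xy [61.7  1. ]
```

```bash
sed -i 's/G0=np.array(\[459.5,-114.2\])/G0=np.array([460.0,-113.3])/' h.py
python3 -m inch '[0.002,0.0,0,0,0.3,0.004,0.0,0,0,0.3,0.006,0.0,0,0,0.3,0.006,0,0,0,0.3]' 
python3 - <<'E'
from h import *
st(); gog(60.5,0,30)
E
```

```text
time_s: 24.4
position: [486.0, -58.5, 30.0]
tcp_rot: [[-0.002, 0.434, 0.901], [-0.004, 0.901, -0.434], [-1.0, -0.004, -0.0]]
ft_force: [-9.3, -6.1, 12.1]
gripper_width: 0.524
t 24.4 p [486.  -58.5  30. ] jaw -25.7 F [-9.3 -6.1 12.1] w 49.7 mm q [-0.23 -0.04  2.15 -0.    1.03  0.22]
shift [ 0.     -0.0001  0.0005] turn 0.002 alt -3.14 q6 0.22
now grating xy [60.6  0.5]
```

```bash

python3 -m inch '[-0.003,-0.003,0,0,0.3,-0.003,-0.003,0,0,0.6,-0.003,-0.003,0,0,0.75,-0.003,-0.003,0,0,0.75,-0.003,-0.003,0,0,0.75,-0.05,-0.003,0,0,0.75,-0.1,-0.003,0,0,0.75,-0.13,-0.003,0,0,0.85,-0.13,-0.003,0,0,0.85,-0.13,-0.003,0,0,0.85]' 
python3 - <<'E'
from h import *
st(); c,im=snap("wrist","w22"); crop(im,180,100,380,250,4,"w22a")
E
```

```text
time_s: 25.4
position: [485.1, -59.5, 158.4]
tcp_rot: [[0.002, 0.435, 0.901], [-0.0, 0.901, -0.435], [-1.0, 0.0, 0.002]]
ft_force: [-0.9, 0.1, -1.0]
gripper_width: 0.843
t 25.4 p [485.1 -59.5 158.4] jaw -25.8 F [-0.9  0.1 -1. ] w 80.1 mm q [-0.23 -0.2   2.06  0.    1.28  0.22]
```

View pics/w22.png

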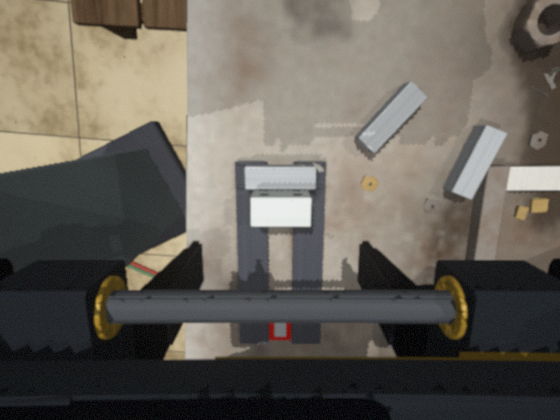

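View pics/w22a.png

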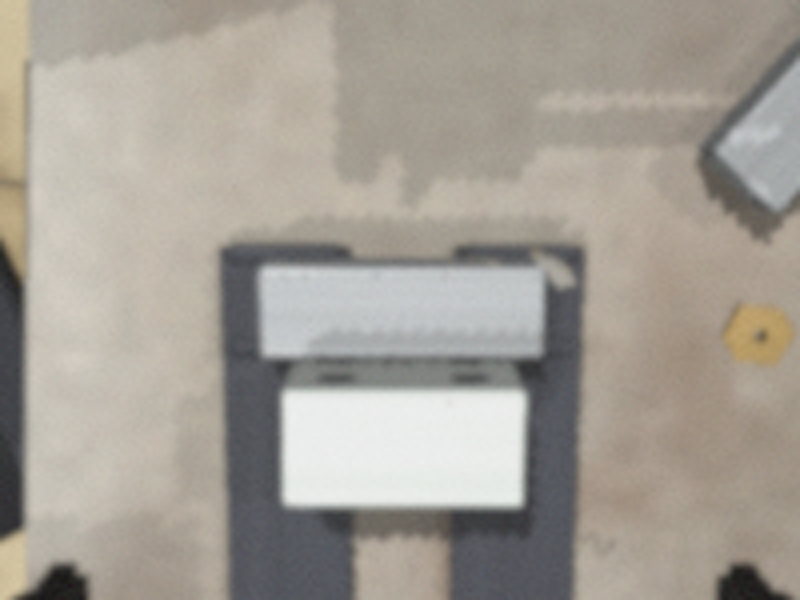

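```bash
python3 - <<'E'
from h import *
c,im=load("w22")
q=onz(c,np.array([(282,388),(527,388),(524,507),(283,507)])/4+[180,100],51)
print("block",w2g(q.mean(0)),ang(q[0]-q[1])-GA,ang(q[3]-q[2])-GA,[np.linalg.norm(q[i]-q[(i+1)%4]).round(1) for i in range(4)])
q=onz(c,np.array([(260,266),(544,266),(544,355),(262,358)])/4+[180,100],26)
print("end",w2g(q.mean(0)),ang(q[0]-q[1])-GA,ang(q[3]-q[2])-GA)
# rung B heading 22.3, centre (602.4,-34.7)
go(602.4,-34.7,100,jaw=22.3)
E
```

```text
block [ 5.93794214e+01 -3.20539973e-02] 90.06144840285583 90.05397107999673 [np.float64(49.4), np.float64(25.0), np.float64(49.7), np.float64(25.0)]
end [83.515322    0.24762043] 90.06943449107416 90.68214520972981
shift [0.0566 0.0736 0.0959] turn -0.839 alt 2.303 q6 0.22
```

```bash
python3 -m inch '[0,0.05,0.05,-0.14,0.85,0.03,0.0736,0.0959,-0.28,0.85,0.0566,0.0736,0.0959,-0.42,0.85,0.0566,0.0736,0.0959,-0.57,0.85,0.0566,0.0736,0.0959,-0.7,0.85,0.0566,0.0736,0.0959,-0.839,0.85,0.0566,0.0736,0.0959,-0.839,0.85,0.0566,0.0736,0.0959,-0.839,0.85,0.0566,0.0736,0.0959,-0.839,0.85]' 
python3 - <<'E'
from h import *
st(); c,im=snap("wrist","w23"); go(602.4,-34.7,5,jaw=22.3)
E
```

```text
time_s: 26.35
position: [602.4, -34.9, 100.3]
tcp_rot: [[-0.001, -0.377, 0.926], [0.0, 0.926, 0.377], [-1.0, 0.001, -0.001]]
ft_force: [-0.7, -1.3, -0.2]
gripper_width: 0.851
t 26.35 p [602.4 -34.9 100.3] jaw 22.2 F [-0.7 -1.3 -0.2] w 80.9 mm q [-0.15  0.12  1.85  0.    1.17 -0.53]
shift [ 0.0956  0.0003 -0.0001] turn -0.002 alt 3.14 q6 -0.53
```

View pics/w23.png

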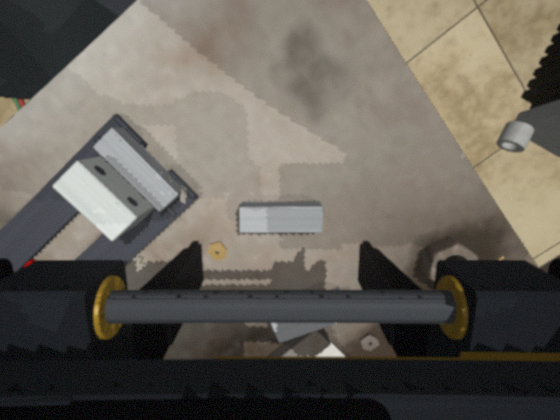

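```bash
python3 - <<'E'
from h import *
c,im=load("w23"); crop(im,220,180,340,260,6,"w23a")
E
```

```text
(no output)
```

View pics/w23a.png

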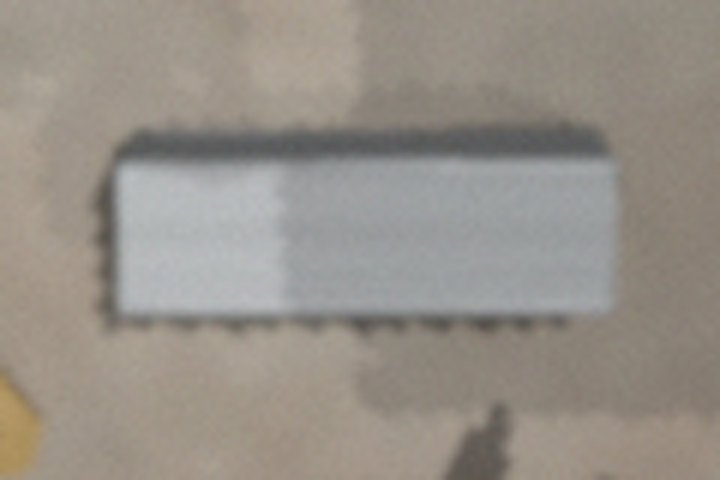

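```bash
python3 - <<'E'
from h import *
c,im=load("w23")
q=onz(c,np.array([(118,161),(613,158),(613,310),(120,316)])/6+[220,180],20)
m=q.mean(0); print(m,ang(q[1]-q[0]),ang(q[2]-q[3]),[np.linalg.norm(q[i]-q[(i+1)%4]).round(1) for i in range(4)]); go(m[0],m[1],5,jaw=22.5)
E
```

```text
[603.06311665 -33.54428554  20.        ] 22.55601669214841 22.936318278558087 [np.float64(60.4), np.float64(19.4), np.float64(61.3), np.float64(19.8)]
shift [0.0956 0.0011 0.001 ] turn -0.005 alt 3.136 q6 -0.53
```

```bash
python3 -m inch '[0.04,0.001,0.001,-0.005,0.85,0.075,0.001,0.001,-0.005,0.85,0.09,0.001,0.001,-0.005,0.85,0.0945,0.001,0.001,-0.005,0.85,0.0945,0.001,0.001,-0.005,0.85,0.0945,0.001,0.001,-0.005,0.5,0.0945,0.001,0.001,-0.005,0.5,0.0945,0.001,0.001,-0.005,0.5,0.0945,0.001,0.001,-0.005,0.5,0.0945,0.001,0.001,-0.005,0.5]' 30
python3 - <<'E'
from h import *
st()
E
python3 -m inch '[0,0,0,0,0.5,-0.03,0,0,0,0.5,-0.08,0,0,0,0.5,-0.11,0,0,0,0.5,-0.11,0,0,0,0.5,-0.11,0,0,0,0.5]' 
python3 - <<'E'
from h import *
st(); c,im=snap("wrist","w24"); gog(34,0,100)
E
```

```text
time_s: 27.4
position: [604.3, -33.9, 8.2]
tcp_rot: [[0.001, -0.384, 0.923], [-0.001, 0.923, 0.384], [-1.0, -0.001, 0.001]]
ft_force: [-1.9, -0.8, 6.7]
gripper_width: 0.651
t 27.4 p [604.3 -33.9   8.2] jaw 22.6 F [-1.9 -0.8  6.7] w 61.9 mm q [-0.14  0.24  1.9  -0.    1.01 -0.54]
time_s: 28.0
position: [603.8, -33.6, 117.1]
tcp_rot: [[0.001, -0.384, 0.923], [-0.0, 0.923, 0.384], [-1.0, -0.001, 0.001]]
ft_force: [0.3, -1.4, -1.7]
gripper_width: 0.651
t 28.0 p [603.8 -33.6 117.1] jaw 22.6 F [ 0.3 -1.4 -1.7] w 61.9 mm q [-0.14  0.1   1.84  0.    1.19 -0.54]
shift [ 0.0156  0.0036 -0.1369] turn 0.845 alt -2.296 q6 -0.54
now grating xy [134.1 -93.6]
```

View pics/w24.png

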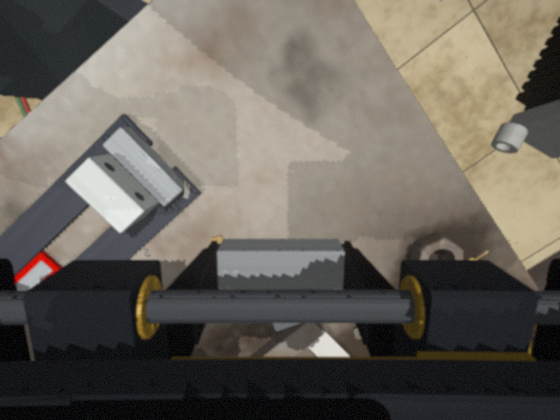

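```bash
python3 -m inch '[0,0.0,-0.05,0.14,0.5,0,0,-0.1,0.28,0.5,0,0,-0.137,0.42,0.5,0,0,-0.137,0.57,0.5,0,0,-0.137,0.7,0.5,0,0,-0.137,0.845,0.5,0,0,-0.137,0.845,0.5,0,0,-0.137,0.845,0.5]' 
python3 - <<'E'
from h import *
st(); gog(31,0,30)
E
```

```text
time_s: 28.85
position: [475.9, -85.9, 114.8]
tcp_rot: [[-0.003, 0.433, 0.901], [0.001, 0.901, -0.433], [-1.0, -0.001, -0.003]]
ft_force: [-0.4, -0.8, -1.5]
gripper_width: 0.651
t 28.85 p [475.9 -85.9 114.8] jaw -25.7 F [-0.4 -0.8 -1.5] w 61.8 mm q [-0.29 -0.16  2.11  0.    1.2   0.16]
shift [ 0.0848 -0.0006 -0.0021] turn 0.003 alt -3.138 q6 0.16
now grating xy [31.6 -2.4]
```

```bash
python3 -m inch '[0.04,-0.001,-0.0021,0.003,0.5,0.08,-0.001,-0.0021,0.003,0.5,0.096,-0.001,-0.0021,0.003,0.5,0.096,-0.001,-0.0021,0.003,0.5,0.096,-0.001,-0.0021,0.003,0.5,0.096,-0.001,-0.0021,0.003,0.5]' 
python3 - <<'E'
from h import *
st(); gog(31,0,14.5);c,im=snap("wrist","w25")
E
```

```text
time_s: 29.45
position: [475.9, -86.5, 22.0]
tcp_rot: [[0.002, 0.438, 0.899], [-0.001, 0.899, -0.438], [-1.0, 0.0, 0.002]]
ft_force: [0.1, -1.4, -1.5]
gripper_width: 0.644
t 29.45 p [475.9 -86.5  22. ] jaw -26.0 F [ 0.1 -1.4 -1.5] w 61.2 mm q [-0.29 -0.04  2.17  0.    1.01  0.16]
shift [ 0.0075 -0.0001 -0.0027] turn -0.002 alt 3.14 q6 0.16
now grating xy [31.  -2.6]
```

View pics/w25.png

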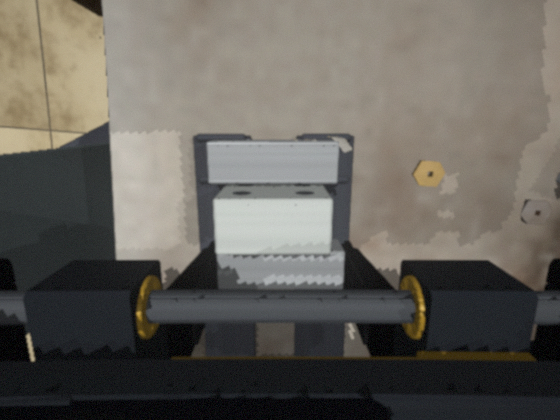

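```bash
python3 -m inch '[0.004,0,-0.0025,0,0.5,0.006,0,-0.0025,0,0.5,0.006,0.002,-0.0025,0,0.5,0.006,0.004,-0.0025,0,0.5,0.006,0.006,-0.0025,0,0.5,0.006,0.008,-0.0025,0,0.5,0.006,0.008,-0.0025,0,0.5]' 
python3 - <<'E'
from h import *
st(); gog(31,0,14.5)
E
```

```text
time_s: 30.2
position: [475.5, -79.3, 14.7]
tcp_rot: [[-0.002, 0.437, 0.899], [-0.003, 0.899, -0.437], [-1.0, -0.004, -0.0]]
ft_force: [-3.7, -7.8, -0.6]
gripper_width: 0.65
t 30.2 p [475.5 -79.3  14.7] jaw -25.9 F [-3.7 -7.8 -0.6] w 61.8 mm q [-0.27 -0.03  2.17 -0.    1.    0.18]
shift [ 0.0002 -0.0064  0.0009] turn -0.001 alt 3.14 q6 0.18
now grating xy [37.4  0.9]
```

```bash
python3 -m inch '[0.002,0,0,0,0.5,0.004,0,0,0,0.5,0.004,0,0,0,0.5]'
python3 - <<'E'
from h import *
st()
E
python3 -m inch '[-0.002,-0.002,0,0,0.5,-0.002,-0.002,0,0,0.75,-0.002,-0.002,0,0,0.85,-0.002,-0.002,0,0,0.85,-0.05,-0.002,0,0,0.85,-0.1,-0.002,0,0,0.85,-0.12,-0.01,0,0,0.7,-0.12,-0.01,0,0,0.7,-0.12,-0.01,0,0,0.7]'
python3 - <<'E'
from h import *
st();c,im=snap("wrist","w26"); crop(im,180,100,380,250,4,"w26a")
E
```

```text
time_s: 30.5
position: [475.7, -79.3, 14.0]
tcp_rot: [[-0.004, 0.437, 0.9], [-0.003, 0.9, -0.437], [-1.0, -0.004, -0.003]]
ft_force: [-14.5, -4.0, 24.0]
gripper_width: 0.647
t 30.5 p [475.7 -79.3  14. ] jaw -25.9 F [-14.5  -4.   24. ] w 61.5 mm q [-0.27 -0.02  2.17 -0.    1.    0.18]
time_s: 31.4
position: [471.5, -86.8, 130.2]
tcp_rot: [[-0.0, 0.439, 0.899], [0.0, 0.899, -0.439], [-1.0, 0.0, -0.0]]
ft_force: [0.3, 0.1, 0.1]
gripper_width: 0.714
t 31.4 p [471.5 -86.8 130.2] jaw -26.0 F [0.3 0.1 0.1] w 67.8 mm q [-0.29 -0.19  2.11  0.    1.23  0.16]
```

View pics/w26.png

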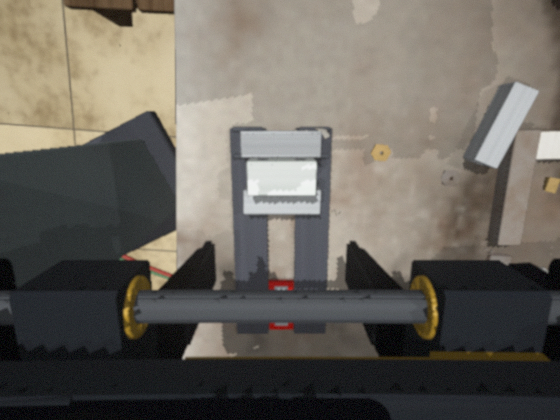

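View pics/w26a.png

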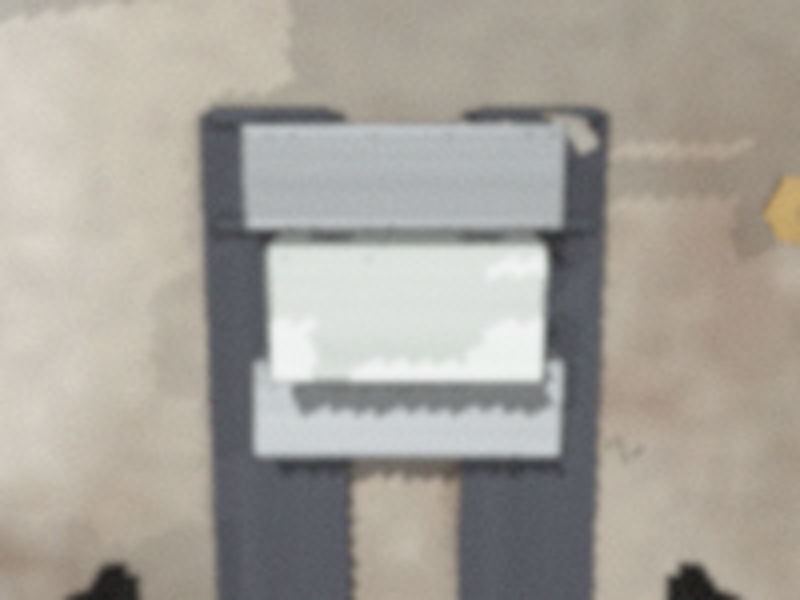

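```bash
python3 - <<'E'
from h import *
c,im=load("w26")
W=lambda l,z: np.array([w2g(p) for p in onz(c,np.array(l)/4+[180,100],z)])
b=W([(267,243),(548,242),(546,380),(271,382)],51); print("block",b.round(1).tolist(),b.mean(0).round(1))
e=W([(244,126),(565,124),(563,228),(248,230)],26); print("end",e.mean(0).round(1))
r=W([(254,362),(562,362),(560,456),(255,458)],26); print("rung",r.round(1).tolist())
d=r[2]-r[3]; print("rung centre x",r[2:,0].mean()+10, "y",r[:,1].mean(),"ang",np.degrees(np.arctan2(d[0],-d[1])))
E
```

```text
block [[73.5, 24.6], [73.5, -24.9], [48.8, -25.1], [48.5, 24.6]] [61.1 -0.2]
end [83.2  0.2]
rung [[47.4, 30.2], [47.2, -30.8], [28.0, -30.9], [27.7, 30.6]]
rung centre x 37.85574665893735 y -0.2386508496850901 ang 0.2202053472769783
```

```bash
python3 - <<'E'
from h import *
gog(60.5,0,29.5)
E
```

```text
shift [0.0994 0.0317 0.0022] turn -0.003 alt 3.139 q6 0.16
now grating xy [28.8  2.1]
```

```bash
python3 -m inch '[0.0,0.032,0.0022,-0.003,0.7,0.05,0.032,0.0022,-0.003,0.7,0.08,0.032,0.0022,-0.003,0.7,0.096,0.032,0.0022,-0.003,0.7,0.096,0.032,0.0022,-0.003,0.7,0.096,0.032,0.0022,-0.003,0.7]' 30
python3 - <<'E'
from h import *
st(); gog(60.5,0,30)
E
```

```text
time_s: 32.05
position: [486.5, -58.7, 33.2]
tcp_rot: [[-0.003, 0.436, 0.9], [0.001, 0.9, -0.436], [-1.0, -0.001, -0.003]]
ft_force: [-0.2, -1.1, 0.4]
gripper_width: 0.696
t 32.05 p [486.5 -58.7  33.2] jaw -25.8 F [-0.2 -1.1  0.4] w 66.1 mm q [-0.23 -0.04  2.15  0.    1.04  0.22]
shift [ 0.0032 -0.0002 -0.0001] turn 0.0 alt -3.141 q6 0.22
now grating xy [60.7 -0.1]
```

```bash
python3 -m inch '[0.0025,0,0,0,0.7,0.0025,0,0,0,0.3,0.0025,0,0,0,0.3,0.0025,0,0,0,0.3,0.0025,0,0,0,0.3,0.0025,0,0,0,0.3]' 30
python3 - <<'E'
from h import *
st(); print(w2g(arm.state()["position"]))
E
python3 -m inch '[-0.02,0,0,0,0.3,-0.05,0,0,0,0.3,-0.05,0,0,0,0.3,-0.05,0,0,0,0.3]'
python3 - <<'E'
from h import *
st();gog(14.8,0,60); c,im=snap("wrist","w27")
E
```

```text
time_s: 32.65
position: [487.4, -59.0, 32.8]
tcp_rot: [[-0.001, 0.436, 0.9], [0.0, 0.9, -0.436], [-1.0, 0.0, -0.001]]
ft_force: [-4.1, 1.6, 6.5]
gripper_width: 0.524
t 32.65 p [487.4 -59.   32.8] jaw -25.8 F [-4.1  1.6  6.5] w 49.8 mm q [-0.23 -0.04  2.15  0.    1.03  0.22]
[60.84897816 -0.96205358]
time_s: 33.05
position: [487.9, -59.2, 82.0]
tcp_rot: [[0.001, 0.436, 0.9], [-0.0, 0.9, -0.436], [-1.0, 0.0, 0.001]]
ft_force: [-0.1, 0.3, -2.5]
gripper_width: 0.524
t 33.05 p [487.9 -59.2  82. ] jaw -25.8 F [-0.1  0.3 -2.5] w 49.8 mm q [-0.23 -0.11  2.12 -0.    1.13  0.22]
shift [ 0.022  -0.046  -0.0016] turn 0.0 alt -3.141 q6 0.22
now grating xy [60.8 -1.5]
```

View pics/w27.png

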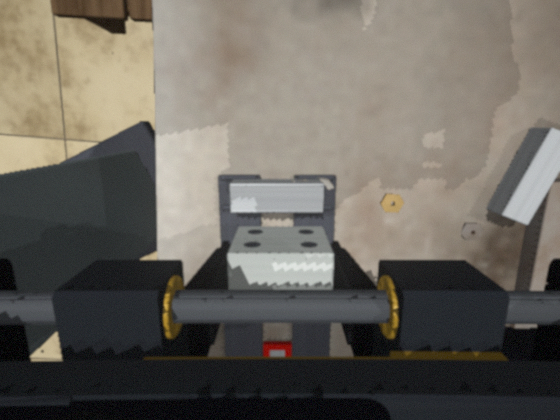

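```bash
python3 -m inch '[-0.0,-0.05,-0.0016,0,0.3,-0.02,-0.08,-0.0016,0,0.3,-0.02,-0.08,-0.0016,0,0.3,-0.02,-0.08,-0.0016,0,0.3,-0.02,-0.08,-0.0016,0,0.3]'
python3 - <<'E'
from h import *
st();gog(14.5,0,36); c,im=snap("wrist","w28");crop(im,200,90,350,240,5,"w28a")
E
```

```text
time_s: 33.6
position: [450.5, -129.6, 100.4]
tcp_rot: [[-0.003, 0.436, 0.9], [0.001, 0.9, -0.436], [-1.0, 0.0, -0.003]]
ft_force: [-0.1, 0.5, -1.9]
gripper_width: 0.523
t 33.6 p [ 450.5 -129.6  100.4] jaw -25.8 F [-0.1  0.5 -1.9] w 49.7 mm q [-0.39 -0.18  2.15  0.    1.18  0.06]
shift [0.0644 0.0333 0.0016] turn 0.0 alt -3.141 q6 0.06
now grating xy [-18.8   1.4]
```

View pics/w28a.png

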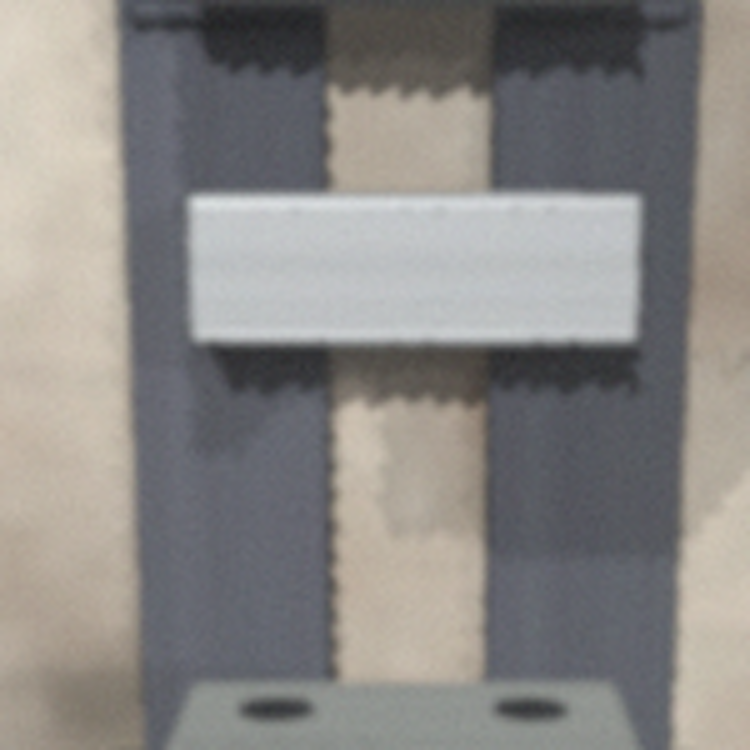

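```bash
python3 - <<'E'
from h import *
c,im=load("w28")
W=lambda l,z: np.array([w2g(p) for p in onz(c,np.array(l)/5+[200,90],z)])
r=W([(188,195),(640,192),(638,342),(192,344)],26); d=r[2]-r[3]; print("rung1",r.mean(0).round(1),"ang",np.degrees(np.arctan2(d[0],-d[1])),r.round(1).tolist())
e=full=None
full=cv2.imread("pics/w28.png"); crop(full,200,40,350,110,5,"w28b")
E
```

```text
rung1 [37.8 -0.2] ang 0.29818825025675 [[47.6, 30.4], [48.0, -30.7], [27.9, -31.1], [27.6, 30.5]]
```

View pics/w28b.png

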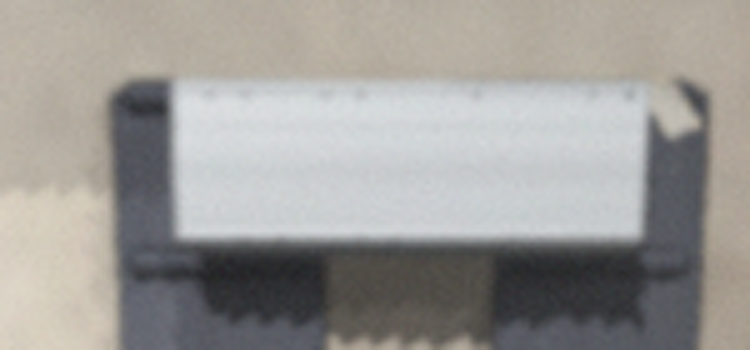

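```bash
python3 -m inch '[0.02,0.02,0.001,0,0.3,0.04,0.0335,0.001,0,0.3,0.055,0.0335,0.001,0,0.3,0.062,0.0335,0.001,0,0.3,0.062,0.0335,0.001,0,0.3,0.062,0.0335,0.001,0,0.3]'
python3 - <<'E'
from h import *
st();gog(15.2,0,32.8)
E
```

```text
time_s: 34.25
position: [466.3, -100.2, 42.5]
tcp_rot: [[-0.005, 0.433, 0.901], [-0.0, 0.901, -0.433], [-1.0, -0.002, -0.004]]
ft_force: [-11.9, 0.5, 19.8]
gripper_width: 0.526
t 34.25 p [ 466.3 -100.2   42.5] jaw -25.7 F [-11.9   0.5  19.8] w 50.0 mm q [-0.32 -0.08  2.17 -0.    1.06  0.13]
shift [0.0097 0.0007 0.    ] turn 0.003 alt -3.139 q6 0.13
now grating xy [14.5 -0. ]
```

```bash
python3 - <<'E'
from h import *
st(); c,im=snap("wrist","w29"); snap("scene","s29"); c,im=load("s29"); crop(im,220,180,380,290,5,"s29a")
E
```

```text
t 34.25 p [ 466.3 -100.2   42.5] jaw -25.7 F [-11.9   0.5  19.8] w 50.0 mm q [-0.32 -0.08  2.17 -0.    1.06  0.13]
```

View pics/w29.png

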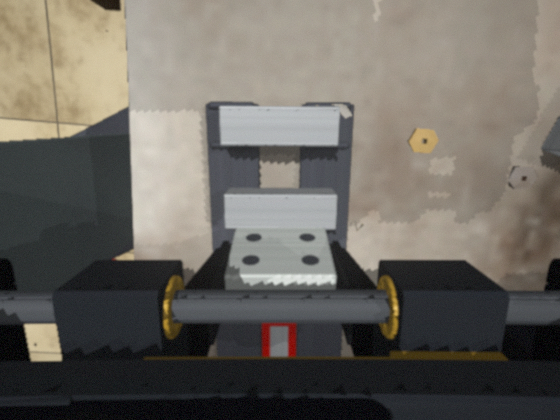

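View pics/s29a.png

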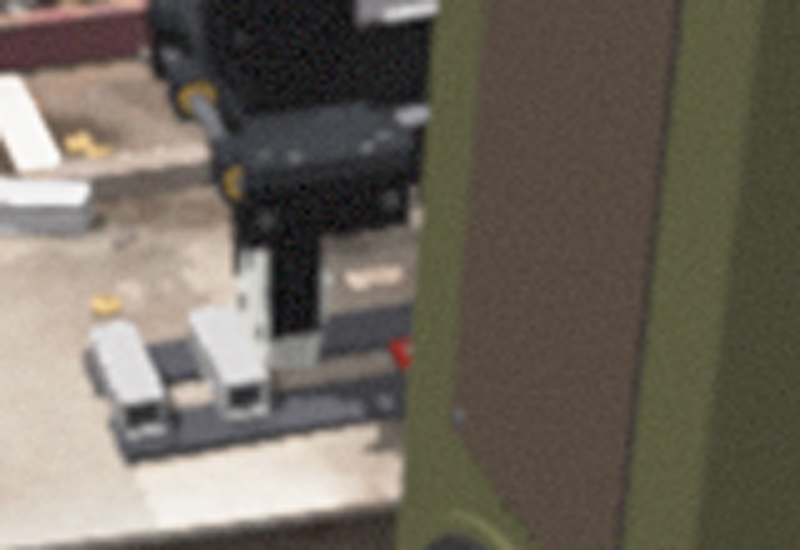

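```bash
python3 -m inch '[-0.01,0,0,0,0.3,-0.03,0,0,0,0.3,-0.05,-0.02,0,0,0.3,-0.05,-0.035,0,0,0.3,-0.05,-0.035,0,0,0.3,-0.05,-0.035,0,0,0.3]'
python3 - <<'E'
from h import *
st(); print(w2g(arm.state()["position"])); c,im=snap("wrist","w30"); snap("scene","s30"); c,im=load("s30"); crop(im,220,180,380,290,5,"s30a")
E
```

```text
time_s: 34.95
position: [451.3, -131.4, 89.3]
tcp_rot: [[-0.001, 0.436, 0.9], [0.001, 0.9, -0.436], [-1.0, 0.001, -0.001]]
ft_force: [0.0, -0.6, -3.1]
gripper_width: 0.522
t 34.95 p [ 451.3 -131.4   89.3] jaw -25.8 F [ 0.  -0.6 -3.1] w 49.6 mm q [-0.4  -0.17  2.16  0.    1.15  0.05]
[-20.12735916  -0.08293427]
```

View pics/w30.png

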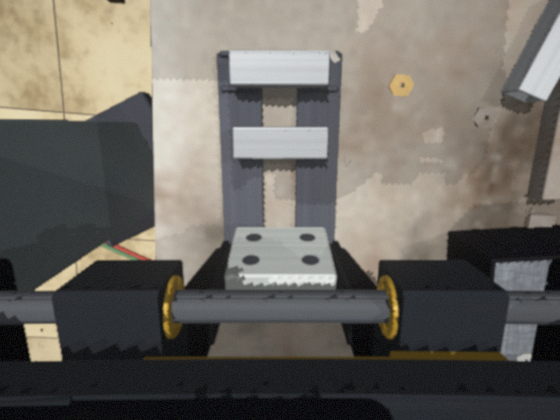

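View pics/s30a.png

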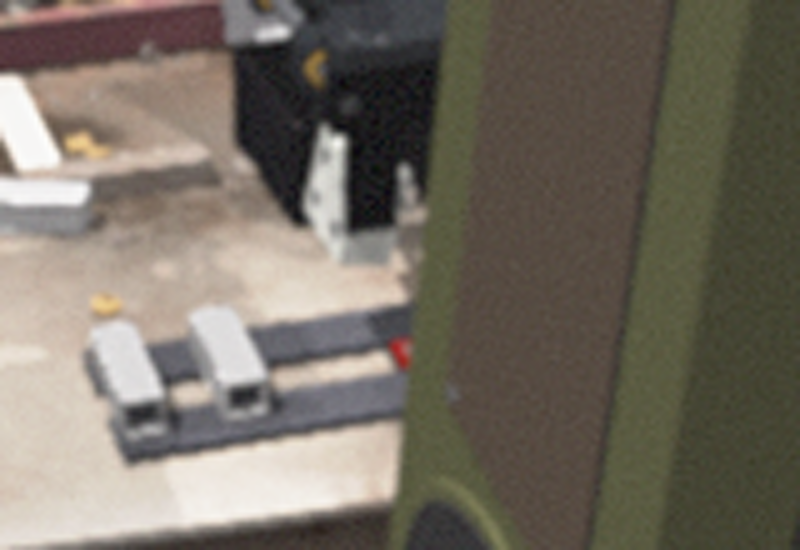

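```bash
python3 - <<'E'
from h import *
c,im=load("w30"); crop(im,200,100,360,180,5,"w30a")
gog(-42,0,42)
E
```

```text
shift [ 0.0472 -0.022   0.0001] turn 0.001 alt -3.141 q6 0.05
now grating xy [-20.   0.]
```

View pics/w30a.png

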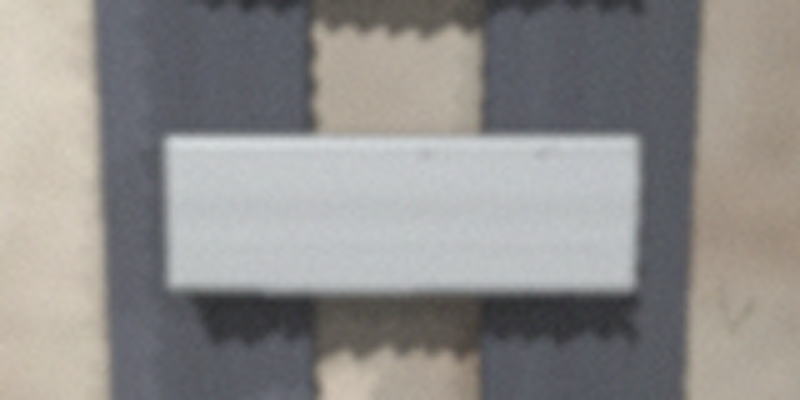

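```bash
python3 - <<'E'
from h import *
c,im=load("w30")
W=lambda l,z: np.array([w2g(p) for p in onz(c,np.array(l)/5+[200,100],z)])
r=W([(165,135),(640,135),(638,288),(168,290)],26); d=r[2]-r[3]; print("rung1",r.mean(0).round(1),np.degrees(np.arctan2(d[0],-d[1])))
E
python3 -m inch '[0.0,-0.022,0,0,0.3,0.03,-0.022,0,0,0.3,0.045,-0.022,0,0,0.3,0.047,-0.022,0,0,0.3,0.047,-0.022,0,0,0.3]'
python3 - <<'E'
from h import *
st();gog(-42,0,36)
E
```

```text
rung1 [37.9 -0.3] 0.26109105762920626
time_s: 35.55
position: [441.7, -151.3, 42.5]
tcp_rot: [[-0.001, 0.435, 0.9], [0.001, 0.9, -0.435], [-1.0, 0.0, -0.002]]
ft_force: [-1.2, 0.5, -2.6]
gripper_width: 0.521
t 35.55 p [ 441.7 -151.3   42.5] jaw -25.8 F [-1.2  0.5 -2.6] w 49.4 mm q [-0.45 -0.11  2.19  0.    1.06  0.  ]
shift [ 0.0065  0.0002 -0.0001] turn 0.001 alt -3.141 q6 0.0
now grating xy [-42.2  -0.1]
```

```bash
python3 -m inch '[0.003,0,0,0,0.3,0.005,0,0,0,0.3,0.006,0,0,0,0.3,0.007,0,0,0,0.3]' 12
python3 - <<'E'
from h import *
st()
E
```

```text
time_s: 35.95
position: [442.3, -152.1, 36.5]
tcp_rot: [[0.001, 0.436, 0.9], [-0.0, 0.9, -0.436], [-1.0, 0.0, 0.001]]
ft_force: [-0.1, 0.1, -2.4]
gripper_width: 0.523
t 35.95 p [ 442.3 -152.1   36.5] jaw -25.8 F [-0.1  0.1 -2.4] w 49.7 mm q [-0.45 -0.1   2.2   0.    1.04  0.  ]
```

```bash
python3 -m inch '[0.001,0,0,0,0.3,0.002,0.001,0,0,0.3,0.003,0.003,0,0,0.3,0.003,0.006,0,0,0.3]'
python3 -m inch '[0,0.003,0,0,0.3,0,0.006,0,0,0.3,0.0,0.009,0,0,0.3]'
python3 - <<'E'
from h import *
st(); c,im=snap("wrist","w31"); crop(im,180,200,380,300,4,"w31a")
E
```

```text
time_s: 36.35
position: [444.5, -146.5, 33.0]
tcp_rot: [[-0.0, 0.436, 0.9], [0.0, 0.9, -0.436], [-1.0, -0.0, -0.0]]
ft_force: [-0.1, -0.4, -3.1]
gripper_width: 0.524
time_s: 36.65
position: [448.7, -138.3, 33.2]
tcp_rot: [[0.0, 0.436, 0.9], [-0.0, 0.9, -0.436], [-1.0, 0.0, 0.0]]
ft_force: [-0.0, 0.9, -3.1]
gripper_width: 0.522
t 36.65 p [ 448.7 -138.3   33.2] jaw -25.8 F [-0.   0.9 -3.1] w 49.6 mm q [-0.41 -0.09  2.19  0.    1.04  0.04]
```

View pics/w31a.png

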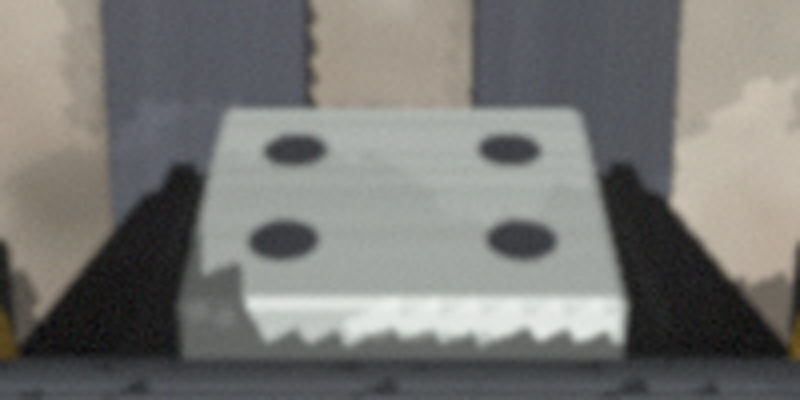

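```bash
python3 -m inch '[0.001,0,0,0,0.3,0.002,0,0,0,0.3,0.003,0,0,0,0.3,0.004,0,0,0,0.3,0.005,0,0,0,0.3]' 10
python3 - <<'E'
from h import *
st(); c,im=snap("wrist","w32"); crop(im,180,200,380,300,4,"w32a")
E
```

```text
time_s: 37.2
position: [448.5, -138.6, 28.0]
tcp_rot: [[-0.0, 0.436, 0.9], [0.0, 0.9, -0.436], [-1.0, 0.0, -0.0]]
ft_force: [-0.4, 0.2, -2.2]
gripper_width: 0.522
t 37.2 p [ 448.5 -138.6   28. ] jaw -25.8 F [-0.4  0.2 -2.2] w 49.6 mm q [-0.41 -0.08  2.2   0.    1.03  0.04]
```

View pics/w32a.png

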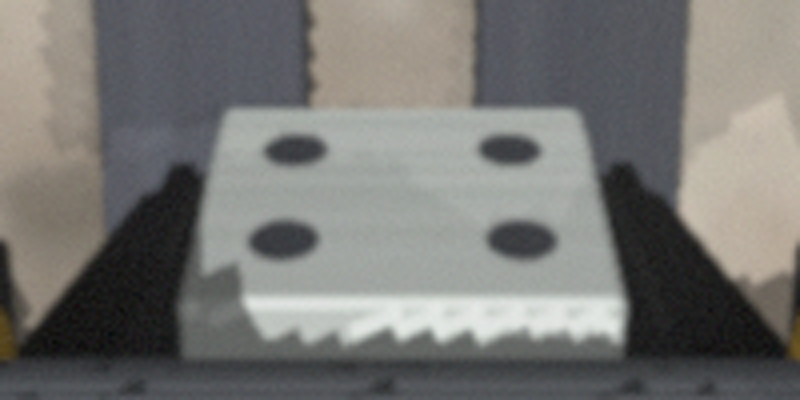

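```bash
python3 -m inch '[0.001,0,0,0,0.3,0.002,0,0,0,0.3,0.003,0,0,0,0.3,0.004,0,0,0,0.3,0.005,0,0,0,0.3]' 10
python3 - <<'E'
from h import *
st()
E
python3 -m inch '[0.001,0,0,0,0.3,0.002,0,0,0,0.3,0.003,0,0,0,0.3,0.004,0,0,0,0.3]' 10
python3 - <<'E'
from h import *
st(); c,im=snap("wrist","w33"); crop(im,180,200,380,300,4,"w33a")
E
```

```text
time_s: 37.75
position: [448.9, -137.9, 25.4]
tcp_rot: [[-0.001, 0.436, 0.9], [0.002, 0.9, -0.436], [-1.0, 0.001, -0.002]]
ft_force: [-6.2, 5.8, 14.7]
gripper_width: 0.525
t 37.75 p [ 448.9 -137.9   25.4] jaw -25.9 F [-6.2  5.8 14.7] w 49.9 mm q [-0.41 -0.07  2.2   0.    1.02  0.04]
time_s: 38.15
position: [449.0, -137.8, 21.4]
tcp_rot: [[-0.001, 0.436, 0.9], [0.002, 0.9, -0.436], [-1.0, 0.002, -0.002]]
ft_force: [-6.3, 6.8, 15.6]
gripper_width: 0.528
t 38.15 p [ 449.  -137.8   21.4] jaw -25.9 F [-6.3  6.8 15.6] w 50.2 mm q [-0.41 -0.07  2.2   0.    1.01  0.04]
```

View pics/w33a.png

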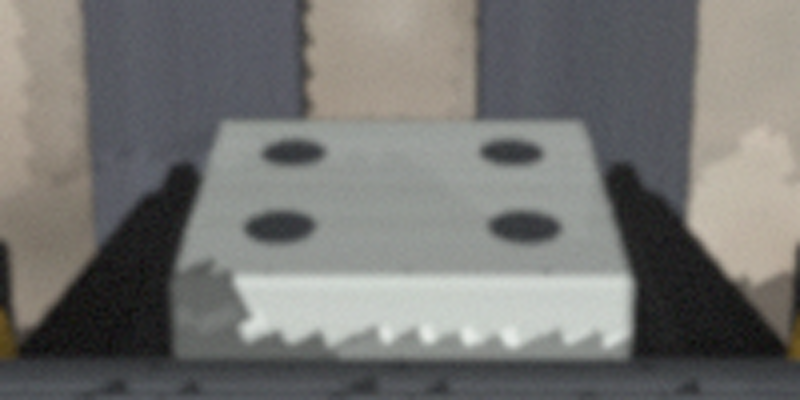

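```bash
python3 -m inch '[0.0,0.002,0,0,0.3,0,0.004,0,0,0.3,0,0.006,0,0,0.3,0,0.008,0,0,0.3,0,0.01,0,0,0.3,0,0.012,0,0,0.3]' 8
python3 - <<'E'
from h import *
st(); print(w2g(arm.state()["position"]));c,im=snap("wrist","w34"); crop(im,180,200,380,300,4,"w34a")
E
```

```text
time_s: 38.8
position: [454.6, -128.3, 19.8]
tcp_rot: [[0.001, 0.436, 0.9], [-0.002, 0.9, -0.436], [-1.0, -0.001, 0.002]]
ft_force: [-1.4, -4.6, 4.3]
gripper_width: 0.527
t 38.8 p [ 454.6 -128.3   19.8] jaw -25.8 F [-1.4 -4.6  4.3] w 50.1 mm q [-0.39 -0.06  2.19 -0.    1.01  0.06]
[-15.89922026  -1.68426089]
```

View pics/w34a.png

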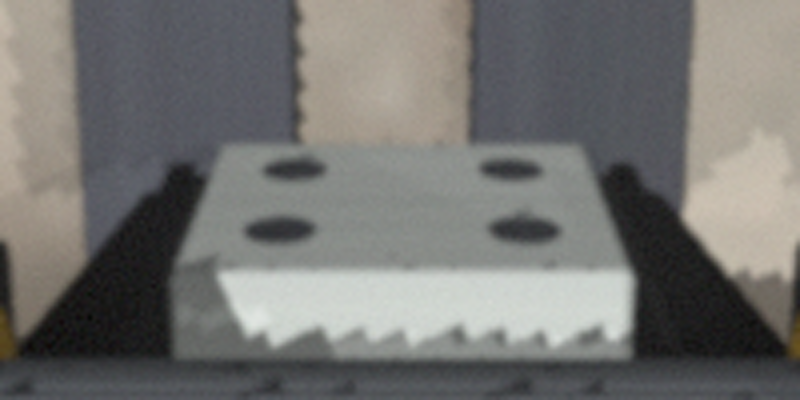

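```bash
python3 -m inch '[0.0,0.002,0,0,0.3,0,0.004,0,0,0.3,0,0.006,0,0,0.3,0,0.008,0,0,0.3,0,0.01,0,0,0.3]' 8
python3 - <<'E'
from h import *
st(); print(w2g(arm.state()["position"]));c,im=snap("wrist","w35"); crop(im,180,200,380,300,4,"w35a")
E
```

```text
time_s: 39.35
position: [458.7, -119.0, 19.7]
tcp_rot: [[0.001, 0.436, 0.9], [-0.001, 0.9, -0.436], [-1.0, -0.0, 0.001]]
ft_force: [-2.1, -5.1, 6.3]
gripper_width: 0.525
t 39.35 p [ 458.7 -119.    19.7] jaw -25.8 F [-2.1 -5.1  6.3] w 49.9 mm q [-0.37 -0.06  2.19 -0.    1.01  0.08]
[-5.67689661 -1.31763023]
```

View pics/w35a.png

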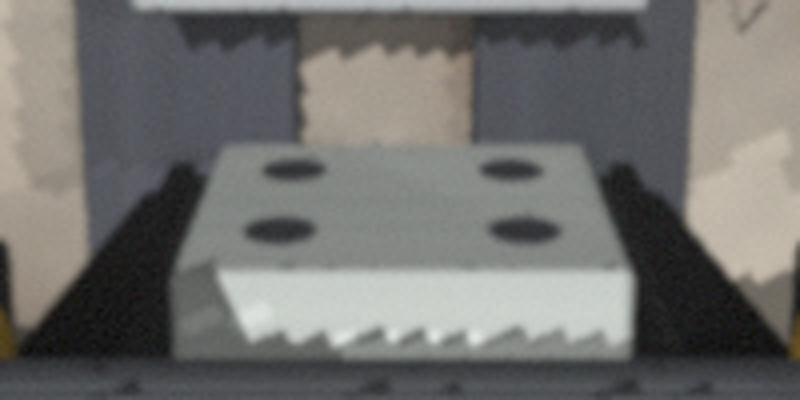

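```bash
python3 - <<'E'
from h import *
c,im=load("w35"); 
for dx in (-2,0,2,4):
  p=[[*g2w(-5.7+dx+12.5,-1.3+s*25),z] for z in (6,51) for s in (1,-1)]+[[*g2w(-5.7+dx-12.5,-1.3+25),51]]
  print(dx,((proj(c,p)-[180,200])*4).round(0).tolist())
E
```

```text
-2 [[218.0, 143.0], [582.0, 143.0], [164.0, 277.0], [635.0, 277.0], [173.0, 487.0]]
0 [[217.0, 130.0], [582.0, 129.0], [164.0, 259.0], [636.0, 259.0], [173.0, 471.0]]
2 [[217.0, 116.0], [583.0, 116.0], [163.0, 242.0], [637.0, 241.0], [172.0, 455.0]]
4 [[216.0, 102.0], [583.0, 101.0], [162.0, 224.0], [638.0, 224.0], [171.0, 438.0]]
```

```bash
python3 -m inch '[-0.001,0,0,0,0.5,-0.001,0,0,0,0.65,-0.001,0,0,0,0.65,-0.012,-0.0015,0,0,0.65,-0.012,-0.0015,0,0,0.65,-0.012,-0.0015,0,0,0.3,-0.012,-0.0015,0,0,0.3,-0.012,-0.0015,0,0,0.3,-0.012,-0.0015,0,0,0.3]' 30
python3 - <<'E'
from h import *
st(); print(w2g(arm.state()["position"]));c,im=snap("wrist","w36"); crop(im,180,140,380,300,4,"w36a")
E
```

```text
time_s: 40.3
position: [457.4, -120.0, 31.2]
tcp_rot: [[-0.0, 0.436, 0.9], [0.0, 0.9, -0.436], [-1.0, 0.0, -0.0]]
ft_force: [-1.9, 0.4, 2.7]
gripper_width: 0.52
t 40.3 p [ 457.4 -120.    31.2] jaw -25.8 F [-1.9  0.4  2.7] w 49.4 mm q [-0.37 -0.08  2.19  0.    1.03  0.08]
[-7.19708998 -0.56326219]
```

View pics/w36a.png

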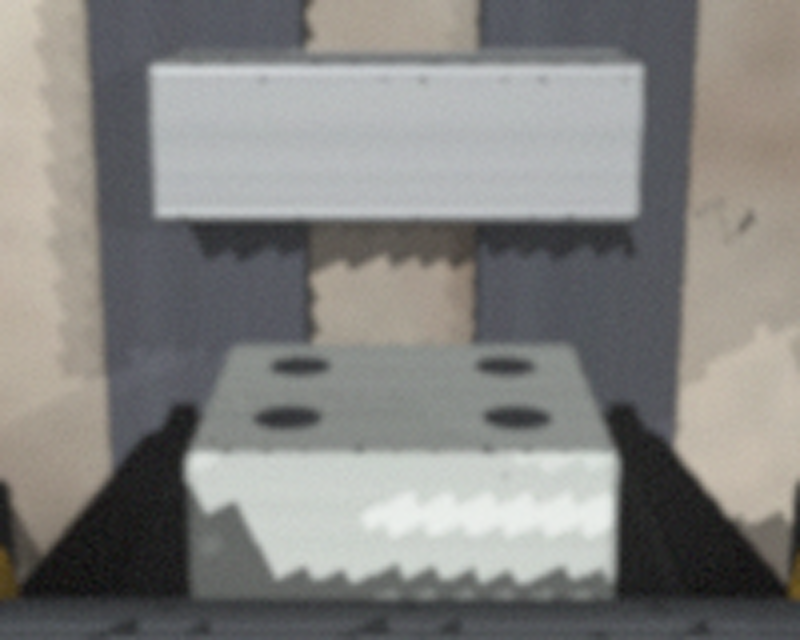

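```bash
python3 - <<'E'
from h import *
c,im=load("w36")
W=lambda l,z: np.array([w2g(p) for p in onz(c,np.array(l)/4+[180,140],z)])
print("bot",W([(228,345),(572,345)],6),"top",W([(185,450),(618,450)],51),"rung",W([(150,66),(643,66),(638,216),(155,218)],26).round(1).tolist())
E
```

```text
bot [[  5.35583636  24.3819215 ]
 [  5.37158418 -25.46732454]] top [[  6.41554999  23.84297333]
 [  6.43301931 -25.35634183]] rung [[47.3, 30.3], [47.3, -30.6], [28.5, -30.8], [28.2, 30.5]]
```

```bash
python3 -m inch '[-0.004,0,0,0,0.3,-0.004,0.004,0,0,0.3,-0.004,0.008,0,0,0.3,-0.004,0.012,0,0,0.3,-0.004,0.016,0,0,0.3,-0.004,0.019,0,0,0.3,-0.004,0.0205,0,0,0.3,-0.004,0.0205,0,0,0.3,-0.004,0.0205,0,0,0.3]' 30
python3 - <<'E'
from h import *
st(); print(w2g(arm.state()["position"]));c,im=snap("wrist","w37"); crop(im,180,140,380,300,4,"w37a")
E
```

```text
time_s: 41.25
position: [466.4, -101.6, 35.1]
tcp_rot: [[-0.0, 0.436, 0.9], [-0.0, 0.9, -0.436], [-1.0, -0.0, -0.0]]
ft_force: [0.1, -0.3, -2.9]
gripper_width: 0.523
t 41.25 p [ 466.4 -101.6   35.1] jaw -25.8 F [ 0.1 -0.3 -2.9] w 49.7 mm q [-0.33 -0.07  2.17 -0.    1.04  0.12]
[13.30572488 -0.65948782]
```

View pics/w37a.png

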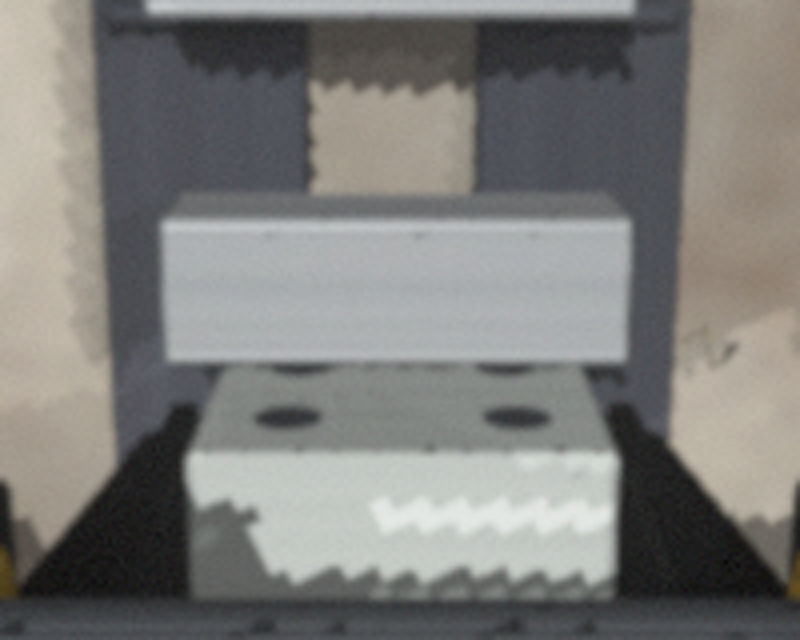

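```bash
python3 -m inch '[0.0,0.0012,0,0,0.3,0.002,0.0012,0,0,0.3,0.004,0.0012,0,0,0.3,0.005,0.0012,0,0,0.3,0.005,0.0012,0,0,0.3]'
python3 - <<'E'
from h import *
st(); print(w2g(arm.state()["position"]))
E
python3 -m inch '[-0.001,0,0,0,0.5,-0.001,0,0,0,0.65,-0.001,0,0,0,0.75,-0.05,0,0,0,0.75,-0.1,0,0,0,0.85,-0.1,0,0,0,0.85,-0.1,0,0,0,0.85]'
python3 - <<'E'
from h import *
st(); c,im=snap("wrist","w38"); crop(im,180,90,380,250,4,"w38a")
E
```

```text
time_s: 41.8
position: [467.0, -100.6, 31.2]
tcp_rot: [[-0.001, 0.436, 0.9], [0.0, 0.9, -0.436], [-1.0, -0.0, -0.001]]
ft_force: [-4.1, 1.2, 5.7]
gripper_width: 0.523
t 41.8 p [ 467.  -100.6   31.2] jaw -25.8 F [-4.1  1.2  5.7] w 49.7 mm q [-0.32 -0.06  2.17 -0.    1.03  0.13]
[14.4771435  -0.78081727]
time_s: 42.5
position: [468.3, -101.0, 132.2]
tcp_rot: [[0.004, 0.436, 0.9], [-0.001, 0.9, -0.436], [-1.0, 0.001, 0.004]]
ft_force: [0.7, 0.2, -0.9]
gripper_width: 0.846
t 42.5 p [ 468.3 -101.   132.2] jaw -25.8 F [ 0.7  0.2 -0.9] w 80.4 mm q [-0.32 -0.2   2.11  0.    1.23  0.13]
```

View pics/w38a.png

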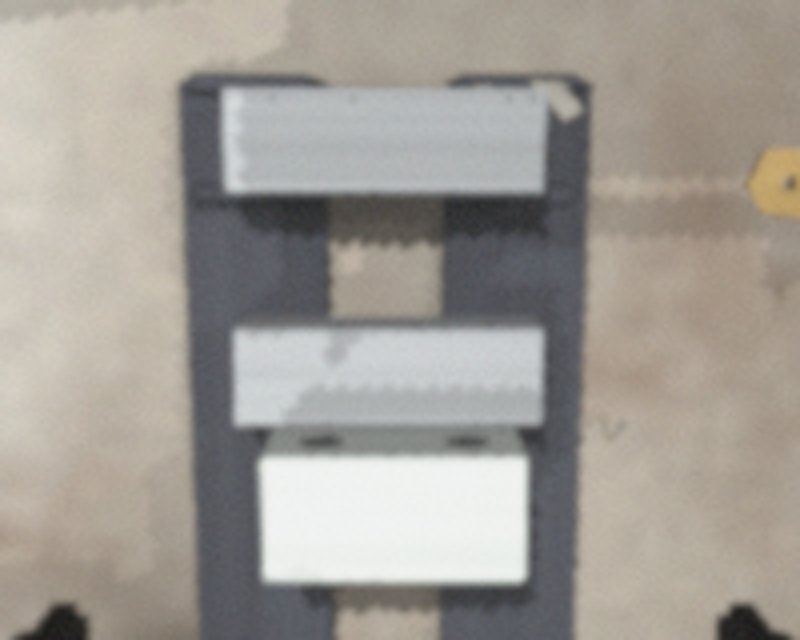

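View pics/w38.png

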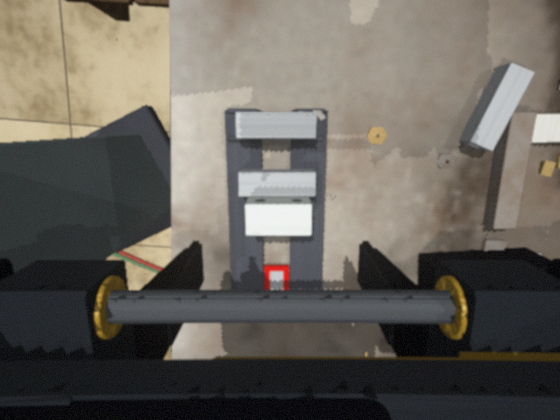

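```bash
python3 - <<'E'
from h import *
c,im=load("w38")
W=lambda l,z: np.array([w2g(p) for p in onz(c,np.array(l)/4+[180,90],z)])
b=W([(258,457),(527,457),(526,582),(264,582)],51); print("block",b.mean(0).round(1),b.round(1).tolist())
r=W([(234,330),(545,328),(543,424),(237,426)],26); print("rung1",r.mean(0).round(1))
go(655.9,-102.9,90,jaw=43.5)
E
```

```text
block [15.3 -1.3] [[27.3, 23.6], [27.3, -25.8], [3.2, -26.1], [3.3, 23.1]]
rung1 [37.8 -0.5]
shift [0.0403 0.0803 0.171 ] turn -1.21 alt 1.931 q6 0.13
```

```bash
python3 -m inch '[0,0.03,0.04,-0.14,0.82,0,0.05,0.08,-0.28,0.82,0,0.07,0.12,-0.42,0.82,0,0.08,0.171,-0.57,0.82,0,0.08,0.171,-0.7,0.82,0.01,0.08,0.171,-0.84,0.82,0.02,0.08,0.171,-0.98,0.82,0.04,0.08,0.171,-1.12,0.82,0.04,0.08,0.171,-1.21,0.82,0.04,0.08,0.171,-1.21,0.82,0.04,0.08,0.171,-1.21,0.82]' 30
python3 - <<'E'
from h import *
st(); c,im=snap("wrist","w39"); crop(im,180,160,380,290,4,"w39a")
E
```

```text
time_s: 43.65
position: [654.9, -102.9, 88.6]
tcp_rot: [[-0.002, -0.687, 0.727], [0.001, 0.727, 0.687], [-1.0, 0.002, -0.001]]
ft_force: [0.7, -0.2, 0.4]
gripper_width: 0.819
t 43.65 p [ 654.9 -102.9   88.6] jaw 43.4 F [ 0.7 -0.2  0.4] w 77.8 mm q [-0.24  0.26  1.72  0.    1.17 -0.99]
```

View pics/w39.png

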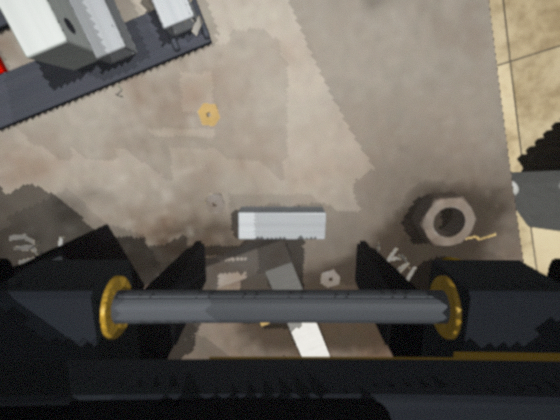

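View pics/w39a.png

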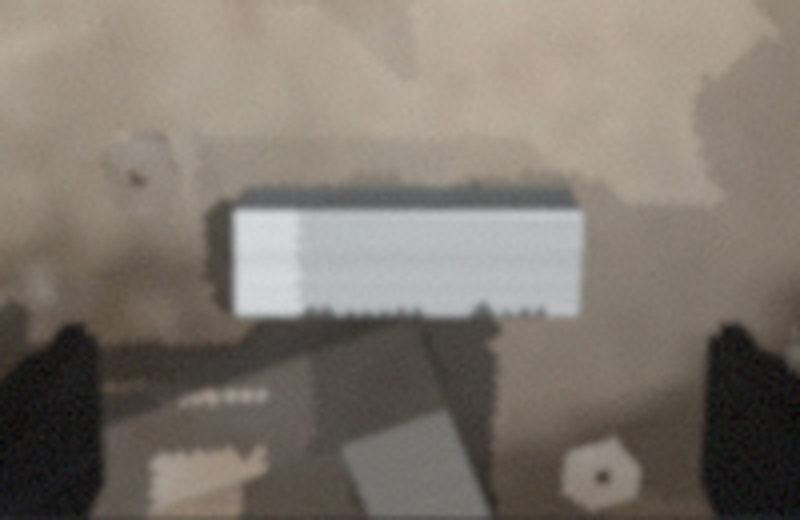

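```bash
python3 - <<'E'
from h import *
c,im=load("w39")
q=onz(c,np.array([(232,209),(584,208),(582,315),(233,316)])/4+[180,160],20)
m=q.mean(0); print(m,ang(q[1]-q[0]),ang(q[2]-q[3]),[np.linalg.norm(q[i]-q[(i+1)%4]).round(1) for i in range(4)]); go(m[0],m[1],5,jaw=43.4)
E
```

```text
[ 656.54369561 -101.93324761   20.        ] 43.568314778502724 43.58130132361408 [np.float64(61.7), np.float64(19.7), np.float64(62.4), np.float64(19.7)]
shift [ 0.0843 -0.0001  0.0017] turn -0.0 alt 3.141 q6 -0.99
```

```bash
python3 -m inch '[0.04,0,0.0017,0,0.82,0.07,0,0.0017,0,0.82,0.08,0,0.0017,0,0.82,0.0835,0,0.0017,0,0.82,0.0835,0,0.0017,0,0.82,0.0835,0,0.0017,0,0.5,0.0835,0,0.0017,0,0.5,0.0835,0,0.0017,0,0.5,0.0835,0,0.0017,0,0.5]' 30
python3 - <<'E'
from h import *
st()
E
python3 -m inch '[0,0,0,0,0.5,-0.03,0,0,0,0.5,-0.08,0,0,0,0.5,-0.11,0,0,0,0.5,-0.11,0,0,0,0.5,-0.11,0,0,0,0.5]' 
python3 - <<'E'
from h import *
st(); c,im=snap("wrist","w40"); gog(-18,0,100)
E
```

```text
time_s: 44.6
position: [657.9, -102.4, 8.4]
tcp_rot: [[0.002, -0.688, 0.725], [-0.001, 0.725, 0.688], [-1.0, -0.002, 0.001]]
ft_force: [-2.0, -1.6, 6.0]
gripper_width: 0.649
t 44.6 p [ 657.9 -102.4    8.4] jaw 43.5 F [-2.  -1.6  6. ] w 61.7 mm q [-0.23  0.35  1.75 -0.    1.04 -0.99]
time_s: 45.2
position: [657.0, -101.8, 116.8]
tcp_rot: [[0.001, -0.688, 0.726], [0.0, 0.726, 0.688], [-1.0, -0.001, 0.001]]
ft_force: [-0.3, -0.2, -2.2]
gripper_width: 0.651
t 45.2 p [ 657.  -101.8  116.8] jaw 43.5 F [-0.3 -0.2 -2.2] w 61.8 mm q [-0.23  0.23  1.7   0.    1.21 -0.99]
shift [ 0.0154  0.1199 -0.167 ] turn 1.21 alt -1.931 q6 -0.99
now grating xy [  96.  -171.2]
```

View pics/w40.png

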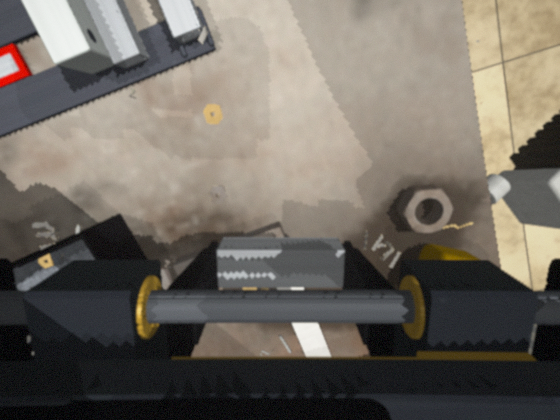

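```bash
python3 -m inch '[0,0.04,-0.05,0.1,0.5,0,0.08,-0.1,0.24,0.5,0,0.12,-0.14,0.38,0.5,0,0.12,-0.167,0.52,0.5,0,0.12,-0.167,0.66,0.5,0,0.12,-0.167,0.8,0.5,0,0.12,-0.167,0.94,0.5,0,0.12,-0.167,1.08,0.5,0,0.12,-0.167,1.21,0.5,0,0.12,-0.167,1.21,0.5,0,0.12,-0.167,1.21,0.5]' 
python3 - <<'E'
from h import *
st(); gog(-16,0,22); snap("wrist","w41"); snap("top","t41")
E
```

```text
time_s: 46.35
position: [452.0, -129.3, 114.7]
tcp_rot: [[-0.003, 0.433, 0.901], [0.001, 0.901, -0.433], [-1.0, -0.0, -0.004]]
ft_force: [-0.0, -0.3, -1.8]
gripper_width: 0.65
t 46.35 p [ 452.  -129.3  114.7] jaw -25.7 F [-0.  -0.3 -1.8] w 61.8 mm q [-0.39 -0.2   2.14  0.    1.21  0.06]
shift [0.0927 0.0019 0.0006] turn 0.003 alt -3.139 q6 0.06
now grating xy [-17.9   0.2]
```

View pics/w41.png

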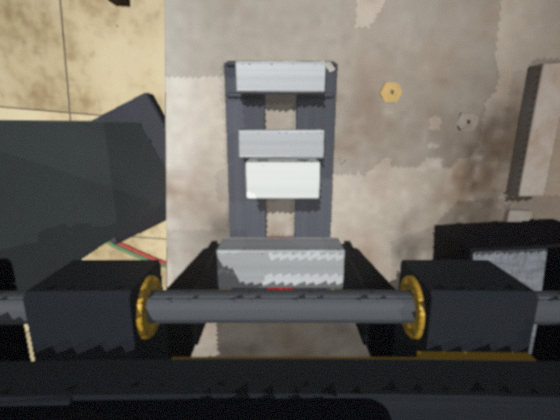

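```bash
python3 -m inch '[0.04,-0.001,0.0003,0.003,0.5,0.08,-0.001,0.0003,0.003,0.5,0.095,-0.001,0.0003,0.003,0.5,0.098,-0.001,0.0003,0.003,0.5,0.098,-0.001,0.0003,0.003,0.5,0.098,-0.001,0.0003,0.003,0.5]' 
python3 - <<'E'
from h import *
st(); gog(-8.5,0,16)
E
```

```text
time_s: 47.05
position: [454.3, -131.3, 20.1]
tcp_rot: [[0.002, 0.438, 0.899], [-0.001, 0.899, -0.438], [-1.0, 0.0, 0.003]]
ft_force: [0.3, 0.7, -1.3]
gripper_width: 0.65
t 47.05 p [ 454.3 -131.3   20.1] jaw -26.0 F [ 0.3  0.7 -1.3] w 61.8 mm q [-0.4  -0.06  2.19  0.    1.01  0.06]
shift [ 0.0041  0.0102 -0.0027] turn -0.002 alt 3.139 q6 0.06
now grating xy [-18.7  -2.7]
```

```bash
python3 -m inch '[0.003,0,-0.0025,-0.002,0.5,0.003,0.003,-0.0025,-0.002,0.5,0.003,0.006,-0.0025,-0.002,0.5,0.003,0.008,-0.0025,-0.002,0.5,0.003,0.009,-0.0025,-0.002,0.5,0.003,0.009,-0.0025,-0.002,0.5]' 
python3 - <<'E'
from h import *
st(); gog(-7.5,0,15); c,im=snap("wrist","w42"); crop(im,180,140,380,300,4,"w42a")
E
```

```text
time_s: 47.65
position: [454.9, -121.5, 15.7]
tcp_rot: [[0.0, 0.436, 0.9], [-0.0, 0.9, -0.436], [-1.0, -0.0, 0.0]]
ft_force: [0.7, -0.2, -1.9]
gripper_width: 0.645
t 47.65 p [ 454.9 -121.5   15.7] jaw -25.9 F [ 0.7 -0.2 -1.9] w 61.3 mm q [-0.38 -0.06  2.2  -0.    1.    0.08]
shift [0.0007 0.0021 0.0011] turn -0.0 alt 3.141 q6 0.08
now grating xy [-9.6  1.1]
```

View pics/w42a.png

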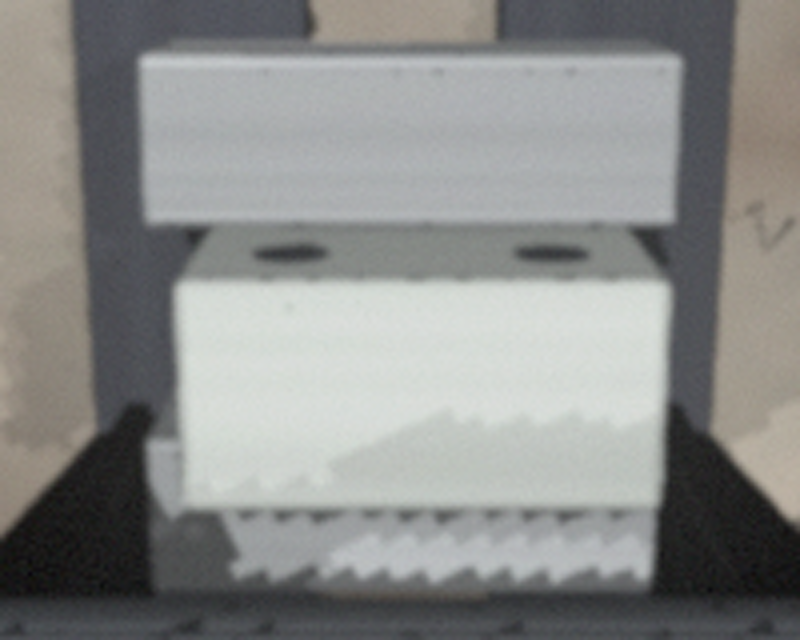

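```bash
python3 -m inch '[0.0,0.0005,0,0,0.5,0,0.001,0,0,0.5,0,0.0013,0,0,0.5,0,0.0013,0,0,0.5]' 
python3 - <<'E'
from h import *
st(); print(w2g(arm.state()["position"]))
E
python3 -m inch '[0.001,0,0,0,0.5,0.002,0,0,0,0.5,0.0025,0,0,0,0.5]' 
python3 - <<'E'
from h import *
st(); print(w2g(arm.state()["position"]))
E
```

```text
time_s: 48.1
position: [455.1, -120.8, 15.6]
tcp_rot: [[-0.001, 0.437, 0.9], [-0.001, 0.9, -0.437], [-1.0, -0.001, -0.0]]
ft_force: [-1.0, -3.1, -0.8]
gripper_width: 0.65
t 48.1 p [ 455.1 -120.8   15.6] jaw -25.9 F [-1.  -3.1 -0.8] w 61.7 mm q [-0.37 -0.06  2.2  -0.    1.    0.08]
[-8.92475662  1.12377056]
time_s: 48.4
position: [455.4, -120.9, 14.3]
tcp_rot: [[-0.001, 0.436, 0.9], [-0.001, 0.9, -0.436], [-1.0, -0.001, -0.001]]
ft_force: [-7.8, -2.0, 12.1]
gripper_width: 0.653
t 48.4 p [ 455.4 -120.9   14.3] jaw -25.9 F [-7.8 -2.  12.1] w 62.0 mm q [-0.37 -0.05  2.2  -0.    1.    0.08]
[-8.89112362  0.83365839]
```

```bash
python3 -m inch '[-0.001,-0.0005,0,0,0.5,-0.001,-0.0005,0,0,0.75,-0.001,-0.0005,0,0,0.82,-0.001,-0.0005,0,0,0.82,-0.05,-0.0005,0,0,0.82,-0.1,-0.0005,0,0,0.8,-0.12,-0.03,0,0,0.7,-0.12,-0.03,0,0,0.7,-0.12,-0.03,0,0,0.7,-0.12,-0.03,0,0,0.7]'
python3 - <<'E'
from h import *
st();c,im=snap("wrist","w43"); crop(im,190,40,360,220,3.3,"w43a")
E
```

```text
time_s: 49.4
position: [441.3, -146.5, 131.3]
tcp_rot: [[-0.003, 0.437, 0.9], [0.002, 0.9, -0.437], [-1.0, 0.0, -0.003]]
ft_force: [-0.1, -0.1, -0.3]
gripper_width: 0.7
t 49.4 p [ 441.3 -146.5  131.3] jaw -25.9 F [-0.1 -0.1 -0.3] w 66.5 mm q [-0.44 -0.23  2.13  0.    1.24  0.02]
```

View pics/w43a.png

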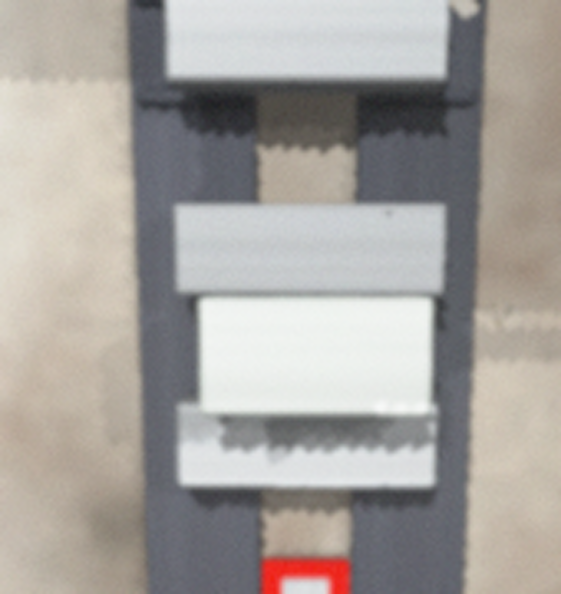

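View pics/w43.png

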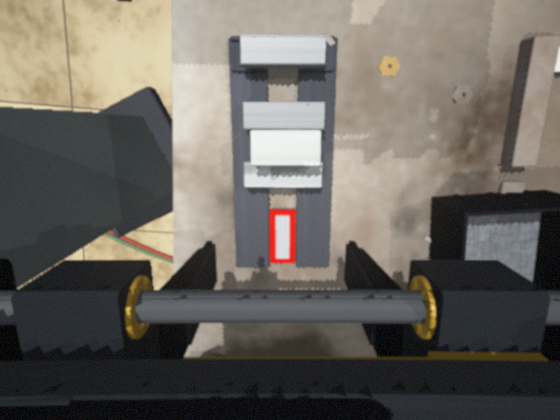

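```bash
python3 - <<'E'
from h import *
c,im=load("w43")
W=lambda l,z: np.array([w2g(p) for p in onz(c,np.array(l)/3.3+[190,40],z)])
def rep(n,l,z):
    r=W(l,z); d=r[2]-r[3]; print(n,r.mean(0).round(1),"ang",np.degrees(np.arctan2(d[0],-d[1])).round(2),r.round(1).tolist())
rep("rung1",[(175,205),(445,203),(444,291),(177,292)],26)
rep("block",[(198,298),(433,296),(432,412),(202,413)],51)
rep("rung2",[(178,404),(438,404),(435,486),(180,487)],26)
gog(15.0,-1,60)
E
```

```text
rung1 [37.8 -0.3] ang 0.16 [[47.2, 30.3], [47.6, -30.8], [28.3, -31.2], [28.2, 30.4]]
block [15.5 -1.5] ang 0.22 [[27.4, 23.4], [27.7, -25.9], [3.5, -26.4], [3.3, 23.1]]
rung2 [-7.4  0.2] ang 0.22 [[2.5, 30.9], [2.4, -30.6], [-17.2, -30.5], [-17.4, 30.9]]
shift [0.0711 0.053  0.0037] turn -0.0 alt 3.141 q6 0.02
now grating xy [-38.    2.5]
```

```bash
python3 -m inch '[0,0.0535,0.004,0,0.7,0.05,0.0535,0.004,0,0.7,0.08,0.0535,0.004,0,0.7,0.096,0.0535,0.004,0,0.7,0.0985,0.0535,0.004,0,0.7,0.0985,0.0535,0.004,0,0.7,0.0985,0.0535,0.004,0,0.7]' 30
python3 - <<'E'
from h import *
st(); gog(15.4,-1.4,30)
E
```

```text
time_s: 50.15
position: [469.9, -101.1, 35.4]
tcp_rot: [[0.001, 0.437, 0.9], [-0.0, 0.9, -0.437], [-1.0, 0.0, 0.001]]
ft_force: [0.0, 0.3, -0.2]
gripper_width: 0.7
t 50.15 p [ 469.9 -101.1   35.4] jaw -25.9 F [ 0.   0.3 -0.2] w 66.5 mm q [-0.32 -0.07  2.17  0.    1.04  0.13]
shift [ 0.0054  0.0001 -0.0022] turn -0.001 alt 3.141 q6 0.13
now grating xy [15.3 -3.6]
```

```bash
python3 -m inch '[0.005,0,-0.0022,0,0.7,0.005,0,-0.0022,0,0.7,0.005,0,-0.0022,0,0.7,0.005,0,-0.0022,0,0.3,0.005,0,-0.0022,0,0.3,0.005,0,-0.0022,0,0.3,0.005,0,-0.0022,0,0.3]'
python3 - <<'E'
from h import *
st(); gog(15.4,-1.4,30)
E
```

```text
time_s: 50.85
position: [467.3, -100.2, 29.8]
tcp_rot: [[0.0, 0.437, 0.9], [-0.0, 0.9, -0.437], [-1.0, 0.0, 0.0]]
ft_force: [0.6, -0.5, 1.2]
gripper_width: 0.526
t 50.85 p [ 467.3 -100.2   29.8] jaw -25.9 F [ 0.6 -0.5  1.2] w 50.0 mm q [-0.32 -0.06  2.18 -0.    1.03  0.13]
shift [-0.0002  0.0004  0.0005] turn -0.001 alt 3.141 q6 0.13
now grating xy [15.  -0.9]
```

```bash
python3 -m inch '[0,0,0,0,0.3,0,0,0,0,0.3,-0.01,0,0,0,0.3,-0.03,0,0,0,0.3,-0.06,0,0,0,0.3,-0.09,0,0,0,0.3,-0.09,0,0,0,0.3,-0.09,0,0,0,0.3]' 35
python3 - <<'E'
from h import *
st();c,im=snap("wrist","w44"); C=np.array([582,-275])
u=np.array([.926,-.378]); p=C-130*u; go(p[0],p[1],125,jaw=-112.2)
E
```

```text
time_s: 51.65
position: [467.1, -100.0, 119.6]
tcp_rot: [[0.0, 0.437, 0.9], [-0.0, 0.9, -0.437], [-1.0, 0.0, 0.0]]
ft_force: [0.1, -0.5, -2.4]
gripper_width: 0.524
t 51.65 p [ 467.1 -100.   119.6] jaw -25.9 F [ 0.1 -0.5 -2.4] w 49.8 mm q [-0.32 -0.19  2.12  0.    1.21  0.13]
shift [-0.0069 -0.1154  0.051 ] turn 1.506 alt -1.635 q6 0.13
```

View pics/w44.png

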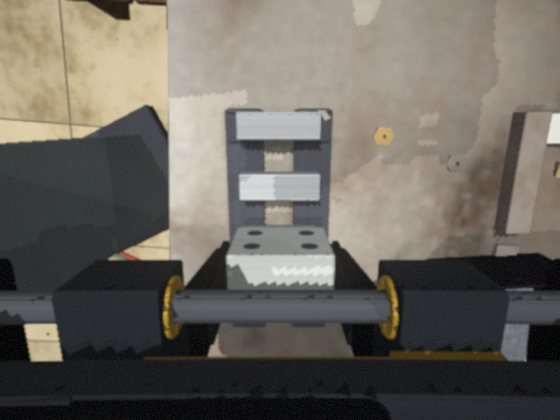

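```bash
python3 -m inch '[-0.01,-0.03,0.01,0.14,0.3,-0.02,-0.06,0.02,0.28,0.3,-0.02,-0.09,0.03,0.42,0.3,-0.02,-0.115,0.04,0.56,0.3,-0.02,-0.115,0.051,0.7,0.3,-0.02,-0.115,0.051,0.84,0.3,-0.02,-0.115,0.051,0.98,0.3,-0.02,-0.115,0.051,1.12,0.3,-0.02,-0.115,0.051,1.26,0.3,-0.02,-0.115,0.051,1.4,0.3,-0.02,-0.115,0.051,1.506,0.3,-0.02,-0.115,0.051,1.506,0.3]'
python3 - <<'E'
from h import *
st(); C=np.array([582,-275])
u=np.array([.926,-.378]); p=C-5*u; go(p[0],p[1],125,jaw=-112.2)
E
```

```text
time_s: 52.9
position: [461.4, -225.0, 136.8]
tcp_rot: [[-0.004, 0.926, -0.377], [0.003, -0.377, -0.926], [-1.0, -0.005, -0.001]]
ft_force: [-0.0, 0.4, -2.6]
gripper_width: 0.527
t 52.9 p [ 461.4 -225.   136.8] jaw -112.2 F [-0.   0.4 -2.6] w 50.0 mm q [-0.56 -0.12  2.03 -0.    1.24  1.4 ]
shift [0.0112 0.1256 0.0008] turn 0.0 alt -3.141 q6 1.4
```

```bash
python3 -m inch '[0,0.04,0,0,0.3,0,0.08,0,0,0.3,0,0.11,0,0,0.3,0.0,0.125,0,0,0.3,0,0.125,0,0,0.3,0,0.125,0,0,0.3,0,0.125,0,0,0.3]'
python3 - <<'E'
from h import *
st(); C=np.array([582,-275])
u=np.array([.926,-.378]); p=C-5*u; go(p[0],p[1],28,jaw=-112.2); snap("wrist","w45")
E
```

```text
time_s: 53.6
position: [577.3, -272.4, 138.5]
tcp_rot: [[-0.002, 0.926, -0.377], [0.001, -0.377, -0.926], [-1.0, -0.002, -0.0]]
ft_force: [-0.5, -0.9, -3.1]
gripper_width: 0.521
t 53.6 p [ 577.3 -272.4  138.5] jaw -112.1 F [-0.5 -0.9 -3.1] w 49.5 mm q [-0.52  0.16  1.74 -0.    1.24  1.43]
shift [0.1105 0.0006 0.0007] turn 0.001 alt -3.141 q6 1.43
```

View pics/w45.png

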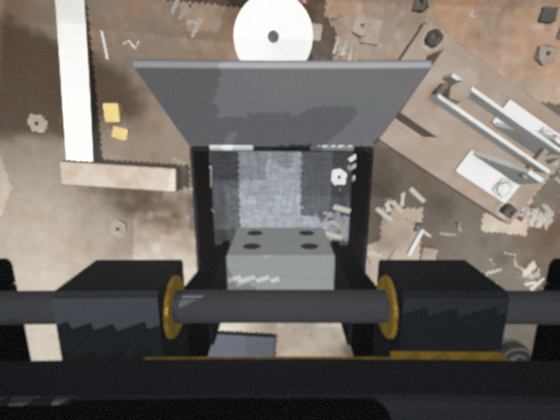

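```bash
python3 -m inch '[0.03,0.0006,0.0007,0,0.3,0.06,0.0006,0.0007,0,0.3,0.085,0.0006,0.0007,0,0.3,0.1,0.0006,0.0007,0,0.3,0.106,0.0006,0.0007,0,0.3,0.106,0.0006,0.0007,0,0.3,0.106,0.0006,0.0007,0,0.3]'
python3 - <<'E'
from h import *
st()
E
```

```text
time_s: 54.35
position: [579.8, -274.4, 35.3]
tcp_rot: [[0.002, 0.926, -0.378], [-0.001, -0.378, -0.926], [-1.0, 0.003, 0.0]]
ft_force: [-0.2, -0.3, -2.3]
gripper_width: 0.525
t 54.35 p [ 579.8 -274.4   35.3] jaw -112.2 F [-0.2 -0.3 -2.3] w 49.9 mm q [-0.53  0.27  1.8   0.    1.07  1.43]
```

```bash
python3 -m inch '[0.003,0,0,0,0.3,0.005,0,0,0,0.3,0.007,0,0,0,0.3,0.009,0,0,0,0.3,0.009,0,0,0,0.3]'
python3 - <<'E'
from h import *
st()
E
```

```text
time_s: 54.85
position: [579.4, -274.2, 26.9]
tcp_rot: [[0.0, 0.926, -0.378], [-0.0, -0.378, -0.926], [-1.0, 0.0, 0.0]]
ft_force: [-3.2, 2.0, 7.8]
gripper_width: 0.526
t 54.85 p [ 579.4 -274.2   26.9] jaw -112.2 F [-3.2  2.   7.8] w 49.9 mm q [-0.53  0.28  1.8  -0.    1.06  1.43]
```

```bash
python3 -m inch '[-0.001,0,0,0,0.5,-0.001,0,0,0,0.65,-0.001,0,0,0,0.65,-0.05,0,0,0,0.65,-0.1,0,0,0,0.65,-0.15,0,0,0,0.3,-0.15,0,0,0,0,-0.15,0,0,0,0,-0.15,0,0,0,0]'
python3 - <<'E'
from h import *
st(); c,im=snap("wrist","w46"); 
C=np.array([582,-275]);u=np.array([.926,-.378]);v=np.array([.378,.926]); p=C+120*u+30*v; go(p[0],p[1],176,jaw=-112.2)
E
```

```text
time_s: 55.75
position: [578.0, -273.4, 172.8]
tcp_rot: [[-0.002, 0.926, -0.378], [0.001, -0.378, -0.926], [-1.0, -0.003, -0.0]]
ft_force: [-0.8, 0.2, -0.4]
gripper_width: 0.369
t 55.75 p [ 578.  -273.4  172.8] jaw -112.2 F [-0.8  0.2 -0.4] w 35.1 mm q [-0.53  0.13  1.71 -0.    1.3   1.43]
shift [-0.0044  0.1246 -0.03  ] turn 0.0 alt -3.141 q6 1.43
```

View pics/w46.png

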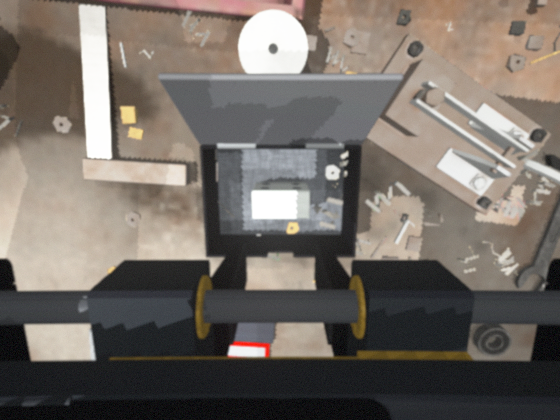

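```bash
python3 -m inch '[-0.01,0.0,-0.03,0,0,-0.01,0.04,-0.03,0,0,-0.01,0.08,-0.03,0,0,-0.01,0.125,-0.03,0,0,-0.01,0.125,-0.03,0,0,-0.01,0.125,-0.03,0,0,0.02,0.125,-0.03,0,0,0.05,0.125,-0.03,0,0,0.058,0.125,-0.03,0,0,0.058,0.125,-0.03,0,0]'
python3 - <<'E'
from h import *
st(); c,im=snap("wrist","w47"); 
C=np.array([582,-275]);u=np.array([.926,-.378]);v=np.array([.378,.926]); d=arm.state()["position"][:2]-C; print("case xy",d@u,d@v)
E
```

```text
time_s: 56.8
position: [703.7, -292.3, 114.4]
tcp_rot: [[-0.004, 0.926, -0.378], [0.002, -0.378, -0.926], [-1.0, -0.005, -0.0]]
ft_force: [-0.6, 0.3, -0.3]
gripper_width: 0.006
t 56.8 p [ 703.7 -292.3  114.4] jaw -112.2 F [-0.6  0.3 -0.3] w 0.6 mm q [-0.46  0.43  1.45 -0.    1.27  1.49]
case xy 120.73211797415051 29.894297794304812
```

View pics/w47.png

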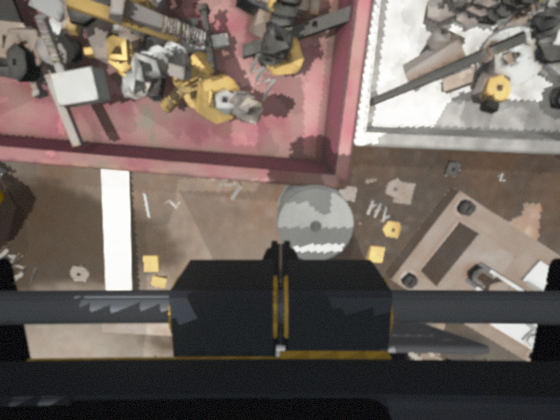

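```bash
python3 -m inch '[0,-0.012,0,0,0,0,-0.024,0,0,0,0,-0.036,0,0,0,0,-0.048,0,0,0,0,-0.06,0,0,0,0,-0.072,0,0,0,0,-0.084,0,0,0,0,-0.096,0,0,0,0,-0.1,0,0,0,0,-0.1,0,0,0]'
python3 - <<'E'
from h import *
st(); c,im=snap("top","t48"); crop(im,240,110,390,240,5,"t48a")
C=np.array([582,-275]);u=np.array([.926,-.378]);v=np.array([.378,.926]); d=arm.state()["position"][:2]-C; print("case xy",d@u,d@v)
E
```

```text
time_s: 57.85
position: [612.9, -255.4, 117.2]
tcp_rot: [[0.0, 0.926, -0.378], [-0.0, -0.378, -0.926], [-1.0, 0.0, 0.0]]
ft_force: [-0.8, 0.3, -0.3]
gripper_width: 0.006
t 57.85 p [ 612.9 -255.4  117.2] jaw -112.2 F [-0.8  0.3 -0.3] w 0.5 mm q [-0.48  0.23  1.7   0.    1.21  1.48]
case xy 21.543756984200666 29.829656949602324
```

View pics/t48a.png

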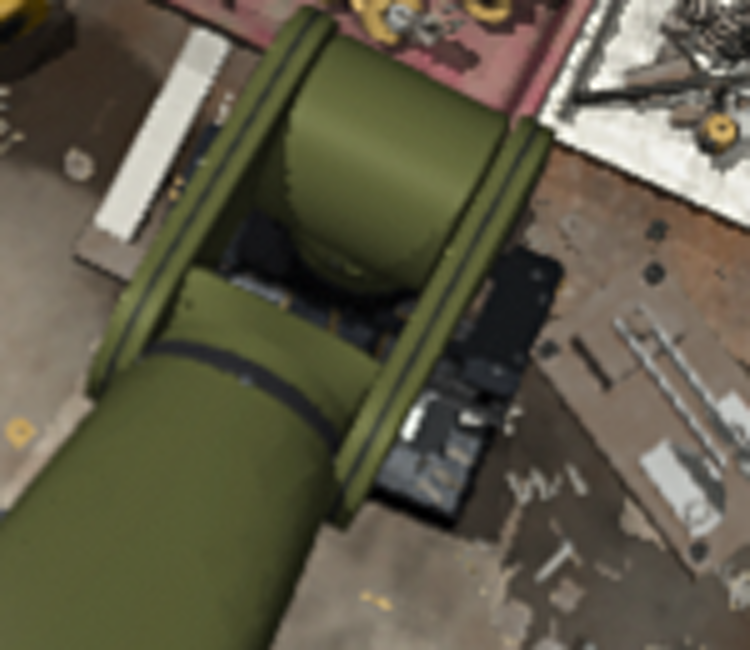

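```bash
python3 - <<'E'
from h import *
snap("wrist","w48")
E
```

```text
(no output)
```

View pics/w48.png

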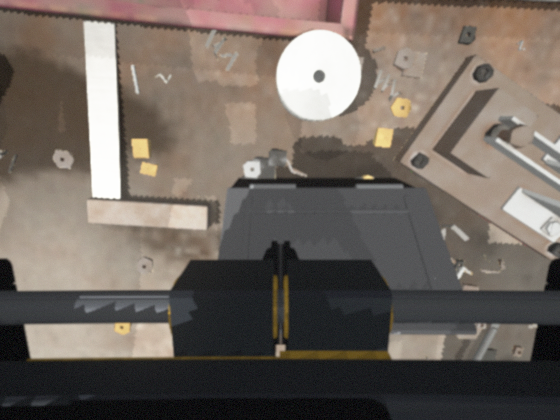

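```bash
python3 -m inch '[0.0,-0.01,0,0,0,0.002,-0.02,0,0,0,0.006,-0.027,0,0,0,0.012,-0.034,0,0,0,0.019,-0.039,0,0,0,0.026,-0.042,0,0,0,0.033,-0.045,0,0,0,0.04,-0.047,0,0,0,0.046,-0.048,0,0,0,0.05,-0.048,0,0,0,0.05,-0.048,0,0,0]'
python3 - <<'E'
from h import *
st(); snap("wrist","w49")
C=np.array([582,-275]);u=np.array([.926,-.378]);v=np.array([.378,.926]); d=arm.state()["position"][:2]-C; print("case xy",d@u,d@v)
E
```

```text
time_s: 59.05
position: [568.5, -237.2, 65.7]
tcp_rot: [[-0.001, 0.926, -0.378], [0.001, -0.378, -0.926], [-1.0, -0.001, -0.0]]
ft_force: [0.5, 0.5, 0.0]
gripper_width: 0.004
t 59.05 p [ 568.5 -237.2   65.7] jaw -112.2 F [0.5 0.5 0. ] w 0.4 mm q [-0.48  0.19  1.84 -0.    1.11  1.48]
case xy -26.447954572919883 29.83115812911489
```

View pics/w49.png

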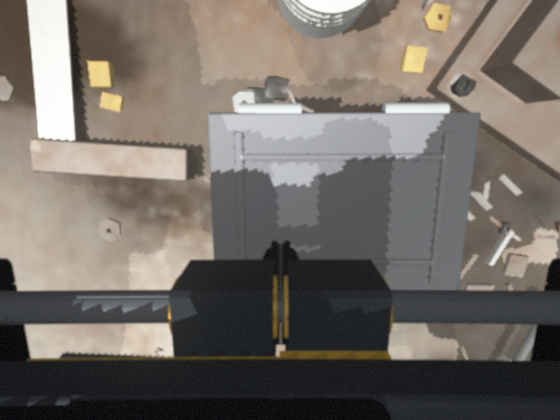

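Nearly shut; press it down the last few millimetres until a force builds.

```bash
python3 -m inch '[0.001,0,0,0,0,0.002,0,0,0,0,0.003,0,0,0,0,0.004,0,0,0,0,0.005,0,0,0,0,0.006,0,0,0,0,0.006,0,0,0,0]'
python3 - <<'E'
from h import *
st()
E
```

```text
time_s: 59.8
position: [569.1, -237.6, 62.1]
tcp_rot: [[0.0, 0.926, -0.378], [-0.0, -0.378, -0.926], [-1.0, 0.0, 0.0]]
ft_force: [-3.2, 1.7, 6.3]
gripper_width: -0.0
t 59.8 p [ 569.1 -237.6   62.1] jaw -112.2 F [-3.2  1.7  6.3] w -0.0 mm q [-0.48  0.19  1.85 -0.    1.11  1.48]
```

```bash
python3 -m inch '[0.002,0,0,0,0,0.003,0,0,0,0,0.003,0,0,0,0]'
python3 -m inch '[-0.05,0,0,0,0,-0.1,0,0,0,0,-0.15,-0.05,0,0,0,-0.2,-0.1,0,0,0,-0.25,-0.13,0,0,0,-0.25,-0.13,0,0,0,-0.25,-0.13,0,0,0,-0.25,-0.13,0,0,0]'
python3 - <<'E'
from h import *
st(); snap("wrist","w50"); snap("top","t50"); snap("scene","s50"); c,im=load("t50"); crop(im,190,90,390,240,4,"t50a");c,im=load("s50"); crop(im,200,160,340,280,5,"s50a")
E
```

```text
time_s: 60.1
position: [569.2, -237.6, 61.8]
tcp_rot: [[-0.001, 0.926, -0.377], [0.0, -0.377, -0.926], [-1.0, -0.001, 0.0]]
ft_force: [-8.4, 4.3, 19.3]
gripper_width: 0.004
time_s: 60.9
position: [448.6, -188.4, 309.4]
tcp_rot: [[0.003, 0.926, -0.378], [-0.002, -0.378, -0.926], [-1.0, 0.004, 0.0]]
ft_force: [-0.6, 0.3, 1.0]
gripper_width: 0.003
t 60.9 p [ 448.6 -188.4  309.4] jaw -112.2 F [-0.6  0.3  1. ] w 0.3 mm q [-0.51 -0.29  1.88  0.    1.55  1.45]
```

View pics/w50.png

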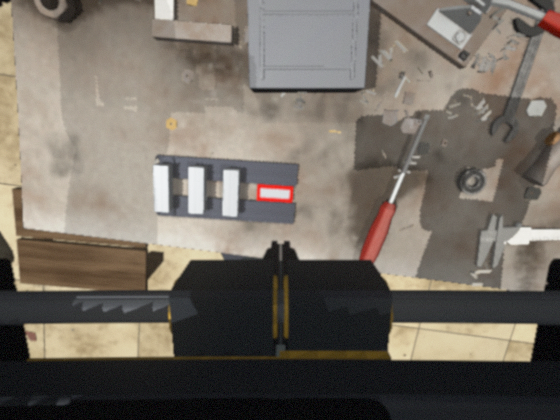

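View pics/t50.png

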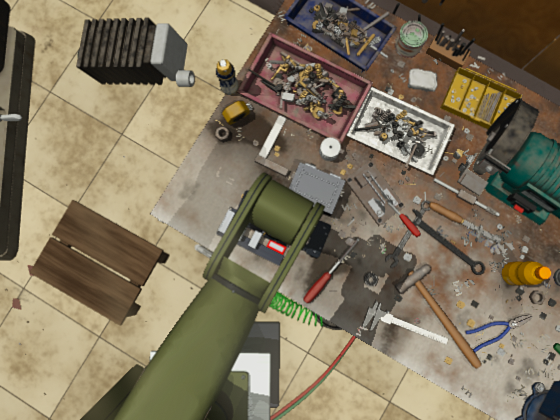

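View pics/s50a.png

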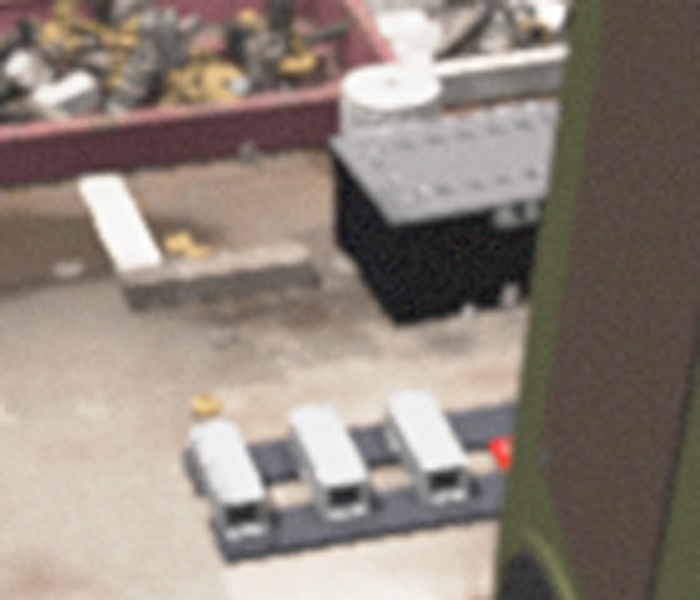

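```bash
python3 - <<'E'
from h import *
c,im=load("w50"); crop(im,140,140,310,230,4.5,"w50a")
E
```

```text
(no output)
```

View pics/w50a.png

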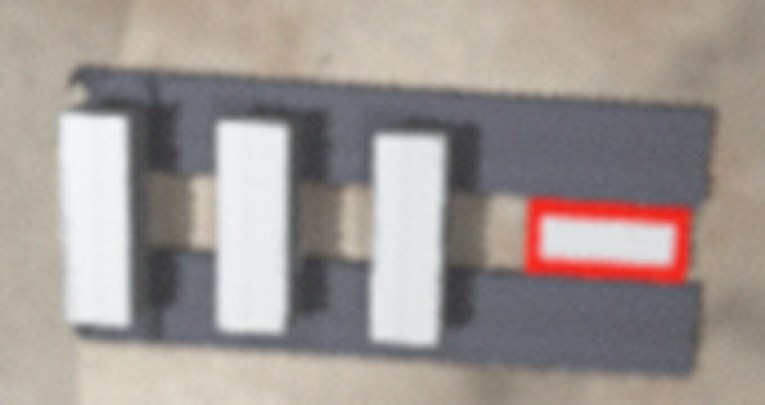

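```bash
python3 - <<'E'
from h import *
c,im=load("w50")
W=lambda l,z: np.array([w2g(p) for p in onz(c,np.array(l)/4.5+[140,140],z)])
def rep(n,l,z):
    r=W(l,z); d=(r[0]+r[1]-r[2]-r[3]); print(n,r.mean(0).round(1),"ang rad",np.arctan(d[0]/d[1]).round(3))
rep("end",[(60,113),(130,114),(131,327),(66,325)],26)
rep("r1",[(217,121),(290,123),(286,332),(216,332)],26)
rep("r2",[(376,132),(446,134),(441,345),(370,341)],26)
k=onz(c,[(250,87),(364,88)],62); print(k.round(1),np.linalg.norm(k[0]-k[1]))
E
```

```text
end [81.9  1.2] ang rad 0.004
r1 [37.   0.4] ang rad 0.008
r2 [-8.4  0.7] ang rad -0.003
[[ 562.7 -197.8   62. ]
 [ 513.3 -315.6   62. ]] 127.79773844712862
```

```bash
python3 - <<'E'
from bench import arm
print(arm.hand_in())
E
```

```text
the job is handed in; nothing more can be done
None
```

The grating is set up and the job is handed in at about 61 s of the 210 s; `hand_in` gave no verdict. Only two loose rungs were in the scene.

**What I did**
- I levered the lid up with the screwdriver in the notch. My first try got it only to about 0.3 rad, so I pushed the blade deeper and levered again. That opened it well past the mark, and I then pushed it fully open with the blade.
- I put the screwdriver back on the bench and took out the block.
- I set rung 1 against the block in the first gap and rung 2 in the second.
- I stood the block back in the case, shut the lid with the closed fingers and moved clear.

**One mishap:** moving the block to the second gap, its lower edge caught on rung 1 and the block tilted in the grip. I pressed it level again on the rails. Rung 1 had not moved (37.8–37.9 mm before and after).

**Last checks, from the wrist camera**

| Item | Measured | Wanted |
|---|---|---|
| Rung 1 | 37.0 mm | 38 mm |
| Rung 2 | -8.4 mm | -7 mm |
| Welded end rung (reference) | 81.9 mm | 83 mm |

- **Rungs:** the end rung also reads about 1 mm low, so relative to it the loose rungs are at 38.1 and -7.3 mm. They are square within 0.01 rad and centred within about 1 mm.
- **Lid:** the gripper pressed it down to 61.8 mm with a 19 N push (shut is 62 mm), and its front corners are back where they started.
- **Block:** it was standing in the case when I last saw it, before the lid closed.
- **Screwdriver:** it lies on the bench.
- **Other tools:** all four are still where they were in the pictures; I compared them by eye and did not measure them.

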